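# Blow the dust off the jars in the cabinet and set them out

### The arm

A 6-joint arm with a two-finger parallel gripper is mounted at the origin on the work surface. World frame = base frame: x ahead of the robot, y to its left, z up, the work surface at z = 0. Lengths are in m, angles in rad, forces in N, time in s.
With the tool pointing down it reaches from about 0.35 to 0.975 m from the base axis. Payload 4.9 kg.
Tool frame: the origin (TCP) lies on the centre line of the jaws, within the pads' length; the fingertips stand 14 mm ahead of it and the grasp point (between the pads) lies 5 mm behind it (manip.nose_length is the distance from the TCP to the fingertips, in m); z points along the fingers, y is the line along which they close (so a half turn about z gives the same grasp; the last joint's range is limited). The gripper opens to 85 mm and grips with 20 to 120 N. Pads are 22 mm wide; open, the fingers measure 114 mm over their backs; the gripper's body (76 mm by 85 mm) begins 54 mm behind the grasp point. The pads swing forward as they close: fully open they stand 13 mm farther back than shut.
Start: joints at [-1.402, 0.053, 1.613, -0, 1.476, -0.119], TCP at [0.177, -0.599, 0.224] pointing down, gripper open.
Joint ranges: [-3.01, 3.01], [-1.01, 2.22], [0.06, 2.58], [-1.02, 4.17], [0.09, 2.62], [-3.14, 3.14]. Speed limits (rad/s): [2.57, 2.57, 3.14, 3.14, 3.14, 3.14].

### API

Orientations are given as a unit quaternion [w, x, y, z].
In Python, from plant import manip, imaging gives the robot as it stands.
- The arm moves only by the tool play_rows, never from a script. Its argument "commands" is a list of rows, each a list of 6 numbers: the shift along the tool's x, y, z in mm, then the turn, a rotation vector about the tool's x, y, z in degrees. A call has 1 to 5 rows; each row shifts and turns the commanded pose from where the row before left it, along the tool's axes as they then stand; what a row does not reach is not made up. A row lasts 1/12 s, in which the tool goes at most 41.7 mm and 7.16 degrees, less where a joint would pass 70% of its speed; a pose out of reach is approached as far as the arm can. A call is refused whole if a number of a shift passes 41.7 or a number of a turn 7.16, either way. A call with a gripper value outside its range is refused whole. "hand" is the finger opening in mm, from 0 to 85.4, set as the call begins (left out, the last holds). The fingers move at their own pace and stop on an object; the grip force is fixed at half the most. Time passes only in rows, so rows that do not move let the fingers close. It gives the time, the measured TCP pose, the force, the opening and the grip force at its end, in the units of the state.
- manip.state(): the state, without advancing time (a new reading comes with each control period).
- imaging.grab_frame(name): name is "scene" or "top"; returns a dict with "image" (400x640x3 uint8, red, green, blue), "fx", "fy", "cx", "cy" (pixels), "k1" (the pictures are not rectified: a ray, as slopes to the right and down, at radius r is drawn at 1 + k1 r^2 times it, then the intrinsics apply), "R" (3x3) and "t" (3): a world point X has camera coordinates R X + t. Camera axes: x right, y down, z forward; pixel columns grow to the right and rows downward; lengths in m; the calibration is good to about 2 mm. A picture is of the moment at which its call begins. There is no depth.
- manip.job_done(): hands the job in; it is judged then, once.
The state is a dict: "time": time; "joint_pos": joint angles; "joint_vel": joint speeds; "joint_efforts": joint torques, N m; "tool_pos": TCP position; "tool_rot": TCP orientation; "contact_force": force on the tool from outside, world axes, zero at the start; "ft_torque": the same for the moment, N m; "gripper_width": opening from 0.0 (shut) to 1.0 (fully open); "grasp_force": force on a finger pad.
Only numpy, scipy, OpenCV 4.12 (cv2) and the standard library are available. Lean on these libraries where they do the work, as an engineer would, in place of code of your own. Each camera call takes 0.05 s, during which the arm holds its last target. There are 200 camera calls.

### The job

Dust off all the squat glass jars with steel lids in the blow-off cabinet and set them out for sale: raise the sash all the way, stand the jars inside, shut the sash, and with the sash shut hold the push-button down for four seconds so that the air bar sweeps over them, then let it up. Raise the sash fully again, stand every jar upright in the wooden display tray and shut the sash. Never press the button unless the sash is fully shut, and leave the other goods on the counter where they are.

Things in the scene. Friction and masses are not known exactly. Their poses are not given: they have to be found in the camera images.
- cabinet: fixed blow-off cabinet of clear panels, open front (shut by the sash), open top 360 mm up. Origin on the counter (z=0) under the middle of its 15 mm thick deck; x inwards, front to back, y left seen from the robot. Clear inside: x -90..120, y -240..240 mm. Sash plane x = -100 mm, between two 24 mm uprights at y = +-248 mm. A fixed clear pane closes the front above 285 mm. Air bar 310 mm up
- sash (a joint): height in m of the clear sash (474 wide, 275 tall, 12 mm thick) above shut: 0 = shut on the deck, 0.265 = fully up, its lower edge then 280 mm above the counter. Counterbalanced: stays where it is left, takes about 4 N to slide. May be partly raised at the start
- sash_handle (a point): middle of the sash's bow handle: a level round bar 14 mm thick, 140 mm long along the cabinet's y, 70 mm out in front of the sash (free gap behind the bar about 57 mm), 80 mm above the counter when shut, 345 mm when fully up; axes parallel to the cabinet's; rides with the sash
- station: the push-button station, a fixed grey box 75 x 85 x 42 mm standing in front of the cabinet's right-hand half; origin at the centre of its underside
- inch_top (a point): centre of the top face of the round push-button (34 mm diameter) on top of the station; it faces up and is pressed straight down
- inch (a joint): travel of the push-button in m: 0 = up, 0.006 = fully down, pressed beyond 0.004; springs back when let go. Its spring takes 4.5 N, and up to about 7 N in the first second as it drives the air bar, which follows slowly and takes about three seconds to get across
- airbar (a joint): travel in m of the overhead air bar in the cabinet: 0 = parked at the right, creeps to the left (about 0.33) while the button is held and goes back by itself when it is let go
- tray: the wooden display tray, fixed, open on top, 250 x 250 mm outside, walls 8 mm thick and 26 mm high, floor 8 mm thick; origin at the centre of its underside. Room for three jars apart from one another, two by two
- jar1: a squat straight-sided glass jar of preserves with paper label and flat steel lid, 64 mm diameter, 65 mm tall, about 0.3 kg; origin at the centre of its underside, z up the jar. Two or three such jars are present, standing on the counter to the right of the cabinet (None if absent)
- jar2: a squat straight-sided glass jar of preserves with paper label and flat steel lid, 64 mm diameter, 65 mm tall, about 0.3 kg; origin at the centre of its underside, z up the jar. Two or three such jars are present, standing on the counter to the right of the cabinet (None if absent)
- jar3: a squat straight-sided glass jar of preserves with paper label and flat steel lid, 64 mm diameter, 65 mm tall, about 0.3 kg; origin at the centre of its underside, z up the jar. Two or three such jars are present, standing on the counter to the right of the cabinet (None if absent)
- tin: bystander: a flat steel tin, 74 mm diameter, 46 mm tall; origin under its centre
- tape: bystander: a round cardboard tub, 90 mm diameter, 50 mm tall; origin under its centre
- oil: bystander: a green bottle, 68 mm diameter, 240 mm tall; origin under its centre
- mustard: bystander: a wide white ceramic jar, 90 mm diameter, 100 mm tall; origin under its centre
- pasta: bystander: a cardboard packet 60 x 160 x 50 mm; origin under its centre
- brush: bystander: a hand brush lying on the counter, about 200 mm long; origin under its middle
Mind the look-alikes: they are no part of the job. Leave any blue or purple look-alike of the jar3 alone.

How it is judged:
On the way, in this order (a step that is already met when the one before it is completed fails the run):
1. the sash is raised fully (within 30 mm of its top) (value of joint sash above 0.235 m), for 0.2 s.
2. all jars stand upright inside the cabinet and the sash is shut (within 12 mm) (x of jar1 in the frame of cabinet between -0.085 and 0.1 m and y of jar1 in the frame of cabinet between -0.215 and 0.215 m and z of each of jar1, jar2, jar3 in the frame of cabinet below 0.03 m and angle between each of jar1, jar2, jar3's own z axis and vertical below 0.2 rad and x of jar2 in the frame of cabinet between -0.085 and 0.1 m and y of jar2 in the frame of cabinet between -0.215 and 0.215 m and x of jar3 in the frame of cabinet between -0.085 and 0.1 m and y of jar3 in the frame of cabinet between -0.215 and 0.215 m and value of joint sash below 0.012 m), for 0.2 s.
3. the push-button is held down (beyond 4 mm) for four seconds on end (3.6 s counts), with the sash shut and all jars inside (all of step 2 and value of joint inch above 0.004 m), for 3.6 s.
4. the button is let up and the sash raised fully again (value of joint inch below 0.002 m and value of joint sash above 0.235 m), for 0.2 s.
At the end, for the whole second after the job is handed in: every jar present stands upright (within 0.15 rad) and at rest on the floor of the display tray, the sash is shut (within 12 mm) and the push-button is up (x of jar1 in the frame of tray between -0.095 and 0.095 m and y of jar1 in the frame of tray between -0.095 and 0.095 m and z of each of jar1, jar2, jar3 in the frame of tray below 0.02 m and angle between each of jar1, jar2, jar3's own z axis and vertical below 0.15 rad and linear speed of each of jar1, jar2, jar3 below 0.03 m/s and x of jar2 in the frame of tray between -0.095 and 0.095 m and y of jar2 in the frame of tray between -0.095 and 0.095 m and x of jar3 in the frame of tray between -0.095 and 0.095 m and y of jar3 in the frame of tray between -0.095 and 0.095 m and value of joint sash below 0.012 m and value of joint inch below 0.002 m); the robot touches nothing.
It fails at once if the button is pressed (beyond 3 mm) while the sash is more than 20 mm open (value of joint inch above 0.003 m and value of joint sash above 0.02 m).
It fails at once if a bystander is moved more than 40 mm (distance of any of tin, tape, oil, mustard, pasta, brush from where it was at the start of the episode above 0.04 m).
Of jar1, jar2, jar3 only 2 to 3 are there at a start; the rules pass over those that are not, and their reading is None.
At some moment in a run one of jar1, jar2, jar3 may be knocked a few centimetres aside while the robot is not near it.
It also fails if it takes over 210 s, if anything falls off the work surface, if the arm or the gripper's body presses on something with over 40 N, if the wrist force passes 120 N, or if a joint passes its speed limit or range.

## Working session

There is one attempt and no reset: what is moved stays moved. The work goes in short steps, Python scripts to look and compute and a tool call to move; the robot and the scene stay as the last step left them, time stands still between calls to the robot, and variables do not carry over. Pictures are saved under pics/ and viewed, at most 14 in all, crops included, and the job is handed in when it is done.

Besides the shell and the picture viewer there is one more tool, called after "Call:" by a JSON object that holds its "op" and its "data", one argument or row to a line. play_rows: Moves the arm, as the interface text tells. Its arguments: {"type":"object","properties":{"commands":{"type":"array","items":{"type":"array","items":{"type":"number"}}},"hand":{"type":"number"}},"required":["commands"]}

```bash
ls; mkdir -p pics; cat > h.py <<'E'
import numpy as np, cv2
from plant import manip, imaging
def grab(n,save=None):
    f=imaging.grab_frame(n)
    if save: cv2.imwrite('pics/'+save,cv2.cvtColor(f['image'],cv2.COLOR_RGB2BGR))
    return f
def K(f): return np.array([[f['fx'],0,f['cx']],[0,f['fy'],f['cy']],[0,0,1.]])
def ray(f,u,v):
    d=np.array([(u-f['cx'])/f['fx'],(v-f['cy'])/f['fy']]); s=d.copy()
    for _ in range(20): s=d/(1+f['k1']*(s@s))
    R=np.array(f['R']); t=np.array(f['t'])
    return -R.T@t, R.T@np.array([s[0],s[1],1.])
def onz(f,u,v,z):
    c,d=ray(f,u,v); return c+d*(z-c[2])/d[2]
def proj(f,X):
    R=np.array(f['R']); t=np.array(f['t']); p=R@np.array(X)+t; s=p[:2]/p[2]; s=s*(1+f['k1']*(s@s))
    return s*[f['fx'],f['fy']]+[f['cx'],f['cy']]
E
python3 - <<'E'
from h import *
a=grab('scene','s0.png');b=grab('top','t0.png')
for f in(a,b): print(f['fx'],f['k1'],ray(f,320,200))
print(manip.state())
E
```

```text
pics
390.1779249012665 0.022239006979504178 (array([ 0.65029393, -0.30670642,  1.37779626]), array([-0.08784571,  0.31968274, -0.94350402]))
361.18523457025833 -0.07738526698207626 (array([0.4670849 , 0.09177588, 1.24816181]), array([ 0.04716562, -0.01954184, -0.99870239]))
{'time': 0.1, 'joint_pos': array([-1.40195795e+00,  5.32996316e-02,  1.61414189e+00,  4.24628729e-05,
        1.47595014e+00, -1.19001086e-01]), 'joint_vel': array([ 0.00163228,  0.00031063, -0.00205096,  0.0012907 , -0.00051434,
        0.00092648]), 'joint_efforts': array([ 1.49358781e-03, -3.94901133e+01, -3.71364605e+01, -5.55364318e-05,
        3.90617948e-03, -1.11400715e-05]), 'tool_pos': array([ 0.17734343, -0.5987336 ,  0.22328934]), 'tool_rot': array([-8.99748293e-04,  9.89661309e-01,  1.43421348e-01, -1.28439414e-06]), 'contact_force': array([ 0.3894529 ,  0.57159139, -0.13780675]), 'ft_torque': array([-0.08782979, -0.02807381, -0.03787138]), 'grasp_force': 0.0, 'gripper_width': 0.9980298091858859}
```

View pics/s0.png

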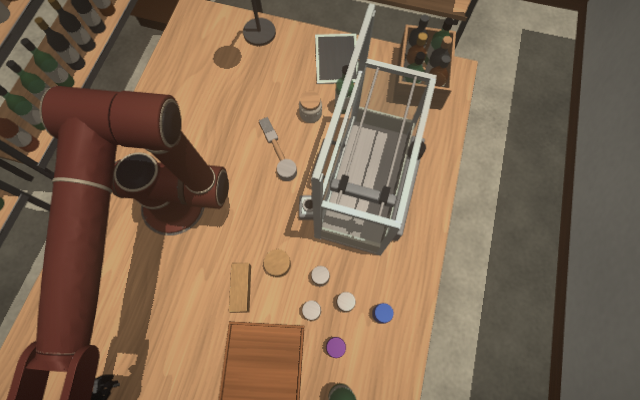

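View pics/t0.png

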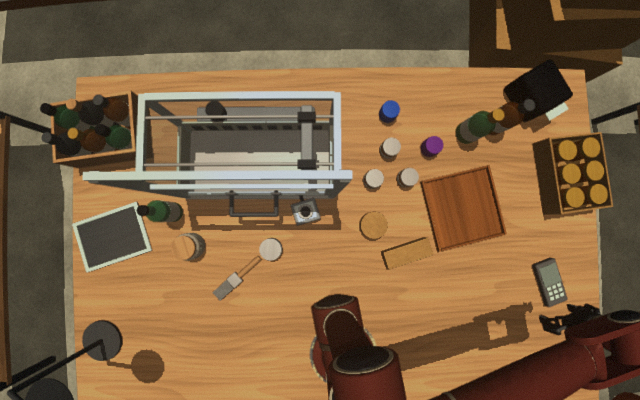

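The top view shows silver lids at (391,147), (374,178) and (409,177). Possible confusions are the blue lid (390,111), the purple lid (433,147), the tin (270,250), the tub (373,225) and the white mustard jar (187,247). I choose the three silver lids right of the cabinet. The button is at (306,210), the handle at (253,205) and the tray at (463,208).

```bash
python3 - <<'E'
from h import *
b=cv2.imread('pics/t0.png'); s=cv2.imread('pics/s0.png')
c1=cv2.resize(b[85:260,345:515],None,fx=2.35,fy=2.35,interpolation=2)
c2=cv2.resize(b[85:225,80:360],None,fx=2.8,fy=2.8,interpolation=2)
cv2.imwrite('pics/c1.png',c1[:, :]);cv2.imwrite('pics/c2.png',c2)
c3=cv2.resize(s[0:260,260:470],None,fx=2.3,fy=2.3,interpolation=2);cv2.imwrite('pics/c3.png',c3)
fs=grab('scene');ft=grab('top')
for n,f,roi in(('scene',fs,(295,255,405,365)),('top',ft,(355,90,455,200))):
    im=f['image'];hsv=cv2.cvtColor(im,cv2.COLOR_RGB2HSV)
    m=((hsv[...,1]<70)&(hsv[...,2]>130)).astype(np.uint8)
    x0,y0,x1,y1=roi;k=np.zeros_like(m);k[y0:y1,x0:x1]=m[y0:y1,x0:x1]
    N,l,st,ce=cv2.connectedComponentsWithStats(k)
    for i in range(1,N):
        if st[i,4]>60:
            (u,v),r=cv2.minEnclosingCircle(np.argwhere(l==i)[:,::-1].astype(np.float32)); print(n,st[i],ce[i].round(1),(u,v,r),onz(f,*ce[i],.065).round(4))
# tray outline
im=ft['image'];hsv=cv2.cvtColor(im,cv2.COLOR_RGB2HSV)
print(hsv[205,460],hsv[205,530],hsv[290,500])
E
```

```text
scene [311 266  19  18 258] [320.  274.6] (320.05126953125, 274.5384521484375, 9.067399024963379) [ 0.5979 -0.1167  0.065 ]
scene [337 292  19  19 274] [345.8 301. ] (346.0, 301.0, 9.486932754516602) [ 0.702  -0.1772  0.065 ]
scene [302 301  19  19 283] [311.1 309.8] (311.3085021972656, 309.925537109375, 9.658882141113281) [ 0.5999 -0.2337  0.065 ]
top [383 138  18  17 237] [391.2 146.1] (391.1993408203125, 146.0620880126953, 8.800978660583496) [ 0.6968 -0.173   0.065 ]
top [366 169  18  18 249] [374.3 177.7] (374.3846130371094, 177.8076934814453, 8.954702377319336) [ 0.5925 -0.1128  0.065 ]
top [401 168  17  18 235] [409.1 176.4] (408.9615478515625, 176.45384216308594, 8.786004066467285) [ 0.5942 -0.2293  0.065 ]
[ 12 188 122] [ 16 146 198] [ 15 147 185]
```

View pics/c1.png

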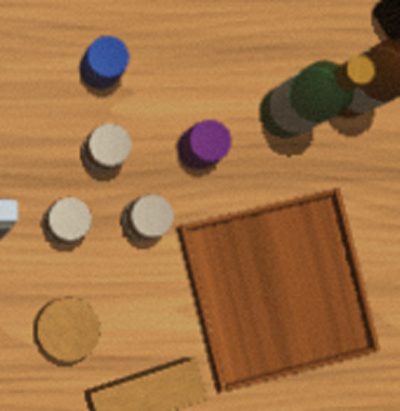

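View pics/c2.png

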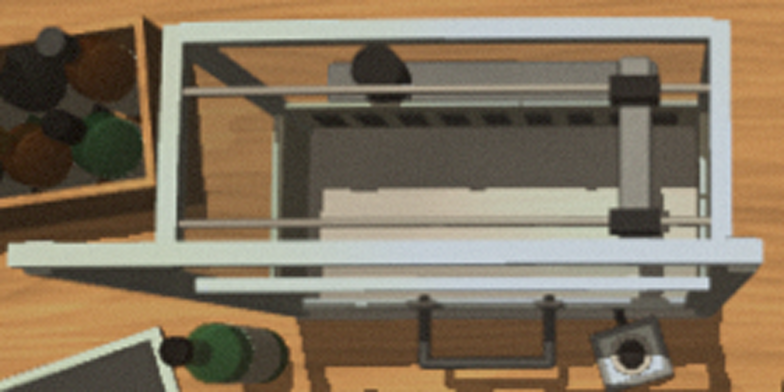

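View pics/c3.png

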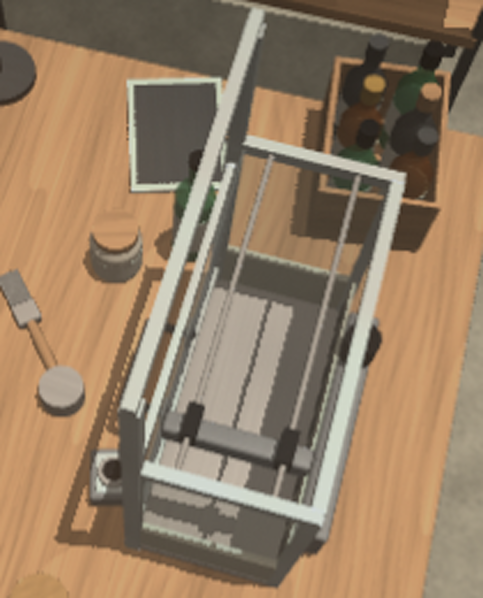

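The c1 crop confirms three silver lids, with the blue and purple look-alikes apart from them. c2 and c3 show the cabinet frame, with the sash partly raised, the handle bar at c2 (425–548,362) and the button at c2 (631,355).

```bash
cat >> h.py <<'E'
def tri(f,p,g,q):
    (a,d),(b,e)=ray(f,*p),ray(g,*q)
    s=np.linalg.lstsq(np.c_[d,-e],b-a,rcond=None)[0]
    P,Q=a+d*s[0],b+e*s[1]; return (P+Q)/2,np.linalg.norm(P-Q)
E
python3 - <<'E'
from h import *
s=grab('scene');t=grab('top')
T=lambda x,y:(80+x/2.8,85+y/2.8)
S=lambda x,y:(260+x/2.3,y/2.3)
def go(n,p,q,z=None):
    P,e=tri(t,T(*p),s,S(*q)); print(n,P.round(4),e.round(4), '' if z is None else (onz(t,*T(*p),z).round(4),onz(s,*S(*q),z).round(4)))
go('rearL',(172,33),(398,182),.36)
go('rearR',(720,28),(318,512),.36)
go('beamL',(8,255),(258,18))
go('beamR',(762,252),(132,405))
go('button',(631,355),(114,470),.05)
go('sashtopL',(198,285),(231,168))
go('sashtopR',(708,284),(150,440))
for z in(.08,.1,.15,.2,.25): print(z,onz(t,*T(486,362),z).round(4),onz(t,*T(425,362),z).round(4),onz(t,*T(550,362),z).round(4))
C=lambda x,y:(345+x/2.35,85+y/2.35)
c=[onz(t,*C(*p),.026)[:2] for p in((181,228),(338,190),(377,348),(220,391))]
print(np.round(c,4),np.mean(c,0).round(4))
for i in range(4):
    d=c[(i+1)%4]-c[i];print(np.linalg.norm(d).round(3),np.degrees(np.arctan2(d[1],d[0])).round(1))
E
```

```text
rearL [0.7921 0.5348 0.3331] 0.0012 (array([0.7831, 0.5222, 0.36  ]), array([0.788 , 0.5126, 0.36  ]))
rearR [0.7731 0.0268 0.3682] 0.0075 (array([0.7724, 0.0245, 0.36  ]), array([0.7775, 0.0315, 0.36  ]))
beamL [0.5619 0.5637 0.5278] 0.001 
beamR [0.5497 0.0185 0.5689] 0.0102 
button [0.4897 0.1198 0.037 ] 0.0081 (array([0.4858, 0.1179, 0.05  ]), array([0.4949, 0.1173, 0.05  ]))
sashtopL [0.5598 0.5275 0.2908] 0.0019 
sashtopR [0.5524 0.049  0.3931] 0.0287 
0.08 [0.4813 0.2847 0.08  ] [0.483  0.3555 0.08  ] [0.4795 0.2108 0.08  ]
0.1 [0.481  0.2814 0.1   ] [0.4827 0.3509 0.1   ] [0.4793 0.2088 0.1   ]
0.15 [0.4804 0.2732 0.15  ] [0.482  0.3397 0.15  ] [0.4788 0.2037 0.15  ]
0.2 [0.4798 0.2649 0.2   ] [0.4813 0.3284 0.2   ] [0.4782 0.1986 0.2   ]
0.25 [0.4792 0.2567 0.25  ] [0.4807 0.3171 0.25  ] [0.4777 0.1935 0.25  ]
[[ 0.578  -0.284 ]
 [ 0.6297 -0.5249]
 [ 0.3939 -0.5739]
 [ 0.3392 -0.3329]] [ 0.4852 -0.4289]
0.246 -77.9
0.241 -168.3
0.247 102.8
0.244 11.6
```

Call:
{"op": "play_rows", "data": {
  "commands": [
    [0, 0, -40, 0, 0, -6],
    [0, 0, -40, 0, 0, -6],
    [0, 0, -40, 0, 0, -6],
    [0, 0, -40, 0, 0, -6],
    [0, 0, -40, 0, 0, -6]
  ],
  "hand": 45
}}

```text
time: 0.72
tool_pos: [0.1774, -0.5989, 0.4264]
tool_rot: [0.0, 0.918, 0.397, 0.0]
contact_force: [0.6, -1.8, 0.2]
gripper_width: 0.529
grasp_force: 0.0
```

Call:
{"op": "play_rows", "data": {
  "commands": [
    [0, 0, 0, 0, 0, -6],
    [0, 0, 0, 0, 0, -6],
    [0, 0, 0, 0, 0, -6],
    [0, 0, 0, 0, 0, -6],
    [0, 0, 0, 0, 0, -6]
  ]
}}

```text
time: 1.13
tool_pos: [0.1774, -0.5993, 0.4243]
tool_rot: [-0.0, 0.784, 0.621, 0.0]
contact_force: [-0.5, -0.8, 0.2]
gripper_width: 0.529
grasp_force: 0.0
```

Call:
{"op": "play_rows", "data": {
  "commands": [
    [0, 0, 0, 0, 0, -6],
    [0, 0, 0, 0, 0, -6],
    [0, 40, 0, 0, 0, 0],
    [0, 40, 0, 0, 0, 0],
    [20, 40, 0, 0, 0, 0]
  ]
}}

```text
time: 1.55
tool_pos: [0.2958, -0.5852, 0.4229]
tool_rot: [-0.0, 0.717, 0.697, 0.0]
contact_force: [0.3, -0.3, -0.5]
gripper_width: 0.534
grasp_force: 0.0
```

```bash
python3 - <<'E'
from h import *
s=manip.state(); print(s['time'],s['joint_pos'].round(4),s['tool_pos'].round(4),s['tool_rot'].round(3))
t=grab('top')
T=lambda x,y:(80+x/2.8,85+y/2.8)
for z in(.29,.32,.35,.4): print(z,[onz(t,*T(*p),z).round(3) for p in((196,285),(710,284))])
E
```

```text
1.55 [-1.2161e+00  8.4700e-02  1.2552e+00 -1.0000e-04  1.8025e+00 -1.1870e+00] [ 0.2958 -0.5852  0.4229] [-0.     0.717  0.697  0.   ]
0.29 [array([0.559, 0.529, 0.29 ]), array([0.548, 0.036, 0.29 ])]
0.32 [array([0.556, 0.516, 0.32 ]), array([0.545, 0.038, 0.32 ])]
0.35 [array([0.553, 0.502, 0.35 ]), array([0.543, 0.039, 0.35 ])]
0.4 [array([0.549, 0.479, 0.4  ]), array([0.538, 0.042, 0.4  ])]
```

Call:
{"op": "play_rows", "data": {
  "commands": [
    [40, 4, 0, 0, 0, 0],
    [40, 4, 0, 0, 0, 0],
    [40, 4, 0, 0, 0, 0],
    [40, 4, 0, 0, 0, 0],
    [40, 4, 0, 0, 0, 0]
  ]
}}

```text
time: 2.02
tool_pos: [0.3202, -0.3825, 0.4242]
tool_rot: [-0.0, 0.716, 0.698, 0.0]
contact_force: [-0.0, 0.5, 0.9]
gripper_width: 0.531
grasp_force: 0.0
```

Call:
{"op": "play_rows", "data": {
  "commands": [
    [40, 4, 0, 0, 0, 0],
    [40, 4, 0, 0, 0, 0],
    [40, 4, 0, 0, 0, 0],
    [40, 4, 0, 0, 0, 0],
    [40, 4, 0, 0, 0, 0]
  ]
}}

```text
time: 2.43
tool_pos: [0.3452, -0.1831, 0.4245]
tool_rot: [0.0, 0.717, 0.697, 0.0]
contact_force: [0.4, 0.3, -0.0]
gripper_width: 0.525
grasp_force: 0.0
```

Call:
{"op": "play_rows", "data": {
  "commands": [
    [40, 4, 0, 0, 0, 0],
    [40, 4, 0, 0, 0, 0],
    [40, 4, 0, 0, 0, 0],
    [40, 4, 0, 0, 0, 0],
    [40, 4, 0, 0, 0, 0]
  ]
}}

```text
time: 2.85
tool_pos: [0.3704, 0.0163, 0.4248]
tool_rot: [0.001, 0.716, 0.698, 0.0]
contact_force: [2.0, -0.5, 0.3]
gripper_width: 0.527
grasp_force: 0.0
```

Call:
{"op": "play_rows", "data": {
  "commands": [
    [40, 4, 0, 0, 0, 0],
    [40, 4, 0, 0, 0, 0],
    [40, 4, 0, 0, 0, 0],
    [40, 0, 0, 0, 0, 0],
    [40, 0, 0, -7, 0, 0]
  ]
}}

```text
time: 3.27
tool_pos: [0.3899, 0.2159, 0.4224]
tool_rot: [0.044, 0.716, 0.696, 0.042]
contact_force: [0.6, 0.8, -1.1]
gripper_width: 0.525
grasp_force: 0.0
```

Call:
{"op": "play_rows", "data": {
  "commands": [
    [40, 0, 0, -7, 0, 0],
    [20, 0, 0, -7, 0, 0],
    [0, 0, 0, -7, 0, 0],
    [0, 0, 0, 0, 0, 0]
  ]
}}

```text
time: 3.6
tool_pos: [0.3866, 0.2755, 0.4219]
tool_rot: [0.173, 0.693, 0.679, 0.169]
contact_force: [0.8, 0.0, -0.5]
gripper_width: 0.527
grasp_force: 0.0
```

```bash
cat >> h.py <<'E'
from scipy.spatial.transform import Rotation as Ro
def go(target, s=None):
    s=s or manip.state(); w,x,y,z=s['tool_rot']; R=Ro.from_quat([x,y,z,w]).as_matrix()
    print('axes x',R[:,0].round(3),'y',R[:,1].round(3),'z',R[:,2].round(3))
    for p in np.atleast_2d(target): print(p,'-> tool mm',(R.T@(p-s['tool_pos'])*1000).round(1))
E
python3 - <<'E'
from h import *
s=manip.state(); print(s['time'],s['joint_pos'].round(4),s['tool_pos'].round(4),s['tool_rot'].round(3))
go([.481,.279,.105])
E
```

```text
3.6 [ 0.6363 -0.6062  1.881  -0.293   1.4733  0.6261] [0.3866 0.2755 0.4219] [0.173 0.693 0.679 0.169]
axes x [ 0.02   1.    -0.002] y [ 0.883 -0.017  0.469] z [ 0.469 -0.011 -0.883]
[0.481 0.279 0.105] -> tool mm [  5.9 -65.4 324.1]
```

Call:
{"op": "play_rows", "data": {
  "commands": [
    [3, -33, 0, 0, 0, 0],
    [3, -33, 0, 0, 0, 0],
    [0, 0, 40, 0, 0, 0],
    [0, 0, 40, 0, 0, 0],
    [0, 0, 40, 0, 0, 0]
  ]
}}

```text
time: 4.02
tool_pos: [0.3885, 0.2803, 0.2878]
tool_rot: [0.173, 0.695, 0.677, 0.17]
contact_force: [0.4, -0.3, -0.2]
gripper_width: 0.531
grasp_force: 0.0
```

Call:
{"op": "play_rows", "data": {
  "commands": [
    [0, 0, 40, 0, 0, 0],
    [0, 0, 40, 0, 0, 0],
    [0, 0, 20, 0, 0, 0],
    [0, 0, 20, 0, 0, 0],
    [0, 0, 0, 0, 0, 0]
  ]
}}

```text
time: 4.43
tool_pos: [0.4438, 0.2759, 0.1764]
tool_rot: [0.172, 0.697, 0.677, 0.164]
contact_force: [0.1, 0.2, -0.1]
gripper_width: 0.526
grasp_force: 0.0
```

```bash
python3 - <<'E'
from h import *
s=manip.state(); print(s['time'],s['joint_pos'].round(4),s['tool_pos'].round(4),s['tool_rot'].round(3))
go([.481,.279,.105])
t=grab('top','t1.png');f=grab('scene','s1.png')
a=cv2.resize(cv2.imread('pics/t1.png')[90:390,180:400],None,fx=1.8,fy=1.8); b=cv2.resize(cv2.imread('pics/s1.png')[60:260,200:420],None,fx=1.8,fy=1.8)
o=np.zeros((540,800,3),np.uint8);o[:540,:396]=a;o[:360,400:796]=b;cv2.imwrite('pics/m1.png',o)
E
```

```text
4.4333 [ 0.5563 -0.4145  2.156  -0.31    1.0152  0.6983] [0.4438 0.2759 0.1764] [0.172 0.697 0.677 0.164]
axes x [ 0.03   1.    -0.005] y [ 0.887 -0.025  0.462] z [ 0.462 -0.018 -0.887]
[0.481 0.279 0.105] -> tool mm [ 4.5 -0.1 80.5]
```

View pics/m1.png

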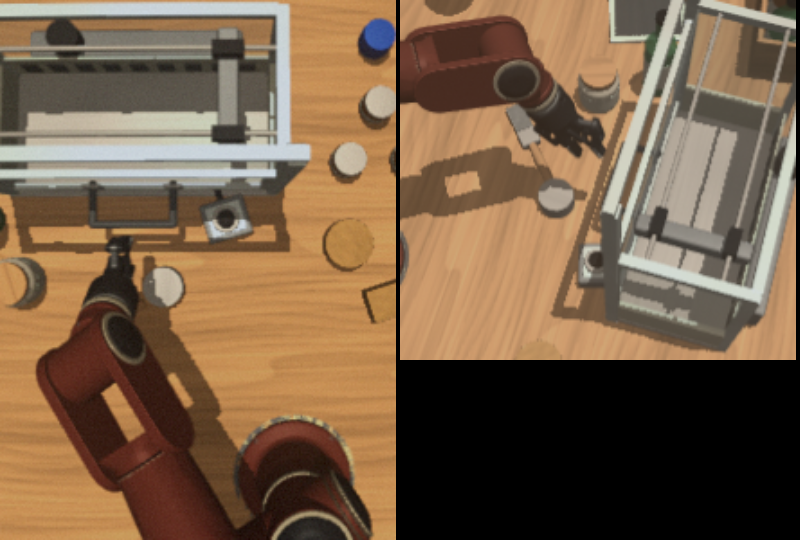

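The gripper tips are at left pane (120,240), just in front of the handle bar (135,222). Aligned; I'll go in and close.

Call:
{"op": "play_rows", "data": {
  "commands": [
    [4, 0, 20, 0, 0, 0],
    [0, 0, 20, 0, 0, 0],
    [0, 0, 15, 0, 0, 0],
    [0, 0, 15, 0, 0, 0],
    [0, 0, 10, 0, 0, 0]
  ]
}}

```text
time: 4.95
tool_pos: [0.483, 0.282, 0.1123]
tool_rot: [0.173, 0.695, 0.677, 0.17]
contact_force: [-1.0, -0.2, 0.2]
gripper_width: 0.528
grasp_force: 0.0
```

Call:
{"op": "play_rows", "data": {
  "commands": [
    [0, 0, 0, 0, 0, 0],
    [0, 0, 0, 0, 0, 0],
    [0, 0, 0, 0, 0, 0],
    [0, 0, 0, 0, 0, 0],
    [0, 0, 0, 0, 0, 0]
  ],
  "hand": 0
}}

```text
time: 5.37
tool_pos: [0.4837, 0.2829, 0.1147]
tool_rot: [0.174, 0.695, 0.676, 0.172]
contact_force: [0.5, -0.5, 3.9]
gripper_width: 0.003
grasp_force: 1.5
```

```bash
python3 - <<'E'
from h import *
s=manip.state(); print(s['time'],s['joint_pos'].round(4),s['tool_pos'].round(4),s['tool_rot'].round(3))
p=np.array(s['tool_pos']); go([p+[0,0,.1]])
E
```

```text
5.3667 [ 0.5217 -0.2458  2.1404 -0.3336  0.8429  0.7204] [0.4837 0.2829 0.1147] [0.174 0.695 0.676 0.172]
axes x [0.026 1.    0.003] y [ 0.88  -0.024  0.474] z [ 0.474 -0.009 -0.88 ]
[0.48372793 0.28286516 0.21465888] -> tool mm [  0.3  47.4 -88. ]
```

Closed empty, with an upward push on the tips: the bar is just below. Reopen, go about 22 mm further and close again.

Call:
{"op": "play_rows", "data": {
  "commands": [
    [0, 0, -20, 0, 0, 0],
    [0, 0, 0, 0, 0, 0],
    [0, 0, 0, 0, 0, 0],
    [0, 0, 0, 0, 0, 0]
  ],
  "hand": 50
}}

```text
time: 5.7
tool_pos: [0.4721, 0.2818, 0.1281]
tool_rot: [0.173, 0.695, 0.677, 0.169]
contact_force: [-0.1, -0.2, -1.1]
gripper_width: 0.565
grasp_force: 0.0
```

Call:
{"op": "play_rows", "data": {
  "commands": [
    [0, 3, 15, 0, 0, 0],
    [0, 0, 15, 0, 0, 0],
    [0, 0, 12, 0, 0, 0],
    [0, 0, 0, 0, 0, 0]
  ]
}}

```text
time: 6.03
tool_pos: [0.4934, 0.2799, 0.0887]
tool_rot: [0.172, 0.696, 0.677, 0.166]
contact_force: [-0.3, -0.3, -0.7]
gripper_width: 0.582
grasp_force: 0.0
```

Call:
{"op": "play_rows", "data": {
  "commands": [
    [0, 0, 0, 0, 0, 0],
    [0, 0, 0, 0, 0, 0],
    [0, 0, 0, 0, 0, 0],
    [0, 0, 0, 0, 0, 0],
    [0, 0, 0, 0, 0, 0]
  ],
  "hand": 0
}}

```text
time: 6.45
tool_pos: [0.4968, 0.2815, 0.095]
tool_rot: [0.175, 0.694, 0.677, 0.171]
contact_force: [7.1, -1.8, -2.2]
gripper_width: 0.139
grasp_force: 58.4
```

```bash
python3 - <<'E'
from h import *
s=manip.state(); print(s['time'],s['joint_pos'].round(4),s['tool_pos'].round(4),s['tool_rot'].round(3),s['grasp_force'],s['gripper_width'])
p=np.array(s['tool_pos']); go([p+[0,0,.1]])
E
```

```text
6.45 [ 0.5057 -0.1895  2.1298 -0.3417  0.7963  0.7217] [0.4968 0.2815 0.095 ] [0.175 0.694 0.677 0.171] 58.36203217506409 0.13931605982879017
axes x [0.026 1.    0.001] y [ 0.88  -0.023  0.474] z [ 0.474 -0.011 -0.881]
[0.49676645 0.28147461 0.19502165] -> tool mm [  0.1  47.4 -88.1]
```

Call:
{"op": "play_rows", "data": {
  "commands": [
    [0, 9.5, -17.6, 0, 0, 0],
    [0, 9.5, -17.6, 0, 0, 0],
    [0, 9.5, -17.6, 0, 0, 0],
    [0, 9.5, -17.6, 0, 0, 0],
    [0, 9.5, -17.6, 0, 0, 0]
  ]
}}

```text
time: 6.87
tool_pos: [0.4967, 0.2815, 0.195]
tool_rot: [0.174, 0.695, 0.677, 0.171]
contact_force: [11.3, 1.2, -5.4]
gripper_width: 0.141
grasp_force: 61.0
```

Call:
{"op": "play_rows", "data": {
  "commands": [
    [0, 9.5, -17.6, 0, 0, 0],
    [0, 9.5, -17.6, 0, 0, 0],
    [0, 9.5, -17.6, 0, 0, 0],
    [0, 9.5, -17.6, 0, 0, 0],
    [0, 9.5, -17.6, 0, 0, 0]
  ]
}}

```text
time: 7.28
tool_pos: [0.4967, 0.2815, 0.2939]
tool_rot: [0.174, 0.695, 0.677, 0.17]
contact_force: [9.3, 2.8, -6.4]
gripper_width: 0.137
grasp_force: 61.1
```

Call:
{"op": "play_rows", "data": {
  "commands": [
    [0, 9.5, -17.6, 0, 0, 0],
    [0, 4.7, -8.8, 0, 0, 0],
    [0, 0, 0, 0, 0, 0]
  ]
}}

```text
time: 7.53
tool_pos: [0.4962, 0.2815, 0.3247]
tool_rot: [0.173, 0.695, 0.677, 0.17]
contact_force: [-1.4, -0.1, 2.7]
gripper_width: 0.137
grasp_force: 65.7
```

Call:
{"op": "play_rows", "data": {
  "commands": [
    [0, 2.4, -4.4, 0, 0, 0],
    [0, 2.4, -4.4, 0, 0, 0],
    [0, 0, 0, 0, 0, 0]
  ]
}}

```text
time: 7.78
tool_pos: [0.4959, 0.2814, 0.3252]
tool_rot: [0.172, 0.695, 0.678, 0.166]
contact_force: [18.5, 6.8, -20.5]
gripper_width: 0.135
grasp_force: 62.5
```

Call:
{"op": "play_rows", "data": {
  "commands": [
    [0, 2.4, -4.4, 0, 0, 0],
    [0, 0, 0, 0, 0, 0],
    [0, 0, 0, 0, 0, 0]
  ]
}}

```text
time: 8.03
tool_pos: [0.4958, 0.2813, 0.3253]
tool_rot: [0.171, 0.695, 0.679, 0.164]
contact_force: [27.3, 9.7, -31.9]
gripper_width: 0.139
grasp_force: 61.0
```

```bash
python3 - <<'E'
from h import *
s=manip.state(); print(s['time'],s['joint_pos'].round(4),s['tool_pos'].round(4),s['grasp_force'],s['gripper_width'],s['contact_force'])
p=np.array(s['tool_pos']); go([p+[0,0,.1]])
E
```

```text
8.0333 [ 0.5039 -0.3803  1.8836 -0.2517  1.2293  0.5629] [0.4958 0.2813 0.3253] 61.009456515312195 0.13905699345806805 [ 27.31138013   9.6828085  -31.94410774]
axes x [ 0.025  1.    -0.004] y [ 0.888 -0.02   0.46 ] z [ 0.46  -0.014 -0.888]
[0.49579266 0.28132331 0.42525601] -> tool mm [ -0.4  46.  -88.8]
```

Call:
{"op": "play_rows", "data": {
  "commands": [
    [0, -2.4, 4.4, 0, 0, 0],
    [0, -2.4, 4.4, 0, 0, 0],
    [0, 0, 0, 0, 0, 0]
  ]
}}

```text
time: 8.28
tool_pos: [0.4961, 0.2814, 0.3252]
tool_rot: [0.173, 0.695, 0.678, 0.168]
contact_force: [8.6, 3.7, -9.8]
gripper_width: 0.139
grasp_force: 64.0
```

```bash
python3 - <<'E'
from h import *
s=manip.state(); print(s['tool_pos'].round(4),s['contact_force'])
t=grab('top','t2.png');f=grab('scene','s2.png')
a=cv2.resize(cv2.imread('pics/t2.png')[80:260,120:380],None,fx=1.53,fy=1.53); b=cv2.resize(cv2.imread('pics/s2.png')[40:260,260:460],None,fx=2,fy=2)
o=np.zeros((440,800,3),np.uint8);o[:a.shape[0],:a.shape[1]]=a;o[:440,400:800]=b;cv2.imwrite('pics/m2.png',o)
E
```

```text
[0.4961 0.2814 0.3252] [ 8.64631585  3.717369   -9.7666546 ]
```

View pics/m2.png

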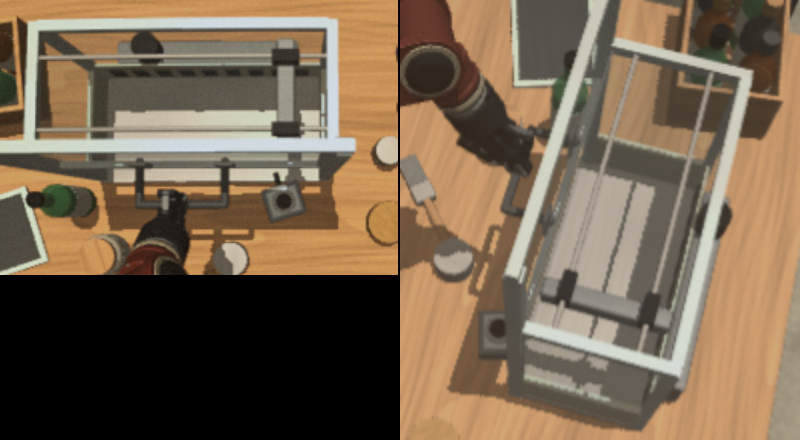

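The sash looks fully up: its top edge is hidden under the beam and the handle is at left pane (137–227,203). I'll check the handle height by triangulation.

```bash
python3 - <<'E'
from h import *
s=grab('scene');t=grab('top')
print(tri(t,(120+225/1.53,80+203/1.53),s,(260+110/2,40+209/2)))
for z in(.32,.345): print([onz(t,120+u/1.53,80+203/1.53,z).round(4) for u in(137,182,227)], onz(s,315,144.5,z).round(4))
q=[(j,p) for j,p in [([0.0533,1.6141,1.476],[np.hypot(.17734,.59873),.22329]),([.0847,1.2552,1.8025],[np.hypot(.2958,.5852),.4229])]]
# fit using full FK: base h, a1, L2, L3(+elbow offset e), d ; j4 about forearm
from scipy.optimize import least_squares
D=[([-1.40195795,.0533,1.61414,0,1.47595,-.119],[.17734,-.59873,.22329]),([-1.2161,.0847,1.2552,0,1.8025,-1.187],[.2958,-.5852,.4229]),([.6363,-.6062,1.881,-.293,1.4733,.6261],[.3866,.2755,.4219]),([.5563,-.4145,2.156,-.31,1.0152,.6983],[.4438,.2759,.1764]),([.5217,-.2458,2.1404,-.3336,.8429,.7204],[.4837,.2829,.1147])]
def fk(p,j):
    h,a,L2,e,L3,d=p; r=lambda ax,x:Ro.from_rotvec(np.array(ax)*x).as_matrix()
    A=r([0,0,1],j[0]); B=A@r([0,1,0],j[1]); C=B@r([0,1,0],j[2]); F=C@r([0,0,1],j[3])@r([0,1,0],j[4])
    W=A@[a,0,h]+B@[0,0,L2]+C@[-e,0,L3]
    return W+F@[0,0,d],W
f=lambda p:np.ravel([fk(p,j)[0]-x for j,x in D])
r=least_squares(f,[.3,0,.45,0,.45,.25]);print(r.x.round(4),abs(r.fun).max())
E
```

```text
(array([0.48670595, 0.21142996, 0.33025596]), np.float64(0.011439342265154815))
[array([0.4852, 0.3589, 0.32  ]), array([0.4834, 0.2827, 0.32  ]), array([0.4816, 0.207 , 0.32  ])] [0.4903 0.2191 0.32  ]
[array([0.4847, 0.3517, 0.345 ]), array([0.483 , 0.2776, 0.345 ]), array([0.4812, 0.2039, 0.345 ])] [0.4941 0.2066 0.345 ]
[ 0.0878  0.061   0.2464 -0.0173  0.5684  0.0253] 0.07384837173600953
```

```bash
cat > fk.py <<'E'
from h import *
from scipy.optimize import least_squares
D=[([-1.40195795,.0533,1.61414,0,1.47595,-.119],[.17734,-.59873,.22329]),([-1.2161,.0847,1.2552,0,1.8025,-1.187],[.2958,-.5852,.4229]),([.6363,-.6062,1.881,-.293,1.4733,.6261],[.3866,.2755,.4219]),([.5563,-.4145,2.156,-.31,1.0152,.6983],[.4438,.2759,.1764]),([.5217,-.2458,2.1404,-.3336,.8429,.7204],[.4837,.2829,.1147]),([.5057,-.1895,2.1298,-.3417,.7963,.7217],[.4968,.2815,.095]),([ 0.5039,-0.3803,1.8836,-0.2517,1.2293,0.5629],[0.4958,0.2813,0.3253])]
rr=lambda ax,x:Ro.from_rotvec(np.array(ax)*x).as_matrix()
def fk(p,j,s4=1):
    h,a,L2,e,L3,d=p
    A=rr([0,0,1],j[0]); B=A@rr([0,1,0],j[1]); C=B@rr([0,1,0],j[2]); F=C@rr([0,0,1],s4*j[3])@rr([0,1,0],j[4])
    E=A@[a,0,h]+B@[0,0,L2]; W=E+C@[-e,0,L3]
    return W+F@[0,0,d],W,F,E
def fit(s4):
    best=None
    for k in range(30):
        g=np.random.default_rng(k).uniform([.1,-.1,.2,-.1,.2,.1],[.5,.2,.6,.1,.6,.4])
        r=least_squares(lambda p:np.ravel([fk(p,j,s4)[0]-x for j,x in D]),g)
        if best is None or r.cost<best.cost: best=r
    return best
E
python3 - <<'E'
from fk import *
for s in(1,-1):
    b=fit(s);print(s,b.x.round(4),abs(b.fun).max())
    print(fk(b.x,D[-1][0],s)[2][:,2].round(3))
s=manip.state();print(s['joint_pos'].round(3),s['tool_pos'].round(4))
E
```

```text
1 [ 0.081   0.0724  0.2334 -0.003   0.5617  0.017 ] 0.07367377485283724
[ 0.46  -0.014 -0.888]
-1 [ 0.0865  0.0698  0.2402 -0.0063  0.5634  0.0265] 0.07352842537476806
[ 0.233  0.397 -0.888]
[ 0.505 -0.385  1.889 -0.255  1.22   0.567] [0.4961 0.2814 0.3251]
```

```bash
cat >> fk.py <<'E'
def fk(p,j):
    h,a,L2,e,L3,d,b=p
    A=rr([0,0,1],j[0]); B=A@rr([0,1,0],j[1]); C=B@rr([0,1,0],j[2]); F=C@rr([0,0,1],j[3])@rr([0,1,0],j[4])
    E=A@[a,b,h]+B@[0,0,L2]; W=E+C@[-e,0,L3]
    return W+F@[0,0,d],W,F,E
def fit():
    best=None
    for k in range(30):
        g=np.random.default_rng(k).uniform([.1,-.1,.2,-.1,.2,.1,0],[.5,.2,.6,.1,.6,.4,.1])
        r=least_squares(lambda p:np.ravel([fk(p,j)[0]-x for j,x in D]),g)
        if best is None or r.cost<best.cost: best=r
    return best
E
python3 - <<'E'
from fk import *
b=fit();print(b.x.round(4).tolist(),abs(b.fun).max())
p=b.x
# reachability for tilted tool: target pos, azimuth, tilt from vertical
lo=[-3.01,-1.01,.06,-1.02,.09];hi=[3.01,2.22,2.58,4.17,2.62]
for pos in([.6,.15,.065],[.6,.22,.065],[.6,.30,.065],[.595,-.115,.05],[.70,-.175,.05],[.597,-.2315,.05]):
  for az in (0,20,-20):
    out=[]
    for tilt in(0,25,35,45,55,65,75):
      a,tt=np.radians(az),np.radians(tilt); z=np.array([np.sin(tt)*np.cos(a),np.sin(tt)*np.sin(a),-np.cos(tt)])
      bs=None
      for g in([.3,.3,1.6,.1,1],[.3,.3,1.6,3,.5],[.2,0,2,1.5,.5],[0.3,.3,1.6,-.8,.5]):
        r=least_squares(lambda j:np.r_[fk(p,j)[0]-pos,.3*(fk(p,j)[2][:,2]-z)],g,bounds=(lo,hi))
        if bs is None or r.cost<bs.cost-1e-8: bs=r
      W=fk(p,bs.x)[1]
      out.append((tilt,'%.1g'%bs.cost,bs.x.round(1).tolist(),W.round(2).tolist()))
    print(pos,az,[o for o in out if float(o[1])<1e-6])
E
```

```text
[0.238, 0.0, 0.4264, -0.0957, 0.6099, 0.2864, 0.0742] 6.889453349526176e-05
[0.6, 0.15, 0.065] 0 [(0, '1e-20', [0.1, 0.2, 1.8, 0.0, 1.2], [0.6, 0.15, 0.35]), (25, '4e-22', [0.2, -0.0, 2.0, -0.1, 0.7], [0.48, 0.15, 0.32]), (35, '1e-27', [0.2, -0.1, 2.1, -0.2, 0.5], [0.44, 0.15, 0.3]), (45, '5e-20', [0.2, -0.1, 2.2, -0.5, 0.3], [0.4, 0.15, 0.27]), (65, '1e-16', [0.2, -0.1, 2.4, 3.8, 0.3], [0.34, 0.15, 0.19]), (75, '5e-18', [0.2, 0.1, 2.4, 3.5, 0.6], [0.32, 0.15, 0.14])]
[0.6, 0.15, 0.065] 20 [(0, '1e-20', [0.1, 0.2, 1.8, 0.0, 1.2], [0.6, 0.15, 0.35]), (25, '4e-22', [0.1, -0.1, 2.1, 0.2, 0.7], [0.49, 0.11, 0.32]), (35, '1e-19', [0.0, -0.1, 2.2, 0.3, 0.5], [0.45, 0.09, 0.3]), (45, '6e-21', [0.0, -0.2, 2.3, 0.7, 0.4], [0.41, 0.08, 0.27]), (55, '2e-18', [-0.0, -0.2, 2.3, 1.5, 0.3], [0.38, 0.07, 0.23]), (65, '2e-22', [-0.0, -0.1, 2.4, 2.2, 0.4], [0.36, 0.06, 0.19]), (75, '2e-20', [-0.1, 0.0, 2.4, 2.5, 0.7], [0.34, 0.06, 0.14])]
[0.6, 0.15, 0.065] -20 [(0, '1e-20', [0.1, 0.2, 1.8, 0.0, 1.2], [0.6, 0.15, 0.35]), (25, '1e-30', [0.2, 0.0, 2.0, -0.3, 0.8], [0.49, 0.19, 0.32]), (35, '2e-18', [0.3
[... 5664 characters left out ...]
1.0, 0.9], [0.41, -0.3, 0.25]), (55, '3e-20', [-0.8, 0.1, 2.1, 1.2, 0.9], [0.38, -0.31, 0.21]), (65, '3e-29', [-0.9, 0.2, 2.1, 1.4, 1.0], [0.35, -0.32, 0.17]), (75, '2e-27', [-0.9, 0.3, 2.1, 1.6, 1.2], [0.34, -0.33, 0.12])]
[0.597, -0.2315, 0.05] -20 [(0, '6e-22', [-0.5, 0.2, 1.7, 0.0, 1.2], [0.6, -0.23, 0.34]), (25, '2e-18', [-0.5, 0.0, 2.0, 0.1, 0.7], [0.48, -0.19, 0.31]), (35, '8e-24', [-0.5, -0.0, 2.1, 0.2, 0.5], [0.44, -0.18, 0.28]), (45, '8e-25', [-0.5, -0.1, 2.2, 0.6, 0.3], [0.41, -0.16, 0.25]), (55, '2e-27', [-0.6, -0.1, 2.3, 1.8, 0.2], [0.38, -0.15, 0.21]), (65, '2e-28', [-0.6, 0.0, 2.3, 2.6, 0.4], [0.35, -0.14, 0.17]), (75, '4e-17', [-0.6, 0.1, 2.3, 2.8, 0.7], [0.34, -0.14, 0.12])]
```

Call:
{"op": "play_rows", "data": {
  "commands": [
    [0, -1, 3, 0, 0, 0],
    [0, 0, 0, 0, 0, 0],
    [0, 0, 0, 0, 0, 0],
    [0, 0, 0, 0, 0, 0]
  ],
  "hand": 50
}}

```text
time: 8.82
tool_pos: [0.4969, 0.2813, 0.3259]
tool_rot: [0.174, 0.695, 0.677, 0.169]
contact_force: [-0.3, 0.4, 1.2]
gripper_width: 0.586
grasp_force: 0.0
```

Call:
{"op": "play_rows", "data": {
  "commands": [
    [0, 0, -20, 0, 0, 0],
    [0, 0, -30, 0, 0, 0],
    [0, 0, -40, 0, 0, 0],
    [0, 0, -30, 0, 0, 0],
    [0, 0, 0, 0, 0, 0]
  ]
}}

```text
time: 9.23
tool_pos: [0.4402, 0.2837, 0.4413]
tool_rot: [0.175, 0.694, 0.676, 0.176]
contact_force: [0.3, -0.6, 1.0]
gripper_width: 0.587
grasp_force: 0.0
```

```bash
cat >> fk.py <<'E'
P=[0.238,0,.4264,-.0957,.6099,.2864,.0742]
lo=[-3.01,-1.01,.06,-1.02,.09,-3.14];hi=[3.01,2.22,2.58,4.17,2.62,3.14]
def pose(j,c): T,W,F,E=fk(P,j); return T,F@rr([0,0,1],j[5]+c)
def des(az,tilt,flip=1):  # tool y = -flip*left dir
    a,t=np.radians([az,tilt]); z=np.array([np.sin(t)*np.cos(a),np.sin(t)*np.sin(a),-np.cos(t)]); y=-flip*np.array([-np.sin(a),np.cos(a),0]); return np.c_[np.cross(y,z),y,z]
def ik(pos,R,c,g=(.2,0,2,0,.6,1.5)):
    r=least_squares(lambda j:np.r_[pose(j,c)[0]-pos,.2*np.ravel(pose(j,c)[1]-R)],np.clip(g,np.array(lo)+.01,np.array(hi)-.01),bounds=(lo,hi)); return r.x,r.cost
E
python3 - <<'E'
from fk import *
s=manip.state();j=s['joint_pos'];w,x,y,z=s['tool_rot'];R=Ro.from_quat([x,y,z,w]).as_matrix()
c=min(np.arange(-4,4)*np.pi/2,key=lambda c:abs(pose(j,c)[1]-R).max());print('c',c,abs(pose(j,c)[1]-R).max(),s['tool_pos'],s['contact_force'],s['joint_pos'].round(2))
for n,pos in dict(A=[.598,-.115,.036],B=[.702,-.175,.036],C=[.6,-.2315,.036],L=[.615,.40,.053],M=[.615,.30,.053],Rr=[.615,.2,.053],out=[.42,.40,.1],t1=[.53,-.37,.045],t2=[.44,-.39,.045],t3=[.54,-.47,.045]).items():
  for tilt in (20,40):
   for f in(1,-1):
    print(n,tilt,f,[(az,ik(pos,des(az,tilt,f),c,(.2,0,2,0,.6,1.5*f))[0].round(2)[[0,3,4,5]].tolist(),) for az in(-25,-10,0,15) if ik(pos,des(az,tilt,f),c,(.2,0,2,0,.6,1.5*f))[1]<1e-6])
E
```

```text
c 1.5707963267948966 3.642919299551295e-16 [0.44017059 0.28365141 0.44131262] [ 0.32005679 -0.57212477  0.95570045] [ 0.58 -0.5   1.78 -0.27  1.43  0.58]
A 20 1 [(-25, [-0.29, -0.07, 0.76, 1.76]), (-10, [-0.34, 0.08, 0.76, 1.36]), (0, [-0.37, 0.18, 0.79, 1.1]), (15, [-0.41, 0.29, 0.85, 0.73])]
A 20 -1 [(-25, [-0.29, -0.07, 0.76, -1.38]), (-10, [-0.34, 0.08, 0.76, -1.78]), (0, [-0.37, 0.18, 0.79, -2.05]), (15, [-0.41, 0.29, 0.85, -2.41])]
A 40 1 [(-25, [-0.26, -0.35, 0.33, 2.04]), (-10, [-0.37, 0.39, 0.34, 1.05]), (0, [-0.44, 0.69, 0.45, 0.58]), (15, [-0.53, 0.85, 0.66, 0.17])]
A 40 -1 [(-25, [-0.26, -0.35, 0.33, -1.1]), (-10, [-0.37, 0.39, 0.34, -2.09]), (0, [-0.44, 0.69, 0.45, -2.56]), (15, [-0.53, 0.85, 0.66, -2.97])]
B 20 1 [(-25, [-0.33, -0.05, 0.79, 1.7]), (-10, [-0.37, 0.1, 0.79, 1.32]), (0, [-0.4, 0.18, 0.82, 1.07]), (15, [-0.43, 0.29, 0.89, 0.72])]
B 20 -1 [(-25, [-0.33, -0.05, 0.79, -1.44]), (-10, [-0.37, 0.1, 0.79, -1.83]), (0, [-0.4, 0.18, 0.82, -2.08]), (15, [-0.43, 0.29, 0.89, -2.42])]
B 40 1 [(-25, [-0.32, -0.24, 0.33, 1.89]), (-10, [-0.41, 0.43, 0.36, 0.98]), (0, [-0.4
[... 3866 characters left out ...]
0.76, 0.08]), (0, [-1.15, 0.85, 0.9, -0.09]), (15, [-1.18, 0.81, 1.08, -0.28])]
t2 40 -1 [(-25, [-1.03, 0.75, 0.56, -2.72]), (-10, [-1.11, 0.85, 0.76, -3.07])]
t3 20 1 [(-25, [-0.88, 0.2, 0.84, 1.02]), (-10, [-0.91, 0.3, 0.91, 0.68]), (0, [-0.93, 0.34, 0.97, 0.47]), (15, [-0.95, 0.37, 1.07, 0.19])]
t3 20 -1 [(-25, [-0.88, 0.2, 0.84, -2.12]), (-10, [-0.91, 0.3, 0.91, -2.46]), (0, [-0.93, 0.34, 0.97, -2.67]), (15, [-0.95, 0.37, 1.07, -2.95])]
t3 40 1 [(-25, [-0.95, 0.71, 0.51, 0.52]), (-10, [-1.02, 0.82, 0.71, 0.18]), (0, [-1.05, 0.84, 0.85, 0.01]), (15, [-1.08, 0.81, 1.05, -0.18])]
t3 40 -1 [(-25, [-0.95, 0.71, 0.51, -2.62]), (-10, [-1.02, 0.82, 0.71, -2.97]), (0, [-1.05, 0.84, 0.85, -3.13])]
```

Call:
{"op": "play_rows", "data": {
  "commands": [
    [0, 0, -20, -6, 0, 0],
    [0, 0, -20, -6, 0, 0],
    [0, 0, 0, 0, 0, 7],
    [0, 0, 0, 0, 0, 7],
    [0, 0, 0, 0, 0, 7]
  ],
  "hand": 85
}}

```text
time: 9.65
tool_pos: [0.4193, 0.2834, 0.4659]
tool_rot: [0.196, 0.783, 0.52, 0.281]
contact_force: [0.0, -0.0, 0.0]
gripper_width: 0.994
grasp_force: 0.0
```

Call:
{"op": "play_rows", "data": {
  "commands": [
    [0, 0, 0, 0, 0, 7],
    [0, 0, 0, 0, 0, 7],
    [0, 0, 0, 0, 0, 7],
    [0, 0, 0, 0, 0, 7],
    [0, 0, 0, 0, 0, 7]
  ]
}}

```text
time: 10.07
tool_pos: [0.4199, 0.2832, 0.4653]
tool_rot: [0.103, 0.903, 0.26, 0.326]
contact_force: [0.6, 0.1, -0.2]
gripper_width: 0.994
grasp_force: 0.0
```

Call:
{"op": "play_rows", "data": {
  "commands": [
    [0, 0, 0, 0, 0, 7],
    [0, 0, 0, 0, 0, 7],
    [0, 0, 0, 0, 0, 7],
    [0, 0, 0, 0, 0, 7],
    [0, 0, 0, 0, 0, 7]
  ]
}}

```text
time: 10.48
tool_pos: [0.42, 0.2832, 0.4653]
tool_rot: [0.0, 0.939, -0.024, 0.342]
contact_force: [-0.6, 0.3, 0.8]
gripper_width: 0.994
grasp_force: 0.0
```

```bash
python3 - <<'E'
from h import *
s=manip.state(); print(s['time'],s['joint_pos'].round(2),s['tool_pos'].round(4))
go([[.45,-.115,.25],[.598,-.115,.036]])
f=grab('top','t3.png')
hsv=cv2.cvtColor(f['image'],cv2.COLOR_RGB2HSV);m=((hsv[...,1]<70)&(hsv[...,2]>130)).astype(np.uint8);m[:,:355]=0;m[:,455:]=0;m[:90]=0;m[200:]=0
N,l,st,ce=cv2.connectedComponentsWithStats(m)
for i in range(1,N):
    if st[i,4]>60: print(ce[i].round(1),onz(f,*ce[i],.065).round(4))
E
```

```text
10.4833 [ 0.68 -0.61  1.87 -0.44  1.34  2.28] [0.42   0.2832 0.4653]
axes x [ 0.765 -0.044  0.643] y [-0.044 -0.999 -0.016] z [ 0.643 -0.017 -0.766]
[ 0.45  -0.115  0.25 ] -> tool mm [-97.9 399.8 190.8]
[ 0.598 -0.115  0.036] -> tool mm [-122.4  396.6  449.8]
[391.2 146.2] [ 0.6966 -0.173   0.065 ]
[374.3 177.7] [ 0.5925 -0.1128  0.065 ]
[409.1 176.5] [ 0.5938 -0.2292  0.065 ]
```

Call:
{"op": "play_rows", "data": {
  "commands": [
    [-10, 40, 19, 0, 0, -2],
    [-10, 40, 19, 0, 0, 0],
    [-10, 40, 19, 0, 0, 0],
    [-10, 40, 19, 0, 0, 0],
    [-10, 40, 19, 0, 0, 0]
  ]
}}

```text
time: 10.95
tool_pos: [0.4372, 0.0978, 0.3696]
tool_rot: [0.008, 0.939, -0.002, 0.343]
contact_force: [1.4, -0.9, -0.0]
gripper_width: 0.996
grasp_force: 0.0
```

Call:
{"op": "play_rows", "data": {
  "commands": [
    [-10, 40, 19, 0, 0, 0],
    [-10, 40, 19, 0, 0, 0],
    [-10, 40, 19, 0, 0, 0],
    [-10, 40, 19, 0, 0, 0],
    [-10, 40, 19, 0, 0, 0]
  ]
}}

```text
time: 11.37
tool_pos: [0.4556, -0.0885, 0.2759]
tool_rot: [0.009, 0.939, -0.003, 0.343]
contact_force: [1.9, -0.4, 0.1]
gripper_width: 0.996
grasp_force: 0.0
```

Call:
{"op": "play_rows", "data": {
  "commands": [
    [-6, 0, 35, 0, 0, 0],
    [-6, 0, 35, 0, 0, 0],
    [-6, 0, 30, 0, 0, 0],
    [0, 0, 0, 0, 0, 0]
  ]
}}

```text
time: 11.7
tool_pos: [0.504, -0.0872, 0.1785]
tool_rot: [0.005, 0.942, -0.005, 0.336]
contact_force: [0.1, -0.3, -1.0]
gripper_width: 0.993
grasp_force: 0.0
```

```bash
python3 - <<'E'
from h import *
s=manip.state(); print(s['time'],s['joint_pos'].round(2),s['tool_pos'].round(4))
go([[.598,-.115,.038]])
E
```

```text
11.7 [-0.48 -0.68  2.37  0.38  0.85  0.94] [ 0.504  -0.0872  0.1785]
axes x [ 0.774 -0.005  0.633] y [-0.012 -1.     0.007] z [ 0.633 -0.013 -0.774]
[ 0.598 -0.115  0.038] -> tool mm [-16.   25.6 168.6]
```

Call:
{"op": "play_rows", "data": {
  "commands": [
    [-16, 26, 0, 0, 0, 0],
    [0, 0, 30, 0, 0, 0],
    [0, 0, 30, 0, 0, 0],
    [0, 0, 30, 0, 0, 0],
    [0, 0, 0, 0, 0, 0]
  ]
}}

```text
time: 12.12
tool_pos: [0.5507, -0.1141, 0.1026]
tool_rot: [0.005, 0.941, -0.004, 0.337]
contact_force: [-0.9, 1.0, -1.6]
gripper_width: 0.995
grasp_force: 0.0
```

```bash
python3 - <<'E'
from h import *
s=manip.state(); print(s['time'],s['joint_pos'].round(2),s['tool_pos'].round(4))
go([[.598,-.115,.038]])
E
```

```text
12.1167 [-0.49 -0.37  2.32  0.51  0.63  0.76] [ 0.5507 -0.1141  0.1026]
axes x [ 0.772 -0.003  0.635] y [-0.01  -1.     0.008] z [ 0.635 -0.012 -0.772]
[ 0.598 -0.115  0.038] -> tool mm [-4.5 -0.1 80. ]
```

Call:
{"op": "play_rows", "data": {
  "commands": [
    [-4, 0, 25, 0, 0, 0],
    [0, 0, 25, 0, 0, 0],
    [0, 0, 20, 0, 0, 0],
    [0, 0, 10, 0, 0, 0],
    [0, 0, 0, 0, 0, 0]
  ]
}}

```text
time: 12.53
tool_pos: [0.601, -0.1162, 0.0457]
tool_rot: [0.007, 0.94, -0.003, 0.342]
contact_force: [0.4, 0.7, -0.8]
gripper_width: 0.994
grasp_force: 0.0
```

Call:
{"op": "play_rows", "data": {
  "commands": [
    [0, 0, 0, 0, 0, 0],
    [0, 0, 0, 0, 0, 0],
    [0, 0, 0, 0, 0, 0],
    [0, 0, 0, 0, 0, 0]
  ],
  "hand": 50
}}

```text
time: 12.87
tool_pos: [0.6014, -0.1166, 0.0485]
tool_rot: [0.008, 0.939, -0.003, 0.344]
contact_force: [-7.4, 3.3, 9.5]
gripper_width: 0.705
grasp_force: 61.9
```

```bash
python3 - <<'E'
from h import *
s=manip.state(); print(s['time'],s['joint_pos'].round(2),s['tool_pos'].round(4),s['grasp_force'],s['gripper_width'])
go([[.47,-.115,.16],[.45,.4,.16],[.615,.4,.056]])
E
```

```text
12.8667 [-0.44 -0.12  2.23  0.63  0.45  0.65] [ 0.6014 -0.1166  0.0485] 61.85162901878357 0.7047147343732013
axes x [ 0.763 -0.001  0.646] y [-0.012 -1.     0.012] z [ 0.646 -0.017 -0.763]
[ 0.47  -0.115  0.16 ] -> tool mm [ -28.2    1.3 -170. ]
[0.45 0.4  0.16] -> tool mm [ -44.1 -513.4 -191.6]
[0.615 0.4   0.056] -> tool mm [  14.6 -516.6   -5.6]
```

Call:
{"op": "play_rows", "data": {
  "commands": [
    [-3, 0, -20, 0, 0, 0],
    [-6, 0, -35, 0, 0, 0],
    [-6, 0, -35, 0, 0, 0],
    [-6, 0, -40, 0, 0, 0],
    [-6, 0, -40, 0, 0, 0]
  ]
}}

```text
time: 13.28
tool_pos: [0.4729, -0.113, 0.1537]
tool_rot: [0.007, 0.94, -0.003, 0.341]
contact_force: [-0.6, -1.3, -1.8]
gripper_width: 0.702
grasp_force: 67.2
```

Call:
{"op": "play_rows", "data": {
  "commands": [
    [0, -30, 0, 0, 0, 0],
    [0, -36, 0, 0, 0, 0],
    [0, -36, 0, 0, 0, 0],
    [0, -36, 0, 0, 0, 0],
    [0, -36, 0, 0, 0, 0]
  ]
}}

```text
time: 13.7
tool_pos: [0.4763, 0.0609, 0.1526]
tool_rot: [0.008, 0.939, -0.005, 0.343]
contact_force: [0.4, 0.4, -2.6]
gripper_width: 0.699
grasp_force: 67.2
```

Call:
{"op": "play_rows", "data": {
  "commands": [
    [0, -36, 0, 0, 0, 0],
    [0, -36, 0, 0, 0, 0],
    [0, -36, 0, 0, 0, 0],
    [0, -36, 0, 0, 0, 0],
    [0, -36, 0, 0, 0, 0]
  ]
}}

```text
time: 14.12
tool_pos: [0.4784, 0.2416, 0.1504]
tool_rot: [0.007, 0.939, -0.004, 0.343]
contact_force: [0.3, -0.1, -2.7]
gripper_width: 0.697
grasp_force: 67.3
```

Call:
{"op": "play_rows", "data": {
  "commands": [
    [0, -36, 0, 0, 0, 0],
    [0, -36, 0, 0, 0, 0],
    [0, -36, 0, 0, 0, 0],
    [0, -20, 0, 0, 0, 0],
    [0, 0, 0, 0, 0, 0]
  ]
}}

```text
time: 14.53
tool_pos: [0.4807, 0.3715, 0.1498]
tool_rot: [0.006, 0.939, -0.003, 0.343]
contact_force: [0.6, -0.4, -3.0]
gripper_width: 0.698
grasp_force: 67.3
```

```bash
python3 - <<'E'
from h import *
s=manip.state(); print(s['time'],s['joint_pos'].round(2),s['tool_pos'].round(4),s['grasp_force'],s['gripper_width'])
go([[.45,.4,.12],[.615,.4,.078],[.615,.4,.066]])
E
```

```text
14.5333 [ 0.75 -0.17  2.08 -0.66  0.81  2.68] [0.4807 0.3715 0.1498] 67.32280611991882 0.6980628697042434
axes x [ 0.765 -0.001  0.644] y [-0.009 -1.     0.009] z [ 0.644 -0.012 -0.765]
[0.45 0.4  0.12] -> tool mm [-42.7 -28.5   2.7]
[0.615 0.4   0.078] -> tool mm [ 56.5 -30.3 141. ]
[0.615 0.4   0.066] -> tool mm [ 48.8 -30.4 150.2]
```

Call:
{"op": "play_rows", "data": {
  "commands": [
    [-22, -15, 1, 0, 0, 0],
    [-21, -14, 2, 0, 0, 0],
    [17, 0, 23, 0, 0, 0],
    [17, 0, 23, 0, 0, 0],
    [17, 0, 23, 0, 0, 0]
  ]
}}

```text
time: 14.95
tool_pos: [0.5338, 0.3952, 0.0984]
tool_rot: [0.007, 0.94, -0.004, 0.342]
contact_force: [-0.8, 0.5, -2.7]
gripper_width: 0.699
grasp_force: 67.5
```

Call:
{"op": "play_rows", "data": {
  "commands": [
    [17, 0, 23, 0, 0, 0],
    [17, 0, 23, 0, 0, 0],
    [14, 0, 23, 0, 0, 0],
    [0, 0, 0, 0, 0, 0],
    [0, 0, 0, 0, 0, 0]
  ]
}}

```text
time: 15.37
tool_pos: [0.6158, 0.3924, 0.0762]
tool_rot: [0.008, 0.94, -0.006, 0.342]
contact_force: [-0.4, -0.8, -2.9]
gripper_width: 0.702
grasp_force: 67.1
```

```bash
python3 - <<'E'
from h import *
s=manip.state(); print(s['time'],s['joint_pos'].round(2),s['tool_pos'].round(4),s['grasp_force'],s['gripper_width'],s['contact_force'])
go([[.615,.4,.065]])
E
```

```text
15.3667 [ 0.62  0.19  1.85 -0.71  0.64  2.68] [0.6158 0.3924 0.0762] 67.13140368461609 0.7017346271721977 [-0.40442848 -0.78368936 -2.89615552]
axes x [ 0.766 -0.005  0.642] y [-0.016 -1.     0.012] z [ 0.642 -0.019 -0.766]
[0.615 0.4   0.065] -> tool mm [-7.8 -7.7  7.9]
```

Lower, release, withdraw straight out along world −x.

Call:
{"op": "play_rows", "data": {
  "commands": [
    [-4, -4, 4, 0, 0, 0],
    [-4, -4, 4, 0, 0, 0],
    [-1, 0, 1, 0, 0, 0],
    [0, 0, 0, 0, 0, 0]
  ]
}}

```text
time: 15.7
tool_pos: [0.6132, 0.403, 0.0634]
tool_rot: [0.007, 0.94, -0.003, 0.342]
contact_force: [0.6, -0.7, -2.2]
gripper_width: 0.703
grasp_force: 67.4
```

Call:
{"op": "play_rows", "data": {
  "commands": [
    [0, 0, 0, 0, 0, 0],
    [0, 0, 0, 0, 0, 0],
    [0, 0, 0, 0, 0, 0],
    [0, 0, 0, 0, 0, 0]
  ],
  "hand": 82
}}

```text
time: 16.03
tool_pos: [0.6146, 0.4028, 0.0645]
tool_rot: [0.007, 0.939, -0.004, 0.343]
contact_force: [-0.1, -1.1, -0.1]
gripper_width: 0.961
grasp_force: 0.0
```

Call:
{"op": "play_rows", "data": {
  "commands": [
    [-8, 0, -10, 0, 0, 0],
    [-20, 0, -20, 0, 0, 0],
    [-22, 0, -22, 0, 0, 0],
    [-24, 0, -26, 0, 0, 0],
    [-24, 0, -26, 0, 0, 0]
  ]
}}

```text
time: 16.45
tool_pos: [0.4705, 0.4039, 0.0803]
tool_rot: [0.007, 0.94, -0.005, 0.342]
contact_force: [-0.7, 0.8, 1.0]
gripper_width: 0.96
grasp_force: 0.0
```

Call:
{"op": "play_rows", "data": {
  "commands": [
    [-10, 30, -26, 0, 0, 0],
    [0, 36, -20, 0, 0, 0],
    [0, 36, 0, 0, 0, 0],
    [0, 36, 0, 0, 0, 0],
    [0, 36, 0, 0, 0, 0]
  ],
  "hand": 85
}}

```text
time: 16.87
tool_pos: [0.4317, 0.2307, 0.111]
tool_rot: [0.007, 0.939, -0.003, 0.343]
contact_force: [0.0, -0.4, 0.1]
gripper_width: 0.99
grasp_force: 0.0
```

```bash
python3 - <<'E'
from h import *
s=manip.state(); print(s['time'],s['joint_pos'].round(2),s['tool_pos'].round(4),s['contact_force'])
go([[.47,-.2315,.16],[.6,-.2315,.045]])
t=grab('top','t4.png');f=grab('scene','s4.png')
a=cv2.resize(cv2.imread('pics/t4.png')[80:240,130:460],None,fx=1.2,fy=1.2); b=cv2.resize(cv2.imread('pics/s4.png')[40:360,260:460],None,fx=1.8,fy=1.8)
o=np.zeros((580,800,3),np.uint8);o[:a.shape[0],:a.shape[1]]=a;o[:b.shape[0],420:420+b.shape[1]]=b;cv2.imwrite('pics/m4.png',o)
E
```

```text
16.8667 [ 0.54 -0.55  2.42 -0.54  0.73  2.43] [0.4317 0.2307 0.111 ] [ 0.03889366 -0.38854362  0.07775372]
axes x [ 0.765 -0.001  0.644] y [-0.01  -1.     0.011] z [ 0.644 -0.015 -0.765]
[ 0.47   -0.2315  0.16  ] -> tool mm [ 61.3 462.3  -6.1]
[ 0.6    -0.2315  0.045 ] -> tool mm [ 86.7 459.7 165.6]
```

View pics/m4.png

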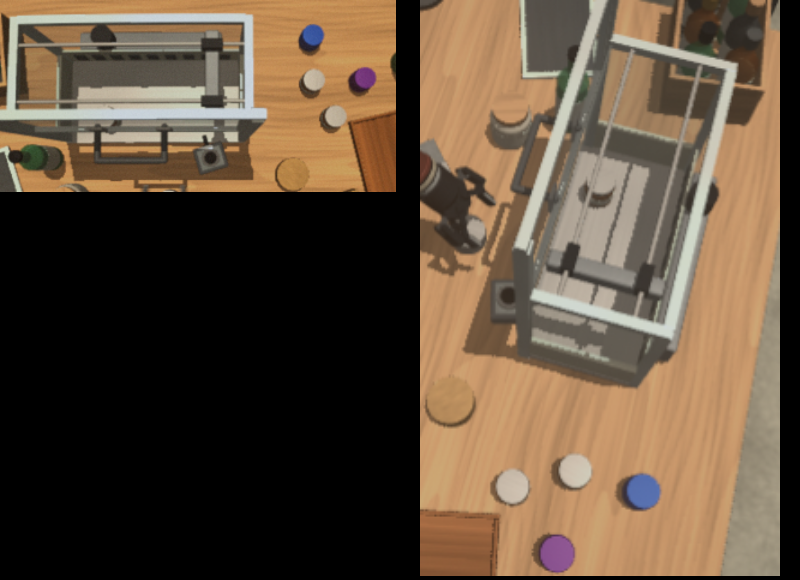

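The first jar stands upright in the cabinet (right pane (600,190)). The other two silver jars are at right pane (513,487) and (575,470). Next is the jar at (.597,−.2315).

Call:
{"op": "play_rows", "data": {
  "commands": [
    [20, 30, 0, 0, 0, 0],
    [20, 38, 0, 0, 0, 0],
    [20, 38, 0, 0, 0, 0],
    [0, 38, 0, 0, 0, 0],
    [0, 38, 0, 0, 0, 0]
  ]
}}

```text
time: 17.38
tool_pos: [0.4745, 0.058, 0.1508]
tool_rot: [0.007, 0.939, -0.003, 0.343]
contact_force: [0.4, -0.8, -0.6]
gripper_width: 0.997
grasp_force: 0.0
```

Call:
{"op": "play_rows", "data": {
  "commands": [
    [0, 38, 0, 0, 0, 0],
    [0, 38, 0, 0, 0, 0],
    [0, 38, 0, 0, 0, 0],
    [0, 38, 0, 0, 0, 0],
    [0, 38, 0, 0, 0, 0]
  ]
}}

```text
time: 17.8
tool_pos: [0.4712, -0.1322, 0.1515]
tool_rot: [0.008, 0.94, -0.004, 0.342]
contact_force: [0.5, 0.1, 0.2]
gripper_width: 0.994
grasp_force: 0.0
```

Call:
{"op": "play_rows", "data": {
  "commands": [
    [0, 38, 0, 0, 0, 0],
    [0, 38, 0, 0, 0, 0],
    [0, 38, 0, 0, 0, 0],
    [0, 0, 0, 0, 0, 0],
    [0, 0, 0, 0, 0, 0]
  ]
}}

```text
time: 18.22
tool_pos: [0.4697, -0.246, 0.1515]
tool_rot: [0.007, 0.94, -0.006, 0.341]
contact_force: [0.2, 0.3, 0.0]
gripper_width: 0.994
grasp_force: 0.0
```

```bash
cat > lids.py <<'E'
from h import *
s=manip.state(); print(s['time'],s['joint_pos'].round(2),s['tool_pos'].round(4))
for n,(x0,y0,x1,y1) in(('scene',(290,235,380,365)),('top',(345,115,455,205))):
    f=grab(n);hsv=cv2.cvtColor(f['image'],cv2.COLOR_RGB2HSV);m=((hsv[...,1]<70)&(hsv[...,2]>130)).astype(np.uint8);k=np.zeros_like(m);k[y0:y1,x0:x1]=m[y0:y1,x0:x1]
    N,l,st,ce=cv2.connectedComponentsWithStats(k)
    for i in range(1,N):
        if st[i,4]>60: print(n,st[i,4],ce[i].round(1),onz(f,*ce[i],.065).round(4))
E
python3 - <<'E'
from lids import *
go([[.6,-.2315,.045]])
E
```

```text
18.2167 [-0.9  -0.49  2.31  0.65  0.94  0.39] [ 0.4697 -0.246   0.1515]
scene 276 [345.8 301. ] [ 0.702  -0.1772  0.065 ]
scene 283 [311.1 309.8] [ 0.5999 -0.2337  0.065 ]
top 240 [391.3 146.1] [ 0.6967 -0.1733  0.065 ]
top 238 [409.1 176.5] [ 0.5938 -0.2291  0.065 ]
top 71 [348.4 174.1] [ 0.6063 -0.0273  0.065 ]
axes x [ 0.767 -0.003  0.641] y [-0.012 -1.     0.01 ] z [ 0.641 -0.015 -0.767]
[ 0.6    -0.2315  0.045 ] -> tool mm [ 31.6 -14.5 164.8]
```

Call:
{"op": "play_rows", "data": {
  "commands": [
    [16, -7, 10, 0, 0, 0],
    [16, -8, 20, 0, 0, 0],
    [0, 0, 30, 0, 0, 0],
    [0, 0, 30, 0, 0, 0],
    [0, 0, 25, 0, 0, 0]
  ]
}}

```text
time: 18.73
tool_pos: [0.5699, -0.2285, 0.0836]
tool_rot: [0.007, 0.94, -0.002, 0.342]
contact_force: [0.4, 0.0, 0.2]
gripper_width: 0.993
grasp_force: 0.0
```

Call:
{"op": "play_rows", "data": {
  "commands": [
    [0, 0, 20, 0, 0, 0],
    [0, 0, 15, 0, 0, 0],
    [0, 0, 15, 0, 0, 0],
    [0, 0, 0, 0, 0, 0],
    [0, 0, 0, 0, 0, 0]
  ]
}}

```text
time: 19.15
tool_pos: [0.6005, -0.2299, 0.0454]
tool_rot: [0.006, 0.94, -0.003, 0.341]
contact_force: [1.1, -0.7, -0.2]
gripper_width: 0.993
grasp_force: 0.0
```

Call:
{"op": "play_rows", "data": {
  "commands": [
    [0, 0, 0, 0, 0, 0],
    [0, 0, 0, 0, 0, 0],
    [0, 0, 0, 0, 0, 0],
    [0, 0, 0, 0, 0, 0]
  ],
  "hand": 50
}}

```text
time: 19.48
tool_pos: [0.6013, -0.2321, 0.0486]
tool_rot: [0.007, 0.939, -0.004, 0.343]
contact_force: [-8.1, 4.8, 11.5]
gripper_width: 0.697
grasp_force: 61.1
```

```bash
python3 - <<'E'
from h import *
s=manip.state(); print(s['time'],s['joint_pos'].round(2),s['tool_pos'].round(4),s['grasp_force'],s['gripper_width'])
go([[.47,-.23,.16],[.44,.3,.12]])
E
```

```text
19.4833 [-0.66 -0.01  2.12  0.78  0.57  0.35] [ 0.6013 -0.2321  0.0486] 61.1228209733963 0.6972510617634178
axes x [ 0.765 -0.002  0.644] y [-0.012 -1.     0.01 ] z [ 0.644 -0.015 -0.765]
[ 0.47 -0.23  0.16] -> tool mm [ -28.7    0.6 -169.7]
[0.44 0.3  0.12] -> tool mm [ -78.6 -529.4 -166.7]
```

Call:
{"op": "play_rows", "data": {
  "commands": [
    [-3, 0, -20, 0, 0, 0],
    [-6, 0, -35, 0, 0, 0],
    [-6, 0, -35, 0, 0, 0],
    [-6, 0, -40, 0, 0, 0],
    [-8, 0, -40, 0, 0, 0]
  ]
}}

```text
time: 19.9
tool_pos: [0.4671, -0.2283, 0.1572]
tool_rot: [0.007, 0.94, -0.004, 0.34]
contact_force: [0.7, -0.8, -1.0]
gripper_width: 0.692
grasp_force: 66.2
```

Call:
{"op": "play_rows", "data": {
  "commands": [
    [0, -30, 0, 0, 0, 0],
    [0, -36, 0, 0, 0, 0],
    [0, -36, 0, 0, 0, 0],
    [0, -36, 0, 0, 0, 0],
    [0, -36, 0, 0, 0, 0]
  ]
}}

```text
time: 20.32
tool_pos: [0.47, -0.0547, 0.1547]
tool_rot: [0.008, 0.94, -0.006, 0.341]
contact_force: [1.8, 0.5, -3.2]
gripper_width: 0.69
grasp_force: 66.2
```

Call:
{"op": "play_rows", "data": {
  "commands": [
    [0, -36, 0, 0, 0, 0],
    [0, -36, 0, 0, 0, 0],
    [0, -36, 0, 0, 0, 0],
    [0, -36, 0, 0, 0, 0],
    [0, -36, 0, 0, 0, 0]
  ]
}}

```text
time: 20.73
tool_pos: [0.4724, 0.126, 0.1533]
tool_rot: [0.007, 0.94, -0.005, 0.342]
contact_force: [0.8, -0.5, -3.9]
gripper_width: 0.691
grasp_force: 66.2
```

Call:
{"op": "play_rows", "data": {
  "commands": [
    [0, -36, 0, 0, 0, 0],
    [0, -36, 0, 0, 0, 0],
    [0, -36, 0, 0, 0, 0],
    [-20, -36, 0, 0, 0, 0],
    [-20, -36, 0, 0, 0, 0]
  ]
}}

```text
time: 21.15
tool_pos: [0.445, 0.3062, 0.127]
tool_rot: [0.007, 0.94, -0.005, 0.342]
contact_force: [-0.1, -1.3, -3.6]
gripper_width: 0.693
grasp_force: 66.1
```

```bash
python3 - <<'E'
from h import *
s=manip.state(); print(s['time'],s['joint_pos'].round(2),s['tool_pos'].round(4),s['grasp_force'],s['gripper_width'])
go([[.46,.3,.115],[.615,.3,.078],[.615,.3,.065]])
E
```

```text
21.15 [ 0.69 -0.35  2.26 -0.64  0.78  2.63] [0.445  0.3062 0.127 ] 66.1279284954071 0.6934539478678092
axes x [ 0.766 -0.006  0.643] y [-0.015 -1.     0.009] z [ 0.643 -0.016 -0.766]
[0.46  0.3   0.115] -> tool mm [ 3.8  5.9 18.9]
[0.615 0.3   0.078] -> tool mm [ 98.7   3.3 146.9]
[0.615 0.3   0.065] -> tool mm [ 90.3   3.2 156.9]
```

Call:
{"op": "play_rows", "data": {
  "commands": [
    [10, 3, 24, 0, 0, 0],
    [17, 2, 25, 0, 0, 0],
    [17, 0, 25, 0, 0, 0],
    [18, 0, 25, 0, 0, 0],
    [18, 0, 25, 0, 0, 0]
  ]
}}

```text
time: 21.57
tool_pos: [0.5865, 0.2967, 0.0812]
tool_rot: [0.008, 0.94, -0.005, 0.341]
contact_force: [-0.7, 0.6, -2.8]
gripper_width: 0.691
grasp_force: 66.4
```

Call:
{"op": "play_rows", "data": {
  "commands": [
    [18, 0, 22, 0, 0, 0],
    [0, 0, 0, 0, 0, 0],
    [0, 0, 0, 0, 0, 0]
  ]
}}

```text
time: 21.82
tool_pos: [0.6137, 0.2952, 0.075]
tool_rot: [0.008, 0.94, -0.005, 0.34]
contact_force: [0.1, 1.4, -3.6]
gripper_width: 0.69
grasp_force: 66.8
```

```bash
python3 - <<'E'
from h import *
s=manip.state(); print(s['time'],s['joint_pos'].round(2),s['tool_pos'].round(4),s['contact_force'])
go([[.615,.3,.0645]])
E
```

```text
21.8167 [ 0.47  0.06  2.   -0.63  0.55  2.51] [0.6137 0.2952 0.075 ] [ 0.08831587  1.4108098  -3.62564314]
axes x [ 0.769 -0.004  0.639] y [-0.016 -1.     0.012] z [ 0.639 -0.019 -0.769]
[0.615  0.3    0.0645] -> tool mm [-5.7 -4.9  8.8]
```

Call:
{"op": "play_rows", "data": {
  "commands": [
    [-3, 0, 4, 0, 0, 0],
    [-3, 0, 4, 0, 0, 0],
    [-1, 0, 1, 0, 0, 0],
    [0, 0, 0, 0, 0, 0]
  ]
}}

```text
time: 22.15
tool_pos: [0.6137, 0.2965, 0.0651]
tool_rot: [0.007, 0.94, -0.004, 0.341]
contact_force: [0.7, -0.4, -2.6]
gripper_width: 0.694
grasp_force: 66.9
```

Call:
{"op": "play_rows", "data": {
  "commands": [
    [0, 0, 0, 0, 0, 0],
    [0, 0, 0, 0, 0, 0],
    [0, 0, 0, 0, 0, 0],
    [0, 0, 0, 0, 0, 0]
  ],
  "hand": 80
}}

```text
time: 22.48
tool_pos: [0.6156, 0.2972, 0.0672]
tool_rot: [0.007, 0.939, -0.004, 0.342]
contact_force: [1.1, -0.6, 0.3]
gripper_width: 0.933
grasp_force: 0.0
```

Call:
{"op": "play_rows", "data": {
  "commands": [
    [-8, 0, -10, 0, 0, 0],
    [-20, 0, -20, 0, 0, 0],
    [-22, 0, -22, 0, 0, 0],
    [-24, 0, -26, 0, 0, 0],
    [-24, 0, -26, 0, 0, 0]
  ]
}}

```text
time: 22.9
tool_pos: [0.4721, 0.2985, 0.0831]
tool_rot: [0.007, 0.94, -0.005, 0.342]
contact_force: [-0.0, 0.4, -0.4]
gripper_width: 0.938
grasp_force: 0.0
```

Call:
{"op": "play_rows", "data": {
  "commands": [
    [-10, 20, -30, 0, 0, 0],
    [10, 38, -30, 0, 0, 0],
    [20, 38, 0, 0, 0, 0],
    [20, 38, 0, 0, 0, 0],
    [0, 38, 0, 0, 0, 0]
  ],
  "hand": 85
}}

```text
time: 23.32
tool_pos: [0.4666, 0.1367, 0.1564]
tool_rot: [0.006, 0.938, -0.003, 0.346]
contact_force: [1.3, 0.1, 0.3]
gripper_width: 0.994
grasp_force: 0.0
```

Call:
{"op": "play_rows", "data": {
  "commands": [
    [0, 38, 0, 0, 0, 0],
    [0, 38, 0, 0, 0, 0],
    [0, 38, 0, 0, 0, 0],
    [0, 38, 0, 0, 0, 0],
    [0, 38, 0, 0, 0, 0]
  ]
}}

```text
time: 23.73
tool_pos: [0.4613, -0.051, 0.1537]
tool_rot: [0.008, 0.939, -0.004, 0.343]
contact_force: [-0.1, -0.3, -0.9]
gripper_width: 0.999
grasp_force: 0.0
```

Call:
{"op": "play_rows", "data": {
  "commands": [
    [0, 38, 0, 0, 0, 0],
    [0, 38, 0, 0, 0, 0],
    [0, 30, 0, 0, 0, 0],
    [0, 0, 0, 0, 0, 0]
  ]
}}

```text
time: 24.07
tool_pos: [0.4594, -0.1613, 0.1547]
tool_rot: [0.01, 0.94, -0.008, 0.342]
contact_force: [0.8, 0.3, 0.6]
gripper_width: 0.996
grasp_force: 0.0
```

```bash
python3 - <<'E'
from lids import *
go([[.702,-.175,.045]])
E
```

```text
24.0667 [-0.75 -0.72  2.44  0.55  0.94  0.62] [ 0.4594 -0.1613  0.1547]
scene 276 [345.9 301. ] [ 0.7022 -0.1773  0.065 ]
top 240 [391.2 146.1] [ 0.6968 -0.173   0.065 ]
top 72 [348.5 174.1] [ 0.6061 -0.0275  0.065 ]
axes x [ 0.768 -0.006  0.641] y [-0.017 -1.     0.011] z [ 0.641 -0.019 -0.768]
[ 0.702 -0.175  0.045] -> tool mm [116.8  13.3 238.9]
```

Call:
{"op": "play_rows", "data": {
  "commands": [
    [29, 3, 30, 0, 0, 0],
    [29, 3, 30, 0, 0, 0],
    [29, 4, 30, 0, 0, 0],
    [30, 3, 30, 0, 0, 0],
    [0, 0, 30, 0, 0, 0]
  ]
}}

```text
time: 24.58
tool_pos: [0.6473, -0.1698, 0.1203]
tool_rot: [0.009, 0.938, -0.002, 0.346]
contact_force: [1.0, -0.8, 1.8]
gripper_width: 0.995
grasp_force: 0.0
```

Call:
{"op": "play_rows", "data": {
  "commands": [
    [0, 0, 25, 0, 0, 0],
    [0, 0, 25, 0, 0, 0],
    [0, 0, 20, 0, 0, 0],
    [0, 0, 18, 0, 0, 0],
    [0, 0, 0, 0, 0, 0]
  ]
}}

```text
time: 25.0
tool_pos: [0.6966, -0.1682, 0.0431]
tool_rot: [0.005, 0.941, -0.003, 0.339]
contact_force: [-1.3, 0.5, -0.8]
gripper_width: 0.994
grasp_force: 0.0
```

Call:
{"op": "play_rows", "data": {
  "commands": [
    [0, 0, 0, 0, 0, 0],
    [0, 0, 0, 0, 0, 0],
    [0, 0, 0, 0, 0, 0],
    [0, 0, 0, 0, 0, 0],
    [0, 0, 0, 0, 0, 0]
  ],
  "hand": 50
}}

```text
time: 25.42
tool_pos: [0.6977, -0.1726, 0.0503]
tool_rot: [0.008, 0.939, -0.004, 0.343]
contact_force: [-7.3, 1.1, 7.9]
gripper_width: 0.638
grasp_force: 59.5
```

```bash
python3 - <<'E'
from h import *
s=manip.state(); print(s['time'],s['joint_pos'].round(2),s['tool_pos'].round(4),s['grasp_force'],s['gripper_width'])
go([[.46,-.17,.16]])
E
```

```text
25.4167 [-0.45  0.13  1.97  0.63  0.47  0.64] [ 0.6977 -0.1726  0.0503] 59.53153610229492 0.6376363293320159
axes x [ 0.765 -0.002  0.645] y [-0.013 -1.     0.012] z [ 0.644 -0.018 -0.764]
[ 0.46 -0.17  0.16] -> tool mm [-111.1    1.9 -237.1]
```

Grip is off-centre (chord narrower than before); reopen, advance 10 mm and grip again.

Call:
{"op": "play_rows", "data": {
  "commands": [
    [0, 0, 0, 0, 0, 0],
    [0, 0, 0, 0, 0, 0],
    [0, 0, 0, 0, 0, 0],
    [4, 3, 3, 0, 0, 0],
    [4, 2, 3, 0, 0, 0]
  ],
  "hand": 85
}}

```text
time: 25.83
tool_pos: [0.7067, -0.1775, 0.047]
tool_rot: [0.007, 0.94, -0.005, 0.341]
contact_force: [-0.2, -0.7, -0.5]
gripper_width: 0.995
grasp_force: 0.0
```

Call:
{"op": "play_rows", "data": {
  "commands": [
    [0, 0, 0, 0, 0, 0],
    [0, 0, 0, 0, 0, 0],
    [0, 0, 0, 0, 0, 0],
    [0, 0, 0, 0, 0, 0],
    [0, 0, 0, 0, 0, 0]
  ],
  "hand": 50
}}

```text
time: 26.25
tool_pos: [0.7076, -0.1773, 0.0482]
tool_rot: [0.007, 0.94, -0.005, 0.342]
contact_force: [1.8, 3.9, 5.1]
gripper_width: 0.702
grasp_force: 64.5
```

```bash
python3 - <<'E'
from lids import *
s=manip.state(); print(s['grasp_force'],s['gripper_width'])
go([[.46,-.17,.16]])
E
```

```text
26.25 [-0.45  0.16  1.94  0.63  0.47  0.64] [ 0.7076 -0.1773  0.0482]
scene 287 [346.6 301.7] [ 0.705  -0.1788  0.065 ]
top 239 [391.9 145.1] [ 0.7    -0.1756  0.065 ]
top 72 [348.5 174.1] [ 0.6061 -0.0275  0.065 ]
64.56956505775452 0.7034262901720019
axes x [ 0.766 -0.004  0.643] y [-0.014 -1.     0.011] z [ 0.642 -0.017 -0.766]
[ 0.46 -0.17  0.16] -> tool mm [-117.8   -2.7 -244.8]
```

Call:
{"op": "play_rows", "data": {
  "commands": [
    [-5, 0, -25, 0, 0, 0],
    [-18, 0, -38, 0, 0, 0],
    [-19, 0, -38, 0, 0, 0],
    [-19, 0, -38, 0, 0, 0],
    [-19, 0, -38, 0, 0, 0]
  ]
}}

```text
time: 26.77
tool_pos: [0.5309, -0.1729, 0.127]
tool_rot: [0.006, 0.941, -0.004, 0.338]
contact_force: [-0.5, -0.9, -1.7]
gripper_width: 0.701
grasp_force: 66.1
```

Call:
{"op": "play_rows", "data": {
  "commands": [
    [-19, 0, -36, 0, 0, 0],
    [-19, -10, -30, 0, 0, 0],
    [0, -36, 0, 0, 0, 0],
    [0, -36, 0, 0, 0, 0],
    [0, -36, 0, 0, 0, 0]
  ]
}}

```text
time: 27.18
tool_pos: [0.4635, -0.0563, 0.1527]
tool_rot: [0.009, 0.94, -0.008, 0.34]
contact_force: [1.4, 0.7, -3.3]
gripper_width: 0.706
grasp_force: 66.5
```

Call:
{"op": "play_rows", "data": {
  "commands": [
    [0, -36, 0, 0, 0, 0],
    [0, -36, 0, 0, 0, 0],
    [0, -36, 0, 0, 0, 0],
    [0, -36, 0, 0, 0, 0],
    [0, -36, 0, 0, 0, 0]
  ]
}}

```text
time: 27.6
tool_pos: [0.4661, 0.1259, 0.1506]
tool_rot: [0.008, 0.94, -0.004, 0.34]
contact_force: [-0.1, -0.5, -2.8]
gripper_width: 0.699
grasp_force: 66.5
```

Call:
{"op": "play_rows", "data": {
  "commands": [
    [0, -36, 0, 0, 0, 0],
    [0, -36, 0, 0, 0, 0],
    [0, 0, 0, 0, 0, 0]
  ]
}}

```text
time: 27.85
tool_pos: [0.4665, 0.2023, 0.1491]
tool_rot: [0.006, 0.941, 0.0, 0.338]
contact_force: [-0.5, 0.1, -3.7]
gripper_width: 0.698
grasp_force: 66.6
```

```bash
python3 - <<'E'
from h import *
s=manip.state(); print(s['time'],s['joint_pos'].round(2),s['tool_pos'].round(4),s['grasp_force'],s['gripper_width'])
go([[.46,.195,.125],[.615,.195,.08],[.615,.195,.065]])
E
```

```text
27.85 [ 0.41 -0.57  2.36 -0.4   0.75  2.2 ] [0.4665 0.2023 0.1491] 66.620192527771 0.6983938136012682
axes x [0.771 0.004 0.637] y [-0.004 -1.     0.011] z [ 0.637 -0.011 -0.771]
[0.46  0.195 0.125] -> tool mm [-20.4   7.1  14.5]
[0.615 0.195 0.08 ] -> tool mm [ 70.4   5.9 147.9]
[0.615 0.195 0.065] -> tool mm [ 60.9   5.7 159.4]
```

Call:
{"op": "play_rows", "data": {
  "commands": [
    [-20, 4, 14, 0, 0, 0],
    [15, 3, 22, 0, 0, 0],
    [15, 0, 22, 0, 0, 0],
    [15, 0, 22, 0, 0, 0],
    [15, 0, 22, 0, 0, 0]
  ]
}}

```text
time: 28.27
tool_pos: [0.5643, 0.1862, 0.0965]
tool_rot: [0.008, 0.941, -0.005, 0.339]
contact_force: [0.1, -0.7, -2.0]
gripper_width: 0.697
grasp_force: 67.0
```

Call:
{"op": "play_rows", "data": {
  "commands": [
    [15, 0, 22, 0, 0, 0],
    [15, 0, 22, 0, 0, 0],
    [0, 0, 0, 0, 0, 0],
    [0, 0, 0, 0, 0, 0]
  ]
}}

```text
time: 28.6
tool_pos: [0.6152, 0.1849, 0.0817]
tool_rot: [0.009, 0.941, -0.005, 0.338]
contact_force: [-0.5, -0.5, -3.4]
gripper_width: 0.703
grasp_force: 66.8
```

```bash
python3 - <<'E'
from h import *
s=manip.state(); print(s['time'],s['joint_pos'].round(2),s['tool_pos'].round(4),s['contact_force'])
go([[.615,.195,.0645]])
E
```

```text
28.6 [ 0.26 -0.08  2.12 -0.41  0.47  2.15] [0.6152 0.1849 0.0817] [-0.51623397 -0.53233952 -3.43063365]
axes x [ 0.771 -0.004  0.636] y [-0.016 -1.     0.013] z [ 0.636 -0.02  -0.771]
[0.615  0.195  0.0645] -> tool mm [-11.1 -10.3  13. ]
```

Place at y≈.19, release, withdraw to the front, and raise the arm for closing the sash.

Call:
{"op": "play_rows", "data": {
  "commands": [
    [-4, -4, 5, 0, 0, 0],
    [-4, -3, 5, 0, 0, 0],
    [-4, 0, 4, 0, 0, 0],
    [0, 0, 0, 0, 0, 0]
  ]
}}

```text
time: 28.93
tool_pos: [0.6138, 0.1932, 0.0642]
tool_rot: [0.008, 0.941, -0.004, 0.339]
contact_force: [-1.1, 0.2, -3.7]
gripper_width: 0.703
grasp_force: 66.9
```

Call:
{"op": "play_rows", "data": {
  "commands": [
    [0, 0, 0, 0, 0, 0],
    [0, 0, 0, 0, 0, 0],
    [0, 0, 0, 0, 0, 0],
    [0, 0, 0, 0, 0, 0]
  ],
  "hand": 80
}}

```text
time: 29.27
tool_pos: [0.6172, 0.1941, 0.0688]
tool_rot: [0.007, 0.94, -0.005, 0.342]
contact_force: [-0.4, -0.2, 0.5]
gripper_width: 0.934
grasp_force: 0.0
```

Call:
{"op": "play_rows", "data": {
  "commands": [
    [-8, 0, -10, 0, 0, 0],
    [-20, 0, -22, 0, 0, 0],
    [-22, 0, -26, 0, 0, 0],
    [-22, 0, -32, 0, 0, 0],
    [-22, 0, -32, 0, 0, 0]
  ]
}}

```text
time: 29.68
tool_pos: [0.4647, 0.1958, 0.1006]
tool_rot: [0.007, 0.94, -0.005, 0.341]
contact_force: [0.2, -0.0, 0.8]
gripper_width: 0.939
grasp_force: 0.0
```

Call:
{"op": "play_rows", "data": {
  "commands": [
    [-10, -10, -40, 0, 0, 0],
    [0, -20, -40, 0, 0, 0],
    [10, -20, -40, 0, 0, 0],
    [20, -20, -36, 0, 0, 0],
    [20, -10, -36, 0, 0, 0]
  ]
}}

```text
time: 30.1
tool_pos: [0.3777, 0.2751, 0.2642]
tool_rot: [0.006, 0.94, -0.004, 0.341]
contact_force: [0.8, 0.6, 0.1]
gripper_width: 0.932
grasp_force: 0.0
```

```bash
python3 - <<'E'
from h import *
s=manip.state(); print(s['time'],s['joint_pos'].round(2),s['tool_pos'].round(4),s['contact_force'])
go([[.44,.28,.42]])
t=grab('top','t5.png');f=grab('scene','s5.png')
a=cv2.resize(cv2.imread('pics/t5.png')[80:240,130:360],None,fx=1.7,fy=1.7); b=cv2.resize(cv2.imread('pics/s5.png')[40:260,280:460],None,fx=2.2,fy=2.2)
o=np.zeros((484,800,3),np.uint8);o[:a.shape[0],:a.shape[1]]=a;o[:b.shape[0],400:400+b.shape[1]]=b;cv2.imwrite('pics/m5.png',o)
E
```

```text
30.1 [ 0.74 -0.72  2.26 -0.52  1.12  2.44] [0.3777 0.2751 0.2642] [0.84073889 0.57718069 0.06667185]
axes x [ 0.767 -0.003  0.642] y [-0.011 -1.     0.009] z [ 0.642 -0.014 -0.767]
[0.44 0.28 0.42] -> tool mm [147.7  -4.2 -79.6]
```

View pics/m5.png

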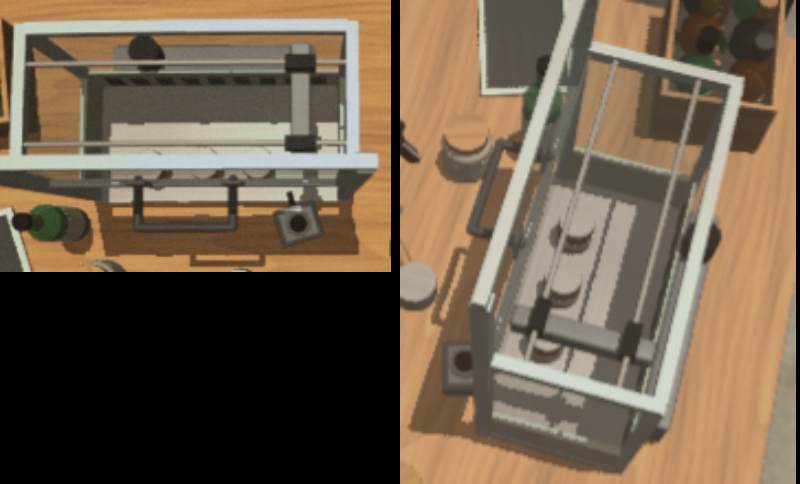

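All three jars stand upright in the cabinet (right pane (575,228), (562,290), (545,343)). Next I rotate to handle-grip orientation and close the sash.

Call:
{"op": "play_rows", "data": {
  "commands": [
    [36, -1, -20, 0, 0, 0],
    [36, -1, -20, 0, 0, 0],
    [36, -1, -20, 0, 0, 0],
    [36, -1, -20, 0, 0, 0],
    [0, 0, 0, 0, 0, -7]
  ],
  "hand": 50
}}

```text
time: 30.62
tool_pos: [0.4418, 0.279, 0.4279]
tool_rot: [0.025, 0.936, 0.052, 0.347]
contact_force: [-0.9, -0.6, 2.6]
gripper_width: 0.581
grasp_force: 0.0
```

Call:
{"op": "play_rows", "data": {
  "commands": [
    [0, 0, 0, 0, 0, -7],
    [0, 0, 0, 0, 0, -7],
    [0, 0, 0, 0, 0, -7],
    [0, 0, 0, 0, 0, -7],
    [0, 0, 0, 0, 0, -7]
  ]
}}

```text
time: 31.03
tool_pos: [0.4387, 0.2783, 0.4163]
tool_rot: [0.13, 0.878, 0.335, 0.316]
contact_force: [0.0, -0.3, 0.2]
gripper_width: 0.578
grasp_force: 0.0
```

Call:
{"op": "play_rows", "data": {
  "commands": [
    [0, 0, 0, 0, 0, -7],
    [0, 0, 0, 0, 0, -7],
    [0, 0, 0, 0, 0, -7],
    [0, 0, 0, 0, 0, -7],
    [0, 0, 0, 0, 0, -7]
  ]
}}

```text
time: 31.45
tool_pos: [0.4387, 0.2783, 0.4162]
tool_rot: [0.219, 0.737, 0.584, 0.262]
contact_force: [1.2, -0.4, -0.5]
gripper_width: 0.585
grasp_force: 0.0
```

Call:
{"op": "play_rows", "data": {
  "commands": [
    [0, 0, 0, 0, 0, -7],
    [0, 0, 0, 0, 0, -5],
    [0, 0, 0, 6, 0, 0],
    [0, 0, 0, 6, 0, 0],
    [0, 0, 0, 0, 0, 0]
  ]
}}

```text
time: 31.87
tool_pos: [0.4405, 0.2781, 0.4182]
tool_rot: [0.172, 0.696, 0.676, 0.169]
contact_force: [0.5, -0.3, -0.0]
gripper_width: 0.586
grasp_force: 0.0
```

```bash
python3 - <<'E'
from h import *
s=manip.state(); print(s['time'],s['joint_pos'].round(2),s['tool_pos'].round(4),s['contact_force'])
go([[.497,.281,.3255]])
E
```

```text
31.8667 [ 0.56 -0.5   1.82 -0.27  1.41  0.58] [0.4405 0.2781 0.4182] [ 0.51528393 -0.2954647  -0.03394039]
axes x [0.029 1.    0.002] y [ 0.883 -0.027  0.469] z [ 0.469 -0.012 -0.883]
[0.497  0.281  0.3255] -> tool mm [  4.3   6.3 108.3]
```

Call:
{"op": "play_rows", "data": {
  "commands": [
    [4, 6, 28, 0, 0, 0],
    [0, 0, 30, 0, 0, 0],
    [0, 0, 30, 0, 0, 0],
    [0, 0, 20, 0, 0, 0],
    [0, 0, 0, 0, 0, 0]
  ]
}}

```text
time: 32.28
tool_pos: [0.4934, 0.2796, 0.3165]
tool_rot: [0.172, 0.696, 0.677, 0.164]
contact_force: [-1.2, 0.3, -1.6]
gripper_width: 0.589
grasp_force: 0.0
```

Call:
{"op": "play_rows", "data": {
  "commands": [
    [0, 0, 0, 0, 0, 0],
    [0, 0, 0, 0, 0, 0],
    [0, 0, 0, 0, 0, 0],
    [0, 0, 0, 0, 0, 0],
    [0, 0, 0, 0, 0, 0]
  ],
  "hand": 0
}}

```text
time: 32.7
tool_pos: [0.4953, 0.2816, 0.3268]
tool_rot: [0.174, 0.695, 0.676, 0.171]
contact_force: [1.7, -0.0, 2.5]
gripper_width: 0.14
grasp_force: 58.7
```

Call:
{"op": "play_rows", "data": {
  "commands": [
    [0, -9.4, 17.7, 0, 0, 0],
    [0, -9.4, 17.7, 0, 0, 0],
    [0, -9.4, 17.7, 0, 0, 0],
    [0, 0, 0, 0, 0, 0]
  ]
}}

```text
time: 33.03
tool_pos: [0.4952, 0.2816, 0.2617]
tool_rot: [0.173, 0.695, 0.677, 0.17]
contact_force: [11.7, 3.3, -4.6]
gripper_width: 0.139
grasp_force: 59.1
```

```bash
python3 - <<'E'
from h import *
s=manip.state(); print(s['time'],s['tool_pos'].round(4),s['contact_force'])
go([[.4958,.281,.065]])
E
```

```text
33.0333 [0.4952 0.2816 0.2617] [11.71717796  3.2626324  -4.64624638]
axes x [0.025 1.    0.002] y [ 0.882 -0.023  0.471] z [ 0.471 -0.011 -0.882]
[0.4958 0.281  0.065 ] -> tool mm [ -0.9 -92.  173.8]
```

Call:
{"op": "play_rows", "data": {
  "commands": [
    [0, -9.4, 17.7, 0, 0, 0],
    [0, -9.4, 17.7, 0, 0, 0],
    [0, -9.4, 17.7, 0, 0, 0],
    [0, -9.4, 17.7, 0, 0, 0],
    [0, -9.4, 17.7, 0, 0, 0]
  ]
}}

```text
time: 33.45
tool_pos: [0.4953, 0.2816, 0.1652]
tool_rot: [0.174, 0.695, 0.677, 0.17]
contact_force: [1.4, -2.5, 6.1]
gripper_width: 0.139
grasp_force: 60.6
```

Call:
{"op": "play_rows", "data": {
  "commands": [
    [0, -9.4, 17.7, 0, 0, 0],
    [0, -9.4, 17.7, 0, 0, 0],
    [0, -9.4, 17.7, 0, 0, 0],
    [0, -9.4, 17.7, 0, 0, 0],
    [0, 0, 0, 0, 0, 0]
  ]
}}

```text
time: 33.87
tool_pos: [0.4952, 0.2816, 0.0819]
tool_rot: [0.173, 0.695, 0.677, 0.17]
contact_force: [8.8, 1.4, -3.1]
gripper_width: 0.14
grasp_force: 60.5
```

Call:
{"op": "play_rows", "data": {
  "commands": [
    [0, -4.7, 8.8, 0, 0, 0],
    [0, -4.7, 8.8, 0, 0, 0],
    [0, 0, 0, 0, 0, 0]
  ]
}}

```text
time: 34.12
tool_pos: [0.4952, 0.2816, 0.0629]
tool_rot: [0.173, 0.695, 0.677, 0.17]
contact_force: [10.3, -0.1, -4.9]
gripper_width: 0.135
grasp_force: 60.6
```

```bash
python3 - <<'E'
from h import *
s=manip.state(); print(s['time'],s['tool_pos'].round(4),s['contact_force'],s['gripper_width'],s['grasp_force'])
E
```

```text
34.1167 [0.4952 0.2816 0.0629] [10.2814019  -0.07573999 -4.9210935 ] 0.13546697286989834 60.607890486717224
```

Call:
{"op": "play_rows", "data": {
  "commands": [
    [0, -1.4, 2.7, 0, 0, 0],
    [0, -1.4, 2.7, 0, 0, 0],
    [0, 0, 0, 0, 0, 0]
  ]
}}

```text
time: 34.37
tool_pos: [0.4954, 0.2816, 0.0616]
tool_rot: [0.174, 0.696, 0.676, 0.168]
contact_force: [-21.5, -11.0, 33.0]
gripper_width: 0.139
grasp_force: 65.5
```

Call:
{"op": "play_rows", "data": {
  "commands": [
    [0, -1.4, 2.7, 0, 0, 0],
    [0, 0, 0, 0, 0, 0],
    [0, 0, 0, 0, 0, 0]
  ]
}}

```text
time: 34.62
tool_pos: [0.4955, 0.2817, 0.0614]
tool_rot: [0.175, 0.696, 0.676, 0.168]
contact_force: [-41.7, -18.0, 55.4]
gripper_width: 0.138
grasp_force: 68.7
```

```bash
python3 - <<'E'
from h import *
s=manip.state(); print(s['time'],s['joint_pos'].round(2),s['tool_pos'].round(4),s['contact_force'],s['gripper_width'],s['grasp_force'])
E
```

```text
34.6167 [ 0.51 -0.13  2.14 -0.37  0.74  0.76] [0.4955 0.2817 0.0614] [-41.70855729 -18.01509819  55.40166466] 0.13773330993700508 68.72665643692017
```

Travel 265 mm to a hard stop, so the sash is shut. Release and move over to the button with the fingers closed.

Call:
{"op": "play_rows", "data": {
  "commands": [
    [0, 3, -6, 0, 0, 0],
    [0, 0, 0, 0, 0, 0],
    [0, 0, 0, 0, 0, 0],
    [0, 0, 0, 0, 0, 0]
  ],
  "hand": 50
}}

```text
time: 34.95
tool_pos: [0.493, 0.2811, 0.0592]
tool_rot: [0.172, 0.696, 0.677, 0.167]
contact_force: [0.2, -0.0, -0.8]
gripper_width: 0.585
grasp_force: 0.0
```

Call:
{"op": "play_rows", "data": {
  "commands": [
    [0, 0, -20, 0, 0, 0],
    [0, 0, -30, 0, 0, 0],
    [0, 0, -35, 0, 0, 0],
    [0, 0, -35, 0, 0, 0],
    [0, 0, 0, 0, 0, 0]
  ]
}}

```text
time: 35.37
tool_pos: [0.4388, 0.2849, 0.1733]
tool_rot: [0.173, 0.695, 0.676, 0.173]
contact_force: [0.9, -0.4, 1.2]
gripper_width: 0.585
grasp_force: 0.0
```

Call:
{"op": "play_rows", "data": {
  "commands": [
    [-36, 0, 0, 0, 0, 0],
    [-36, 0, 0, 0, 0, 0],
    [-36, 0, 0, 0, 0, 0],
    [-36, 0, 0, 0, 0, 0],
    [-20, 0, 0, 0, 0, 0]
  ],
  "hand": 0
}}

```text
time: 35.78
tool_pos: [0.4324, 0.1164, 0.1645]
tool_rot: [0.172, 0.696, 0.677, 0.167]
contact_force: [0.5, -0.2, 0.9]
gripper_width: 0.002
grasp_force: 0.0
```

```bash
python3 - <<'E'
from h import *
s=manip.state(); print(s['time'],s['joint_pos'].round(2),s['tool_pos'].round(4),s['contact_force'],s['gripper_width'])
go([[.483,.118,.10],[.483,.118,.09]])
t=grab('top','t6.png');f=grab('scene','s6.png')
a=cv2.resize(cv2.imread('pics/t6.png')[80:240,130:360],None,fx=1.7,fy=1.7); b=cv2.resize(cv2.imread('pics/s6.png')[100:260,280:440],None,fx=2.5,fy=2.5)
o=np.zeros((484,800,3),np.uint8);o[:a.shape[0],:a.shape[1]]=a;o[:b.shape[0],400:400+b.shape[1]]=b;cv2.imwrite('pics/m6.png',o)
E
```

```text
35.7833 [ 0.15 -0.74  2.38 -0.1   1.03  0.21] [0.4324 0.1164 0.1645] [ 0.46312137 -0.21136321  0.87775856] 0.0021996151867857295
axes x [ 0.029  1.    -0.   ] y [ 0.885 -0.025  0.466] z [ 0.466 -0.014 -0.885]
[0.483 0.118 0.1  ] -> tool mm [ 3.1 14.7 80.6]
[0.483 0.118 0.09 ] -> tool mm [ 3.1 10.  89.5]
```

View pics/m6.png

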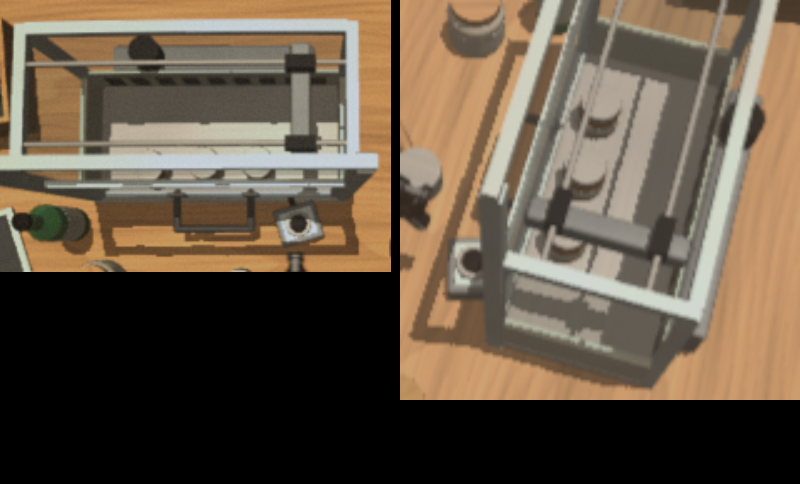

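The sash is shut with the jars inside. The button is at left pane (299,225). Move above it and press gently.

Call:
{"op": "play_rows", "data": {
  "commands": [
    [3, 15, 20, 0, 0, 0],
    [0, 0, 30, 0, 0, 0],
    [0, 0, 30, 0, 0, 0],
    [0, 0, 0, 0, 0, 0],
    [0, 0, 0, 0, 0, 0]
  ]
}}

```text
time: 36.3
tool_pos: [0.4821, 0.1208, 0.0988]
tool_rot: [0.17, 0.696, 0.678, 0.165]
contact_force: [-0.3, -0.7, 0.4]
gripper_width: 0.003
grasp_force: 0.0
```

Call:
{"op": "play_rows", "data": {
  "commands": [
    [0, -2.3, 4.4, 0, 0, 0],
    [0, -2.3, 4.4, 0, 0, 0],
    [0, -2.3, 4.4, 0, 0, 0],
    [0, -2.3, 4.4, 0, 0, 0],
    [0, 0, 0, 0, 0, 0]
  ]
}}

```text
time: 36.72
tool_pos: [0.4835, 0.1205, 0.0822]
tool_rot: [0.172, 0.696, 0.677, 0.168]
contact_force: [0.3, -0.6, 0.1]
gripper_width: 0.001
grasp_force: 0.0
```

```bash
python3 - <<'E'
from h import *
s=manip.state(); print(s['time'],s['joint_pos'].round(2),s['tool_pos'].round(4),s['contact_force'],s['gripper_width'])
go([[.483,.118,.07]])
E
```

```text
36.7167 [ 0.14 -0.44  2.34 -0.11  0.76  0.23] [0.4835 0.1205 0.0822] [ 0.26346195 -0.58245337  0.05004898] 0.0013280755154999374
axes x [0.027 1.    0.001] y [ 0.884 -0.024  0.467] z [ 0.467 -0.012 -0.884]
[0.483 0.118 0.07 ] -> tool mm [-2.6 -6.1 10.6]
```

Call:
{"op": "play_rows", "data": {
  "commands": [
    [-2, -1.4, 2.6, 0, 0, 0],
    [0, -1.4, 2.6, 0, 0, 0],
    [0, 0, 0, 0, 0, 0]
  ]
}}

```text
time: 36.97
tool_pos: [0.4838, 0.1183, 0.0764]
tool_rot: [0.172, 0.696, 0.677, 0.168]
contact_force: [0.6, -0.3, -0.0]
gripper_width: 0.001
grasp_force: 0.0
```

Call:
{"op": "play_rows", "data": {
  "commands": [
    [0, -1.4, 2.6, 0, 0, 0],
    [0, 0, 0, 0, 0, 0]
  ]
}}

```text
time: 37.13
tool_pos: [0.4838, 0.1184, 0.0735]
tool_rot: [0.172, 0.696, 0.677, 0.168]
contact_force: [0.1, -0.5, -0.3]
gripper_width: -0.002
grasp_force: 0.0
```

Call:
{"op": "play_rows", "data": {
  "commands": [
    [0, -1.4, 2.6, 0, 0, 0],
    [0, 0, 0, 0, 0, 0]
  ]
}}

```text
time: 37.3
tool_pos: [0.4837, 0.1185, 0.0704]
tool_rot: [0.172, 0.696, 0.677, 0.168]
contact_force: [0.2, 0.0, -0.2]
gripper_width: 0.001
grasp_force: 0.0
```

Call:
{"op": "play_rows", "data": {
  "commands": [
    [0, -1.4, 2.6, 0, 0, 0],
    [0, 0, 0, 0, 0, 0]
  ]
}}

```text
time: 37.47
tool_pos: [0.4837, 0.1185, 0.0674]
tool_rot: [0.172, 0.696, 0.677, 0.168]
contact_force: [-0.1, -0.1, 0.1]
gripper_width: -0.002
grasp_force: 0.0
```

Call:
{"op": "play_rows", "data": {
  "commands": [
    [0, -1, 1.8, 0, 0, 0],
    [0, 0, 0, 0, 0, 0]
  ]
}}

```text
time: 37.63
tool_pos: [0.4837, 0.1185, 0.0656]
tool_rot: [0.172, 0.696, 0.677, 0.168]
contact_force: [0.5, 0.2, 0.1]
gripper_width: -0.005
grasp_force: 0.0
```

Call:
{"op": "play_rows", "data": {
  "commands": [
    [0, -1, 1.8, 0, 0, 0],
    [0, 0, 0, 0, 0, 0]
  ]
}}

```text
time: 37.8
tool_pos: [0.4837, 0.1185, 0.0635]
tool_rot: [0.172, 0.696, 0.677, 0.168]
contact_force: [0.8, -0.3, -0.8]
gripper_width: -0.002
grasp_force: 0.0
```

Call:
{"op": "play_rows", "data": {
  "commands": [
    [0, -1, 1.8, 0, 0, 0],
    [0, 0, 0, 0, 0, 0]
  ]
}}

```text
time: 37.97
tool_pos: [0.4836, 0.1185, 0.0615]
tool_rot: [0.172, 0.696, 0.677, 0.168]
contact_force: [0.8, 0.2, 0.1]
gripper_width: -0.003
grasp_force: 0.0
```

Call:
{"op": "play_rows", "data": {
  "commands": [
    [0, -1, 1.8, 0, 0, 0],
    [0, 0, 0, 0, 0, 0]
  ]
}}

```text
time: 38.13
tool_pos: [0.4842, 0.1185, 0.0605]
tool_rot: [0.173, 0.695, 0.677, 0.168]
contact_force: [-4.3, -0.2, 4.7]
gripper_width: 0.0
grasp_force: 2.9
```

Call:
{"op": "play_rows", "data": {
  "commands": [
    [0, -1, 1.8, 0, 0, 0],
    [0, -1, 1.8, 0, 0, 0],
    [0, 0, 0, 0, 0, 0]
  ]
}}

```text
time: 38.38
tool_pos: [0.4843, 0.1186, 0.0573]
tool_rot: [0.173, 0.695, 0.677, 0.168]
contact_force: [-5.8, -1.5, 6.4]
gripper_width: 0.002
grasp_force: 4.0
```

Call:
{"op": "play_rows", "data": {
  "commands": [
    [0, -1, 1.8, 0, 0, 0],
    [0, -0.5, 0.9, 0, 0, 0],
    [0, 0, 0, 0, 0, 0]
  ]
}}

```text
time: 38.63
tool_pos: [0.4844, 0.1186, 0.0542]
tool_rot: [0.173, 0.695, 0.677, 0.169]
contact_force: [-12.0, -1.0, 15.7]
gripper_width: 0.002
grasp_force: 9.8
```

Call:
{"op": "play_rows", "data": {
  "commands": [
    [0, 0, 0, 0, 0, 0],
    [0, 0, 0, 0, 0, 0],
    [0, 0, 0, 0, 0, 0],
    [0, 0, 0, 0, 0, 0],
    [0, 0, 0, 0, 0, 0]
  ]
}}

```text
time: 39.05
tool_pos: [0.4844, 0.1186, 0.0544]
tool_rot: [0.173, 0.695, 0.677, 0.168]
contact_force: [-10.8, -1.4, 14.2]
gripper_width: -0.003
grasp_force: 8.8
```

```bash
python3 - <<'E'
from h import *
s=manip.state(); print(s['time'],s['tool_pos'].round(4),s['contact_force'])
E
```

```text
39.05 [0.4844 0.1186 0.0544] [-10.8315817   -1.35196267  14.21231402]
```

Call:
{"op": "play_rows", "data": {
  "commands": [
    [0, 0, 0, 0, 0, 0],
    [0, 0, 0, 0, 0, 0],
    [0, 0, 0, 0, 0, 0],
    [0, 0, 0, 0, 0, 0],
    [0, 0, 0, 0, 0, 0]
  ]
}}

```text
time: 39.47
tool_pos: [0.4844, 0.1186, 0.0544]
tool_rot: [0.173, 0.695, 0.677, 0.168]
contact_force: [-10.9, -1.7, 12.0]
gripper_width: 0.0
grasp_force: 8.4
```

Call:
{"op": "play_rows", "data": {
  "commands": [
    [0, 0, 0, 0, 0, 0],
    [0, 0, 0, 0, 0, 0],
    [0, 0, 0, 0, 0, 0],
    [0, 0, 0, 0, 0, 0],
    [0, 0, 0, 0, 0, 0]
  ]
}}

```text
time: 39.88
tool_pos: [0.4844, 0.1186, 0.0544]
tool_rot: [0.173, 0.695, 0.677, 0.168]
contact_force: [-11.3, -1.1, 13.5]
gripper_width: -0.001
grasp_force: 8.5
```

Call:
{"op": "play_rows", "data": {
  "commands": [
    [0, 0, 0, 0, 0, 0],
    [0, 0, 0, 0, 0, 0],
    [0, 0, 0, 0, 0, 0],
    [0, 0, 0, 0, 0, 0],
    [0, 0, 0, 0, 0, 0]
  ]
}}

```text
time: 40.3
tool_pos: [0.4844, 0.1186, 0.0544]
tool_rot: [0.173, 0.695, 0.677, 0.168]
contact_force: [-11.5, -2.0, 14.9]
gripper_width: 0.002
grasp_force: 8.5
```

Call:
{"op": "play_rows", "data": {
  "commands": [
    [0, 0, 0, 0, 0, 0],
    [0, 0, 0, 0, 0, 0],
    [0, 0, 0, 0, 0, 0],
    [0, 0, 0, 0, 0, 0],
    [0, 0, 0, 0, 0, 0]
  ]
}}

```text
time: 40.72
tool_pos: [0.4844, 0.1186, 0.0544]
tool_rot: [0.173, 0.695, 0.677, 0.168]
contact_force: [-10.9, -1.7, 13.2]
gripper_width: -0.001
grasp_force: 8.5
```

Call:
{"op": "play_rows", "data": {
  "commands": [
    [0, 0, 0, 0, 0, 0],
    [0, 0, 0, 0, 0, 0],
    [0, 0, 0, 0, 0, 0],
    [0, 0, 0, 0, 0, 0],
    [0, 0, 0, 0, 0, 0]
  ]
}}

```text
time: 41.13
tool_pos: [0.4844, 0.1186, 0.0544]
tool_rot: [0.173, 0.695, 0.677, 0.168]
contact_force: [-11.5, -0.6, 13.5]
gripper_width: -0.003
grasp_force: 8.5
```

Call:
{"op": "play_rows", "data": {
  "commands": [
    [0, 0, 0, 0, 0, 0],
    [0, 0, 0, 0, 0, 0],
    [0, 0, 0, 0, 0, 0],
    [0, 0, 0, 0, 0, 0],
    [0, 0, 0, 0, 0, 0]
  ]
}}

```text
time: 41.55
tool_pos: [0.4844, 0.1186, 0.0544]
tool_rot: [0.173, 0.695, 0.677, 0.168]
contact_force: [-11.0, -0.7, 13.2]
gripper_width: 0.001
grasp_force: 8.5
```

Call:
{"op": "play_rows", "data": {
  "commands": [
    [0, 0, 0, 0, 0, 0],
    [0, 0, 0, 0, 0, 0],
    [0, 0, 0, 0, 0, 0],
    [0, 0, 0, 0, 0, 0],
    [0, 0, 0, 0, 0, 0]
  ]
}}

```text
time: 41.97
tool_pos: [0.4844, 0.1186, 0.0544]
tool_rot: [0.173, 0.695, 0.677, 0.168]
contact_force: [-11.1, -1.3, 14.6]
gripper_width: 0.002
grasp_force: 8.5
```

Call:
{"op": "play_rows", "data": {
  "commands": [
    [0, 0, 0, 0, 0, 0],
    [0, 0, 0, 0, 0, 0],
    [0, 0, 0, 0, 0, 0],
    [0, 0, 0, 0, 0, 0],
    [0, 0, 0, 0, 0, 0]
  ]
}}

```text
time: 42.38
tool_pos: [0.4844, 0.1186, 0.0544]
tool_rot: [0.173, 0.695, 0.677, 0.168]
contact_force: [-10.0, -1.2, 13.5]
gripper_width: -0.001
grasp_force: 8.5
```

Call:
{"op": "play_rows", "data": {
  "commands": [
    [0, 0, 0, 0, 0, 0],
    [0, 0, 0, 0, 0, 0],
    [0, 0, 0, 0, 0, 0],
    [0, 0, 0, 0, 0, 0],
    [0, 0, 0, 0, 0, 0]
  ]
}}

```text
time: 42.8
tool_pos: [0.4844, 0.1186, 0.0544]
tool_rot: [0.173, 0.695, 0.677, 0.168]
contact_force: [-11.4, -1.2, 14.2]
gripper_width: -0.005
grasp_force: 8.5
```

Call:
{"op": "play_rows", "data": {
  "commands": [
    [0, 0, 0, 0, 0, 0],
    [0, 0, 0, 0, 0, 0],
    [0, 0, 0, 0, 0, 0],
    [0, 0, 0, 0, 0, 0],
    [0, 0, 0, 0, 0, 0]
  ]
}}

```text
time: 43.22
tool_pos: [0.4844, 0.1185, 0.0543]
tool_rot: [0.173, 0.695, 0.677, 0.168]
contact_force: [-12.0, -1.0, 14.0]
gripper_width: -0.001
grasp_force: 8.5
```

```bash
python3 - <<'E'
from h import *
s=manip.state(); print(s['time'],s['tool_pos'].round(4),s['contact_force'])
t=grab('top','t7.png');f=grab('scene','s7.png')
a=cv2.resize(cv2.imread('pics/t7.png')[80:240,130:360],None,fx=1.7,fy=1.7); b=cv2.resize(cv2.imread('pics/s7.png')[100:260,280:440],None,fx=2.5,fy=2.5)
o=np.zeros((484,800,3),np.uint8);o[:a.shape[0],:a.shape[1]]=a;o[:b.shape[0],400:400+b.shape[1]]=b;cv2.imwrite('pics/m7.png',o)
E
```

```text
43.2167 [0.4844 0.1185 0.0543] [-11.95024532  -0.96844745  13.9735725 ]
```

View pics/m7.png

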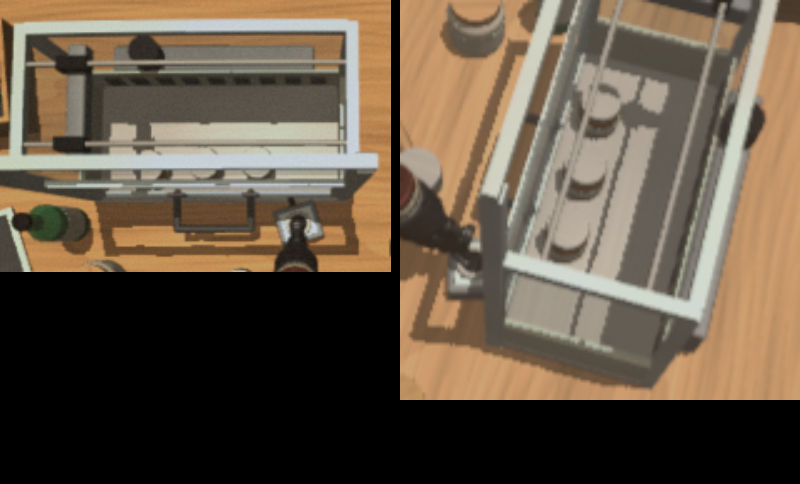

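The air bar is fully at the left (left pane (77,100)) and the jars are still standing. Let the button up and go back to the handle.

Call:
{"op": "play_rows", "data": {
  "commands": [
    [0, 4, -8, 0, 0, 0],
    [0, 9.4, -17.7, 0, 0, 0],
    [0, 9.4, -17.7, 0, 0, 0],
    [0, 9.4, -17.7, 0, 0, 0],
    [0, 0, 0, 0, 0, 0]
  ]
}}

```text
time: 43.73
tool_pos: [0.4867, 0.1189, 0.1277]
tool_rot: [0.175, 0.695, 0.676, 0.172]
contact_force: [0.9, 0.4, 0.2]
gripper_width: -0.002
grasp_force: 0.0
```

Call:
{"op": "play_rows", "data": {
  "commands": [
    [35, -6, -20, 0, 0, 0],
    [36, -6, -20, 0, 0, 0],
    [36, -5, -20, 0, 0, 0],
    [36, -5, -14, 0, 0, 0],
    [25, 0, 0, 0, 0, 0]
  ],
  "hand": 50
}}

```text
time: 44.15
tool_pos: [0.4336, 0.2913, 0.1797]
tool_rot: [0.172, 0.695, 0.677, 0.171]
contact_force: [0.3, -0.0, -0.2]
gripper_width: 0.588
grasp_force: 0.0
```

Call:
{"op": "play_rows", "data": {
  "commands": [
    [0, 0, 0, 0, 0, 0],
    [0, 0, 0, 0, 0, 0]
  ]
}}

```text
time: 44.32
tool_pos: [0.4334, 0.2888, 0.1759]
tool_rot: [0.172, 0.695, 0.678, 0.168]
contact_force: [-0.4, -0.3, -0.7]
gripper_width: 0.582
grasp_force: 0.0
```

```bash
python3 - <<'E'
from h import *
s=manip.state(); print(s['time'],s['tool_pos'].round(4),s['contact_force'],s['gripper_width'])
go([[.4388,.2849,.1733],[.4945,.2815,.061]])
E
```

```text
44.3167 [0.4334 0.2888 0.1759] [-0.43220704 -0.34561736 -0.66472208] 0.5821837111841952
axes x [ 0.024  1.    -0.001] y [ 0.884 -0.021  0.466] z [ 0.466 -0.012 -0.885]
[0.4388 0.2849 0.1733] -> tool mm [-3.8  3.6  4.9]
[0.4945 0.2815 0.061 ] -> tool mm [ -5.8   0.6 130.2]
```

Call:
{"op": "play_rows", "data": {
  "commands": [
    [-5, 2, 30, 0, 0, 0],
    [0, 0, 30, 0, 0, 0],
    [0, 0, 30, 0, 0, 0],
    [0, 0, 25, 0, 0, 0],
    [0, 0, 15, 0, 0, 0]
  ]
}}

```text
time: 44.73
tool_pos: [0.4955, 0.2782, 0.0585]
tool_rot: [0.172, 0.697, 0.677, 0.165]
contact_force: [-0.4, -0.2, -0.2]
gripper_width: 0.587
grasp_force: 0.0
```

Call:
{"op": "play_rows", "data": {
  "commands": [
    [0, 0, 0, 0, 0, 0],
    [0, 0, 0, 0, 0, 0],
    [0, 0, 0, 0, 0, 0],
    [0, 0, 0, 0, 0, 0],
    [0, 0, 0, 0, 0, 0]
  ],
  "hand": 0
}}

```text
time: 45.15
tool_pos: [0.4949, 0.2803, 0.0625]
tool_rot: [0.172, 0.696, 0.677, 0.167]
contact_force: [-6.0, -1.4, -1.4]
gripper_width: 0.144
grasp_force: 58.7
```

Call:
{"op": "play_rows", "data": {
  "commands": [
    [0, 9.4, -17.7, 0, 0, 0],
    [0, 9.4, -17.7, 0, 0, 0],
    [0, 9.4, -17.7, 0, 0, 0],
    [0, 9.4, -17.7, 0, 0, 0],
    [0, 9.4, -17.7, 0, 0, 0]
  ]
}}

```text
time: 45.57
tool_pos: [0.4948, 0.2803, 0.1627]
tool_rot: [0.172, 0.696, 0.677, 0.167]
contact_force: [-0.7, -1.1, -5.5]
gripper_width: 0.133
grasp_force: 61.2
```

```bash
python3 - <<'E'
from h import *
s=manip.state(); print(s['time'],s['tool_pos'].round(4),s['contact_force'],s['gripper_width'],s['grasp_force'])
E
```

```text
45.5667 [0.4948 0.2803 0.1627] [-0.67337169 -1.05397854 -5.49065927] 0.13263449050329182 61.20148479938507
```

Call:
{"op": "play_rows", "data": {
  "commands": [
    [0, 9.4, -17.7, 0, 0, 0],
    [0, 9.4, -17.7, 0, 0, 0],
    [0, 9.4, -17.7, 0, 0, 0],
    [0, 9.4, -17.7, 0, 0, 0],
    [0, 9.4, -17.7, 0, 0, 0]
  ]
}}

```text
time: 45.98
tool_pos: [0.4948, 0.2803, 0.2627]
tool_rot: [0.172, 0.696, 0.677, 0.166]
contact_force: [-2.7, -1.5, -6.0]
gripper_width: 0.136
grasp_force: 61.4
```

Call:
{"op": "play_rows", "data": {
  "commands": [
    [0, 9.4, -17.7, 0, 0, 0],
    [0, 9.4, -17.7, 0, 0, 0],
    [0, 9.4, -17.7, 0, 0, 0],
    [0, 1.9, -3.5, 0, 0, 0],
    [0, 0, 0, 0, 0, 0]
  ]
}}

```text
time: 46.4
tool_pos: [0.4949, 0.2804, 0.3279]
tool_rot: [0.172, 0.696, 0.677, 0.167]
contact_force: [-12.2, -3.8, -0.5]
gripper_width: 0.135
grasp_force: 66.3
```

Call:
{"op": "play_rows", "data": {
  "commands": [
    [0, 0, 0, 0, 0, 0],
    [0, 0, 0, 0, 0, 0],
    [0, 0, 0, 0, 0, 0],
    [0, 0, 0, 0, 0, 0]
  ],
  "hand": 50
}}

```text
time: 46.73
tool_pos: [0.4972, 0.2812, 0.3289]
tool_rot: [0.173, 0.695, 0.677, 0.169]
contact_force: [-0.5, -0.1, 0.1]
gripper_width: 0.58
grasp_force: 0.0
```

Call:
{"op": "play_rows", "data": {
  "commands": [
    [0, 0, -20, 0, 0, 0],
    [0, 0, -30, 0, 0, 0],
    [0, 0, -40, 0, 0, 0],
    [0, 0, -40, 0, 0, 0],
    [0, 0, -30, -5, 0, 0]
  ]
}}

```text
time: 47.15
tool_pos: [0.423, 0.2826, 0.4749]
tool_rot: [0.204, 0.688, 0.667, 0.201]
contact_force: [0.6, -0.1, 1.2]
gripper_width: 0.589
grasp_force: 0.0
```

Call:
{"op": "play_rows", "data": {
  "commands": [
    [0, 0, 0, -6, 0, 0],
    [0, 0, 0, 0, 0, 7],
    [0, 0, 0, 0, 0, 7],
    [0, 0, 0, 0, 0, 7],
    [0, 0, 0, 0, 0, 7]
  ],
  "hand": 85
}}

```text
time: 47.57
tool_pos: [0.4219, 0.2831, 0.4697]
tool_rot: [0.174, 0.816, 0.472, 0.284]
contact_force: [-0.3, -0.4, -0.0]
gripper_width: 0.997
grasp_force: 0.0
```

Call:
{"op": "play_rows", "data": {
  "commands": [
    [0, 0, 0, 0, 0, 7],
    [0, 0, 0, 0, 0, 7],
    [0, 0, 0, 0, 0, 7],
    [0, 0, 0, 0, 0, 7],
    [0, 0, 0, 0, 0, 7]
  ]
}}

```text
time: 47.98
tool_pos: [0.4222, 0.283, 0.4696]
tool_rot: [0.081, 0.92, 0.205, 0.324]
contact_force: [-0.7, -0.1, 0.5]
gripper_width: 0.995
grasp_force: 0.0
```

Call:
{"op": "play_rows", "data": {
  "commands": [
    [0, 0, 0, 0, 0, 7],
    [0, 0, 0, 0, 0, 7],
    [0, 0, 0, 0, 0, 7],
    [0, 0, 0, 0, 0, 5],
    [0, 0, 0, 0, 0, 0]
  ]
}}

```text
time: 48.4
tool_pos: [0.4222, 0.283, 0.4696]
tool_rot: [0.007, 0.943, -0.005, 0.333]
contact_force: [-0.9, -0.3, 0.1]
gripper_width: 0.994
grasp_force: 0.0
```

```bash
python3 - <<'E'
from h import *
s=manip.state(); print(s['time'],s['joint_pos'].round(2),s['tool_pos'].round(4),s['contact_force'],s['gripper_width'])
go([[.43,.194,.11],[.615,.194,.065]])
t=grab('top','t8.png');f=grab('scene','s8.png')
a=cv2.resize(cv2.imread('pics/t8.png')[80:240,130:360],None,fx=1.7,fy=1.7); b=cv2.resize(cv2.imread('pics/s8.png')[60:260,280:440],None,fx=2.5,fy=2.5)
o=np.zeros((500,800,3),np.uint8);o[:a.shape[0],:a.shape[1]]=a;o[:b.shape[0],400:400+b.shape[1]]=b;cv2.imwrite('pics/m8.png',o)
E
```

```text
48.4 [ 0.67 -0.6   1.85 -0.43  1.36  2.23] [0.4222 0.283  0.4696] [-0.92034746 -0.2566367   0.11646831] 0.9938641410104029
axes x [ 0.778 -0.006  0.628] y [-0.014 -1.     0.009] z [ 0.628 -0.016 -0.778]
[0.43  0.194 0.11 ] -> tool mm [-219.4   85.7  286. ]
[0.615 0.194 0.065] -> tool mm [-103.8   82.6  437.2]
```

View pics/m8.png

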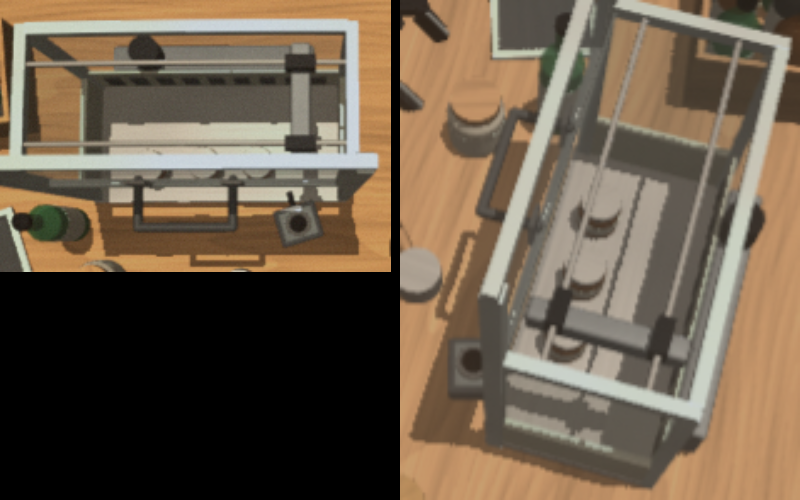

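Sash is up, button is up and the jars are unmoved. Fetch the right-most jar first (TCP ≈ .616,.194,.066).

Call:
{"op": "play_rows", "data": {
  "commands": [
    [-40, 20, 20, 0, 0, 0],
    [-40, 20, 20, 0, 0, 0],
    [-40, 20, 20, 0, 0, 0],
    [-40, 20, 20, 0, 0, 0],
    [-10, 1, 34, 0, 0, 0]
  ]
}}

```text
time: 48.92
tool_pos: [0.3695, 0.212, 0.2995]
tool_rot: [0.005, 0.942, -0.004, 0.336]
contact_force: [1.4, 0.5, 1.1]
gripper_width: 0.993
grasp_force: 0.0
```

Call:
{"op": "play_rows", "data": {
  "commands": [
    [-10, 1, 34, 0, 0, 0],
    [-10, 1, 34, 0, 0, 0],
    [-10, 1, 34, 0, 0, 0],
    [-10, 1, 34, 0, 0, 0],
    [0, 0, 0, 0, 0, 0]
  ]
}}

```text
time: 49.33
tool_pos: [0.423, 0.2041, 0.1581]
tool_rot: [0.011, 0.945, -0.004, 0.327]
contact_force: [0.2, 0.3, -1.2]
gripper_width: 0.994
grasp_force: 0.0
```

```bash
python3 - <<'E'
from h import *
s=manip.state(); print(s['time'],s['joint_pos'].round(2),s['tool_pos'].round(4))
go([[.43,.194,.115],[.617,.194,.066]])
E
```

```text
49.3333 [ 0.48 -0.7   2.41 -0.41  0.87  2.23] [0.423  0.2041 0.1581]
axes x [ 0.787 -0.     0.617] y [-0.014 -1.     0.018] z [ 0.617 -0.023 -0.786]
[0.43  0.194 0.115] -> tool mm [-21.1   9.2  38.5]
[0.617 0.194 0.066] -> tool mm [ 95.8   5.6 192.4]
```

Call:
{"op": "play_rows", "data": {
  "commands": [
    [-11, 5, 19, 0, 2, 0],
    [-10, 4, 19, 0, 0, 0],
    [18, 0, 26, 0, 0, 0],
    [18, 0, 26, 0, 0, 0],
    [18, 0, 26, 0, 0, 0]
  ]
}}

```text
time: 49.75
tool_pos: [0.5275, 0.1962, 0.103]
tool_rot: [0.007, 0.937, -0.003, 0.351]
contact_force: [-0.5, 0.7, 0.5]
gripper_width: 0.995
grasp_force: 0.0
```

Call:
{"op": "play_rows", "data": {
  "commands": [
    [18, 0, 26, 0, 0, 0],
    [18, 0, 26, 0, 0, 0],
    [0, 0, 0, 0, 0, 0]
  ]
}}

```text
time: 50.0
tool_pos: [0.5911, 0.1945, 0.0856]
tool_rot: [0.008, 0.937, -0.004, 0.349]
contact_force: [-1.2, -0.7, -0.1]
gripper_width: 0.994
grasp_force: 0.0
```

```bash
python3 - <<'E'
from h import *
s=manip.state(); print(s['time'],s['joint_pos'].round(2),s['tool_pos'].round(4),s['contact_force'])
go([[.617,.194,.066]])
E
```

```text
50.0 [ 0.29 -0.14  2.17 -0.48  0.47  2.23] [0.5911 0.1945 0.0856] [-1.15503383 -0.73543544 -0.06341266]
axes x [ 0.756 -0.003  0.654] y [-0.014 -1.     0.012] z [ 0.654 -0.018 -0.756]
[0.617 0.194 0.066] -> tool mm [ 6.8 -0.1 31.8]
```

Call:
{"op": "play_rows", "data": {
  "commands": [
    [4, 0, 16, 0, 0, 0],
    [3, 0, 16, 0, 0, 0],
    [0, 0, 0, 0, 0, 0]
  ]
}}

```text
time: 50.25
tool_pos: [0.6144, 0.1943, 0.0666]
tool_rot: [0.008, 0.937, -0.004, 0.349]
contact_force: [-0.8, 0.5, -0.1]
gripper_width: 0.997
grasp_force: 0.0
```

Call:
{"op": "play_rows", "data": {
  "commands": [
    [0, 0, 0, 0, 0, 0],
    [0, 0, 0, 0, 0, 0],
    [0, 0, 0, 0, 0, 0],
    [0, 0, 0, 0, 0, 0]
  ],
  "hand": 50
}}

```text
time: 50.58
tool_pos: [0.6141, 0.1944, 0.0699]
tool_rot: [0.008, 0.936, -0.004, 0.351]
contact_force: [-9.0, -4.1, 11.2]
gripper_width: 0.66
grasp_force: 60.8
```

```bash
python3 - <<'E'
from h import *
s=manip.state(); print(s['time'],s['joint_pos'].round(2),s['tool_pos'].round(4),s['contact_force'],s['gripper_width'],s['grasp_force'])
go([[.616,.194,.082],[.44,.194,.13],[.44,-.474,.16],[.553,-.474,.07]])
E
```

```text
50.5833 [ 0.28 -0.06  2.13 -0.51  0.42  2.25] [0.6141 0.1944 0.0699] [-9.01179459 -4.11792188 11.15712188] 0.659854218500333 60.768442153930664
axes x [ 0.753 -0.002  0.658] y [-0.013 -1.     0.011] z [ 0.658 -0.017 -0.753]
[0.616 0.194 0.082] -> tool mm [ 9.4  0.5 -7.9]
[0.44  0.194 0.13 ] -> tool mm [ -91.6    3.3 -159.8]
[ 0.44  -0.474  0.16 ] -> tool mm [ -70.4  671.5 -171. ]
[ 0.553 -0.474  0.07 ] -> tool mm [-44.5 669.1 -28.9]
```

Call:
{"op": "play_rows", "data": {
  "commands": [
    [0, 0, 0, 0, 0, 0],
    [0, 0, 0, 0, 0, 0],
    [0, 0, 0, 0, 0, 0],
    [3, 0, 4, 0, 0, 0],
    [3, 0, 3, 0, 0, 0]
  ],
  "hand": 85
}}

```text
time: 51.0
tool_pos: [0.6222, 0.1942, 0.0645]
tool_rot: [0.007, 0.937, -0.004, 0.349]
contact_force: [0.5, -0.1, -0.2]
gripper_width: 0.995
grasp_force: 0.0
```

Call:
{"op": "play_rows", "data": {
  "commands": [
    [0, 0, 0, 0, 0, 0],
    [0, 0, 0, 0, 0, 0],
    [0, 0, 0, 0, 0, 0],
    [0, 0, 0, 0, 0, 0],
    [0, 0, 0, 0, 0, 0]
  ],
  "hand": 50
}}

```text
time: 51.42
tool_pos: [0.6228, 0.1942, 0.0653]
tool_rot: [0.007, 0.937, -0.004, 0.35]
contact_force: [0.3, -0.1, 0.8]
gripper_width: 0.713
grasp_force: 65.3
```

```bash
python3 - <<'E'
from h import *
s=manip.state(); print(s['time'],s['joint_pos'].round(2),s['tool_pos'].round(4),s['contact_force'],s['gripper_width'],s['grasp_force'])
go([[.62,.194,.085],[.44,.194,.13]])
E
```

```text
51.4167 [ 0.27 -0.03  2.11 -0.5   0.41  2.25] [0.6228 0.1942 0.0653] [ 0.32550318 -0.05812572  0.75147081] 0.7132362871332638 65.30582785606384
axes x [ 0.755 -0.003  0.655] y [-0.013 -1.     0.01 ] z [ 0.655 -0.016 -0.755]
[0.62  0.194 0.085] -> tool mm [ 10.8   0.5 -16.7]
[0.44  0.194 0.13 ] -> tool mm [ -95.6    3.3 -168.7]
```

Call:
{"op": "play_rows", "data": {
  "commands": [
    [5, 0, -8, 0, 0, 0],
    [5, 0, -9, 0, 0, 0],
    [-20, 0, -30, 0, 0, 0],
    [-22, 0, -30, 0, 0, 0],
    [-22, 0, -30, 0, 0, 0]
  ]
}}

```text
time: 51.83
tool_pos: [0.5094, 0.1953, 0.1095]
tool_rot: [0.008, 0.938, -0.005, 0.348]
contact_force: [-1.0, 0.2, -2.4]
gripper_width: 0.714
grasp_force: 67.2
```

Call:
{"op": "play_rows", "data": {
  "commands": [
    [-22, 1, -31, 0, 0, 0],
    [-20, 2, -31, 0, 0, 0],
    [10, 20, -12, 0, 0, 0],
    [10, 36, -12, 0, 0, 0],
    [0, 36, 0, 0, 0, 0]
  ]
}}

```text
time: 52.25
tool_pos: [0.4372, 0.1063, 0.165]
tool_rot: [0.005, 0.936, -0.001, 0.352]
contact_force: [1.7, -0.3, -2.0]
gripper_width: 0.717
grasp_force: 67.6
```

Call:
{"op": "play_rows", "data": {
  "commands": [
    [0, 36, 0, 0, 0, 0],
    [0, 36, 0, 0, 0, 0],
    [0, 36, 0, 0, 0, 0],
    [0, 36, 0, 0, 0, 0],
    [0, 36, 0, 0, 0, 0]
  ]
}}

```text
time: 52.67
tool_pos: [0.4446, -0.0746, 0.1514]
tool_rot: [0.008, 0.937, -0.004, 0.349]
contact_force: [1.1, -0.8, -4.1]
gripper_width: 0.714
grasp_force: 67.7
```

Call:
{"op": "play_rows", "data": {
  "commands": [
    [0, 36, 0, 0, 0, 0],
    [0, 36, 0, 0, 0, 0],
    [0, 36, 0, 0, 0, 0],
    [0, 36, 0, 0, 0, 0],
    [0, 36, 0, 0, 0, 0]
  ]
}}

```text
time: 53.08
tool_pos: [0.4418, -0.255, 0.1534]
tool_rot: [0.008, 0.937, -0.005, 0.349]
contact_force: [0.7, 1.3, -3.3]
gripper_width: 0.716
grasp_force: 67.7
```

Call:
{"op": "play_rows", "data": {
  "commands": [
    [0, 36, 0, 0, 0, 0],
    [0, 36, 0, 0, 0, 0],
    [0, 36, 0, 0, 0, 0],
    [0, 36, 0, 0, 0, 0],
    [0, 36, 0, 0, 0, 0]
  ]
}}

```text
time: 53.5
tool_pos: [0.4395, -0.4345, 0.1553]
tool_rot: [0.008, 0.937, -0.004, 0.348]
contact_force: [0.5, 1.3, -2.5]
gripper_width: 0.714
grasp_force: 67.7
```

```bash
python3 - <<'E'
from h import *
s=manip.state(); print(s['time'],s['joint_pos'].round(2),s['tool_pos'].round(4),s['gripper_width'],s['grasp_force'])
go([[.553,-.474,.16],[.553,-.474,.075],[.553,-.474,.06]])
# tray from both views: red-brown mask
for n in('top','scene'):
    f=grab(n);hsv=cv2.cvtColor(f['image'],cv2.COLOR_RGB2HSV)
    m=((hsv[...,0]<14)&(hsv[...,1]>165)&(hsv[...,2]>70)).astype(np.uint8)
    N,l,st,ce=cv2.connectedComponentsWithStats(m); i=1+np.argmax(st[1:,4]); r=cv2.minAreaRect(np.argwhere(l==i)[:,::-1].astype(np.float32)); print(n,st[i],r,onz(f,*r[0],.02).round(4))
E
```

```text
53.5 [-1.19 -0.12  2.03  0.76  1.06  0.07] [ 0.4395 -0.4345  0.1553] 0.7142455401410652 67.7090585231781
axes x [ 0.757 -0.003  0.653] y [-0.014 -1.     0.011] z [ 0.653 -0.017 -0.757]
[ 0.553 -0.474  0.16 ] -> tool mm [89.1 38.  71.3]
[ 0.553 -0.474  0.075] -> tool mm [ 33.6  37.  135.6]
[ 0.553 -0.474  0.06 ] -> tool mm [ 23.8  36.9 147. ]
top [ 395  277  149  123 4536] ((468.0223388671875, 346.4408874511719), (49.62749099731445, 177.2572021484375), 47.290611267089844) [ 0.0065 -0.4306  0.02  ]Traceback (most recent call last):
  File "<stdin>", line 8, in <module>
    return _wrapfunc(a, 'argmax', axis=axis, out=out, **kwds)
    return bound(*args, **kwds)
ValueError: attempt to get argmax of an empty sequence
```

Call:
{"op": "play_rows", "data": {
  "commands": [
    [30, 13, 24, 0, 0, 0],
    [30, 13, 24, 0, 0, 0],
    [29, 12, 23, 0, 0, 0],
    [-13, 0, 16, 0, 0, 0],
    [-13, 0, 16, 0, 0, 0]
  ]
}}

```text
time: 54.02
tool_pos: [0.5573, -0.4738, 0.1221]
tool_rot: [0.009, 0.937, -0.002, 0.35]
contact_force: [0.4, 0.8, -4.6]
gripper_width: 0.715
grasp_force: 67.9
```

Call:
{"op": "play_rows", "data": {
  "commands": [
    [-13, 0, 16, 0, 0, 0],
    [-13, 0, 16, 0, 0, 0],
    [0, 0, 0, 0, 0, 0],
    [0, 0, 0, 0, 0, 0]
  ]
}}

```text
time: 54.35
tool_pos: [0.5552, -0.4718, 0.0766]
tool_rot: [0.006, 0.938, -0.005, 0.348]
contact_force: [-0.9, 0.0, -2.3]
gripper_width: 0.714
grasp_force: 67.8
```

```bash
python3 - <<'E'
from h import *
s=manip.state(); print(s['time'],s['joint_pos'].round(2),s['tool_pos'].round(4),s['gripper_width'],s['grasp_force'],s['contact_force'])
go([[.553,-.474,.06]])
E
```

```text
54.35 [-1.03  0.21  1.83  0.82  0.86  0.08] [ 0.5552 -0.4718  0.0766] 0.7135839109116757 67.82320976257324 [-0.90566968  0.03600139 -2.33390402]
axes x [ 0.758 -0.005  0.652] y [-0.013 -1.     0.008] z [ 0.652 -0.015 -0.758]
[ 0.553 -0.474  0.06 ] -> tool mm [-12.4   2.1  11.2]
```

Lower, release narrowly, pull straight up along the tool, then view.

Call:
{"op": "play_rows", "data": {
  "commands": [
    [-4, 1, 4, 0, 0, 0],
    [-4, 1, 4, 0, 0, 0],
    [-4, 0, 3, 0, 0, 0],
    [0, 0, 0, 0, 0, 0]
  ]
}}

```text
time: 54.68
tool_pos: [0.5535, -0.476, 0.0617]
tool_rot: [0.008, 0.937, -0.005, 0.348]
contact_force: [0.4, 0.7, -2.8]
gripper_width: 0.714
grasp_force: 67.8
```

Call:
{"op": "play_rows", "data": {
  "commands": [
    [0, 0, 0, 0, 0, 0],
    [0, 0, 0, 0, 0, 0],
    [0, 0, 0, 0, 0, 0]
  ],
  "hand": 75
}}

```text
time: 54.93
tool_pos: [0.5546, -0.4771, 0.0639]
tool_rot: [0.009, 0.937, -0.005, 0.35]
contact_force: [0.5, -0.5, 0.2]
gripper_width: 0.881
grasp_force: 0.0
```

Call:
{"op": "play_rows", "data": {
  "commands": [
    [0, 0, -15, 0, 0, 0],
    [0, 0, -30, 0, 0, 0],
    [0, 0, -35, 0, 0, 0],
    [0, 0, -35, 0, 0, 0],
    [0, -20, -20, 0, 0, 0]
  ]
}}

```text
time: 55.35
tool_pos: [0.4654, -0.458, 0.1699]
tool_rot: [0.012, 0.937, -0.005, 0.35]
contact_force: [0.4, -0.0, 0.1]
gripper_width: 0.872
grasp_force: 0.0
```

Call:
{"op": "play_rows", "data": {
  "commands": [
    [0, -37, 0, 0, 0, 0],
    [0, -37, 0, 0, 0, 0],
    [0, -37, 0, 0, 0, 0],
    [0, -37, 0, 0, 0, 0],
    [0, -37, 0, 0, 0, 0]
  ],
  "hand": 85
}}

```text
time: 55.77
tool_pos: [0.4688, -0.2677, 0.1632]
tool_rot: [0.009, 0.937, -0.005, 0.35]
contact_force: [0.6, 0.8, 0.5]
gripper_width: 1.003
grasp_force: 0.0
```

Call:
{"op": "play_rows", "data": {
  "commands": [
    [0, -37, 0, 0, 0, 0],
    [0, -37, 0, 0, 0, 0],
    [0, -37, 0, 0, 0, 0],
    [0, -37, 0, 0, 0, 0],
    [0, -37, 0, 0, 0, 0]
  ]
}}

```text
time: 56.18
tool_pos: [0.4716, -0.0827, 0.1615]
tool_rot: [0.008, 0.937, -0.006, 0.35]
contact_force: [1.3, -0.3, 1.5]
gripper_width: 1.001
grasp_force: 0.0
```

```bash
python3 - <<'E'
from h import *
s=manip.state(); print(s['time'],s['joint_pos'].round(2),s['tool_pos'].round(4),s['contact_force'])
go([[.44,.297,.12]])
t=grab('top','t9.png');f=grab('scene','s9.png')
a=cv2.resize(cv2.imread('pics/t9.png')[130:270,350:530],None,fx=2.1,fy=2.1); b=cv2.resize(cv2.imread('pics/s9.png')[60:400,200:440],None,fx=1.7,fy=1.7)
o=np.zeros((580,800,3),np.uint8);o[:a.shape[0],:a.shape[1]]=a;o[:b.shape[0],390:390+b.shape[1]]=b;cv2.imwrite('pics/m9.png',o)
E
```

```text
56.1833 [-0.52 -0.83  2.49  0.41  0.87  0.89] [ 0.4716 -0.0827  0.1615] [ 1.25180199 -0.29572415  1.54275497]
axes x [ 0.755 -0.004  0.656] y [-0.016 -1.     0.012] z [ 0.656 -0.02  -0.754]
[0.44  0.297 0.12 ] -> tool mm [ -52.7 -379.6    3.1]
```

View pics/m9.png

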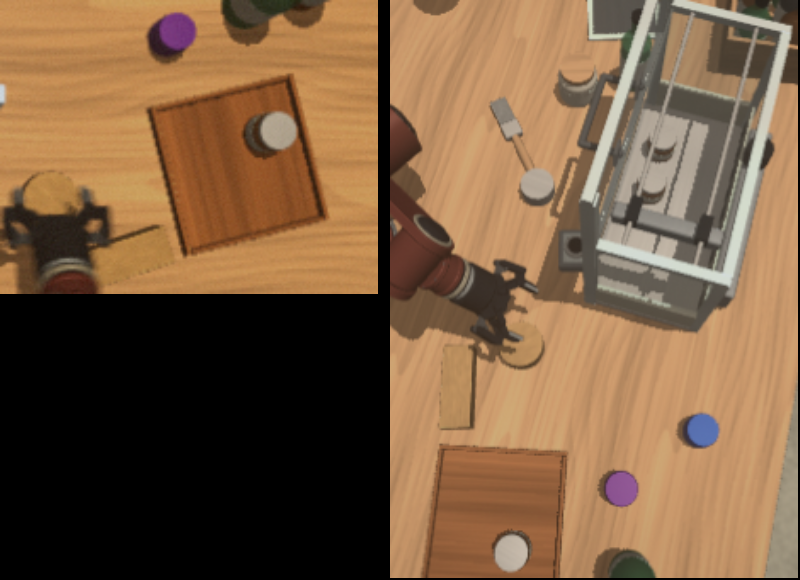

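The first jar stands in the tray's far-right part (left pane (272,132)), and the two others remain in the cabinet. Next is the middle jar.

Call:
{"op": "play_rows", "data": {
  "commands": [
    [0, -37, 0, 0, 0, 0],
    [0, -37, 0, 0, 0, 0],
    [0, -37, 0, 0, 0, 0],
    [0, -37, 0, 0, 0, 0],
    [0, -37, 0, 0, 0, 0]
  ]
}}

```text
time: 56.7
tool_pos: [0.4747, 0.1014, 0.1598]
tool_rot: [0.008, 0.936, -0.006, 0.351]
contact_force: [0.1, -0.4, -0.2]
gripper_width: 0.995
grasp_force: 0.0
```

Call:
{"op": "play_rows", "data": {
  "commands": [
    [0, -37, 0, 0, 0, 0],
    [0, -37, 0, 0, 0, 0],
    [-17, -37, 0, 0, 0, 0],
    [-17, -37, 0, 0, 0, 0],
    [-17, -37, 0, 0, 0, 0]
  ]
}}

```text
time: 57.12
tool_pos: [0.4386, 0.2875, 0.1236]
tool_rot: [0.007, 0.937, -0.006, 0.35]
contact_force: [0.7, -1.0, 0.6]
gripper_width: 1.0
grasp_force: 0.0
```

Call:
{"op": "play_rows", "data": {
  "commands": [
    [0, 0, 0, 0, 0, 0],
    [0, 0, 0, 0, 0, 0]
  ]
}}

```text
time: 57.28
tool_pos: [0.4374, 0.2872, 0.1214]
tool_rot: [0.008, 0.938, -0.003, 0.347]
contact_force: [0.3, -0.6, 0.3]
gripper_width: 0.995
grasp_force: 0.0
```

```bash
python3 - <<'E'
from h import *
s=manip.state(); print(s['time'],s['joint_pos'].round(2),s['tool_pos'].round(4),s['contact_force'])
go([[.44,.297,.12],[.622,.297,.066]])
E
```

```text
57.2833 [ 0.67 -0.4   2.31 -0.65  0.76  2.61] [0.4374 0.2872 0.1214] [ 0.28086236 -0.63726568  0.33751226]
axes x [0.759 0.    0.652] y [-0.011 -1.     0.013] z [ 0.651 -0.017 -0.759]
[0.44  0.297 0.12 ] -> tool mm [ 1.1 -9.9  2.6]
[0.622 0.297 0.066] -> tool mm [104.  -12.5 162.1]
```

Call:
{"op": "play_rows", "data": {
  "commands": [
    [17, -7, 27, 0, 0, 0],
    [17, -6, 27, 0, 0, 0],
    [17, -1, 27, 0, 0, 0],
    [17, 0, 27, 0, 0, 0],
    [17, 0, 24, 0, 0, 0]
  ]
}}

```text
time: 57.7
tool_pos: [0.5924, 0.2941, 0.0787]
tool_rot: [0.008, 0.937, -0.007, 0.349]
contact_force: [-1.0, -0.6, -0.2]
gripper_width: 0.997
grasp_force: 0.0
```

Call:
{"op": "play_rows", "data": {
  "commands": [
    [0, 0, 0, 0, 0, 0],
    [0, 0, 0, 0, 0, 0]
  ]
}}

```text
time: 57.87
tool_pos: [0.5916, 0.2938, 0.0786]
tool_rot: [0.009, 0.937, -0.008, 0.349]
contact_force: [0.0, 0.1, 0.7]
gripper_width: 0.996
grasp_force: 0.0
```

```bash
python3 - <<'E'
from h import *
s=manip.state(); print(s['time'],s['joint_pos'].round(2),s['tool_pos'].round(4),s['contact_force'])
go([[.622,.297,.066]])
E
```

```text
57.8667 [ 0.49  0.01  2.05 -0.68  0.55  2.57] [0.5916 0.2938 0.0786] [0.03889445 0.07943258 0.70755919]
axes x [ 0.757 -0.008  0.654] y [-0.02  -1.     0.011] z [ 0.654 -0.022 -0.757]
[0.622 0.297 0.066] -> tool mm [14.7 -3.9 29.3]
```

Call:
{"op": "play_rows", "data": {
  "commands": [
    [7, -2, 14, 0, 0, 0],
    [7, -2, 14, 0, 0, 0],
    [0, 0, 0, 0, 0, 0]
  ]
}}

```text
time: 58.12
tool_pos: [0.6196, 0.2987, 0.0668]
tool_rot: [0.008, 0.937, -0.006, 0.349]
contact_force: [0.2, -0.4, 0.0]
gripper_width: 0.996
grasp_force: 0.0
```

Call:
{"op": "play_rows", "data": {
  "commands": [
    [0, 0, 0, 0, 0, 0],
    [0, 0, 0, 0, 0, 0],
    [0, 0, 0, 0, 0, 0],
    [0, 0, 0, 0, 0, 0],
    [0, 0, 0, 0, 0, 0]
  ],
  "hand": 50
}}

```text
time: 58.53
tool_pos: [0.6179, 0.2995, 0.0678]
tool_rot: [0.008, 0.937, -0.005, 0.349]
contact_force: [-4.3, -5.9, 6.2]
gripper_width: 0.692
grasp_force: 62.5
```

```bash
python3 - <<'E'
from h import *
s=manip.state(); print(s['time'],s['joint_pos'].round(2),s['tool_pos'].round(4),s['contact_force'],s['gripper_width'])
go([[.62,.297,.085],[.44,.297,.13]])
E
```

```text
58.5333 [ 0.48  0.08  1.99 -0.69  0.52  2.57] [0.6179 0.2995 0.0678] [-4.27464678 -5.87272277  6.24508491] 0.6919428176318825
axes x [ 0.756 -0.004  0.655] y [-0.016 -1.     0.012] z [ 0.655 -0.019 -0.756]
[0.62  0.297 0.085] -> tool mm [ 12.8   2.7 -11.6]
[0.44  0.297 0.13 ] -> tool mm [ -93.8    6.  -163.4]
```

Call:
{"op": "play_rows", "data": {
  "commands": [
    [6, 0, -6, 0, 0, 0],
    [6, 0, -6, 0, 0, 0],
    [-20, 0, -30, 0, 0, 0],
    [-22, 0, -30, 0, 0, 0],
    [-22, 0, -30, 0, 0, 0]
  ]
}}

```text
time: 58.95
tool_pos: [0.5103, 0.3015, 0.1088]
tool_rot: [0.008, 0.938, -0.006, 0.348]
contact_force: [0.6, 0.3, -2.4]
gripper_width: 0.689
grasp_force: 66.4
```

Call:
{"op": "play_rows", "data": {
  "commands": [
    [-22, 1, -31, 0, 0, 0],
    [-20, 2, -31, 0, 0, 0],
    [10, 20, -12, 0, 0, 0],
    [10, 36, -12, 0, 0, 0],
    [0, 36, 0, 0, 0, 0]
  ]
}}

```text
time: 59.37
tool_pos: [0.4379, 0.2106, 0.1653]
tool_rot: [0.005, 0.936, -0.002, 0.351]
contact_force: [1.7, -1.5, -0.9]
gripper_width: 0.692
grasp_force: 67.7
```

Call:
{"op": "play_rows", "data": {
  "commands": [
    [0, 36, 0, 0, 0, 0],
    [0, 36, 0, 0, 0, 0],
    [0, 36, 0, 0, 0, 0],
    [0, 36, 0, 0, 0, 0],
    [0, 36, 0, 0, 0, 0]
  ]
}}

```text
time: 59.78
tool_pos: [0.4432, 0.0303, 0.1496]
tool_rot: [0.008, 0.938, -0.004, 0.347]
contact_force: [-5.2, -1.4, -41.3]
gripper_width: 0.689
grasp_force: 66.8
```

Call:
{"op": "play_rows", "data": {
  "commands": [
    [0, 36, 0, 0, 0, 0],
    [0, 36, 0, 0, 0, 0],
    [0, 36, 0, 0, 0, 0],
    [0, 36, 0, 0, 0, 0],
    [0, 36, 0, 0, 0, 0]
  ]
}}

```text
time: 60.2
tool_pos: [0.4433, -0.1509, 0.153]
tool_rot: [0.01, 0.937, -0.005, 0.349]
contact_force: [0.7, 0.2, -3.6]
gripper_width: 0.688
grasp_force: 67.3
```

Call:
{"op": "play_rows", "data": {
  "commands": [
    [0, 36, 0, 0, 0, 0],
    [0, 36, 0, 0, 0, 0],
    [0, 36, 0, 0, 0, 0],
    [0, 36, 0, 0, 0, 0],
    [0, 30, 0, 0, 0, 0]
  ]
}}

```text
time: 60.62
tool_pos: [0.4406, -0.3254, 0.1548]
tool_rot: [0.01, 0.937, -0.005, 0.348]
contact_force: [1.3, 0.8, -2.2]
gripper_width: 0.688
grasp_force: 67.2
```

```bash
python3 - <<'E'
from h import *
s=manip.state(); print(s['time'],s['joint_pos'].round(2),s['tool_pos'].round(4),s['gripper_width'],s['grasp_force'])
go([[.529,-.367,.16],[.529,-.367,.077],[.529,-.367,.062]])
E
```

```text
60.6167 [-1.08 -0.38  2.23  0.73  1.02  0.19] [ 0.4406 -0.3254  0.1548] 0.6878242843432553 67.24432468414307
axes x [ 0.758 -0.003  0.653] y [-0.016 -1.     0.014] z [ 0.653 -0.021 -0.757]
[ 0.529 -0.367  0.16 ] -> tool mm [70.5 40.2 54.7]
[ 0.529 -0.367  0.077] -> tool mm [ 16.3  39.  117.6]
[ 0.529 -0.367  0.062] -> tool mm [  6.5  38.8 128.9]
```

Call:
{"op": "play_rows", "data": {
  "commands": [
    [24, 14, 18, 0, 0, 0],
    [24, 13, 18, 0, 0, 0],
    [23, 13, 18, 0, 0, 0],
    [-13, 0, 16, 0, 0, 0],
    [-13, 0, 16, 0, 0, 0]
  ]
}}

```text
time: 61.03
tool_pos: [0.5331, -0.3664, 0.122]
tool_rot: [0.011, 0.937, -0.003, 0.35]
contact_force: [-0.0, 0.5, -3.9]
gripper_width: 0.69
grasp_force: 67.2
```

Call:
{"op": "play_rows", "data": {
  "commands": [
    [-13, 0, 16, 0, 0, 0],
    [-13, 0, 14, 0, 0, 0],
    [0, 0, 0, 0, 0, 0],
    [0, 0, 0, 0, 0, 0]
  ]
}}

```text
time: 61.37
tool_pos: [0.5302, -0.364, 0.0786]
tool_rot: [0.007, 0.938, -0.005, 0.347]
contact_force: [0.1, -0.6, -2.6]
gripper_width: 0.688
grasp_force: 67.2
```

```bash
python3 - <<'E'
from h import *
s=manip.state(); print(s['time'],s['joint_pos'].round(2),s['tool_pos'].round(4),s['gripper_width'],s['grasp_force'],s['contact_force'])
go([[.529,-.367,.062]])
f=grab('scene'); hsv=cv2.cvtColor(f['image'],cv2.COLOR_RGB2HSV);m=((hsv[...,1]<70)&(hsv[...,2]>130)).astype(np.uint8);m[:330]=0;m[:,:215]=0;m[:,310:]=0
N,l,st,ce=cv2.connectedComponentsWithStats(m)
for i in range(1,N):
    if st[i,4]>60: print(st[i],ce[i].round(1),onz(f,*ce[i],.073).round(4))
E
```

```text
61.3667 [-0.96 -0.01  2.06  0.82  0.8   0.12] [ 0.5302 -0.364   0.0786] 0.6879509534384082 67.20607280731201 [ 0.05217662 -0.63514152 -2.63851682]
axes x [ 0.759 -0.005  0.652] y [-0.015 -1.     0.01 ] z [ 0.651 -0.018 -0.758]
[ 0.529 -0.367  0.062] -> tool mm [-11.7   2.8  11.8]
[268 333  19  23 321] [277.  345.2] [ 0.5262 -0.3645  0.073 ]
[261 374  20  22 338] [270.9 384.9] [ 0.5423 -0.4762  0.073 ]
```

Call:
{"op": "play_rows", "data": {
  "commands": [
    [-4, 1, 4, 0, 0, 0],
    [-4, 1, 4, 0, 0, 0],
    [-4, 0, 4, 0, 0, 0],
    [0, 0, 0, 0, 0, 0]
  ]
}}

```text
time: 61.75
tool_pos: [0.529, -0.3671, 0.0618]
tool_rot: [0.008, 0.938, -0.005, 0.348]
contact_force: [-1.2, 0.4, -3.8]
gripper_width: 0.692
grasp_force: 67.1
```

Call:
{"op": "play_rows", "data": {
  "commands": [
    [0, 0, 0, 0, 0, 0],
    [0, 0, 0, 0, 0, 0],
    [0, 0, 0, 0, 0, 0]
  ],
  "hand": 75
}}

```text
time: 62.0
tool_pos: [0.5302, -0.3684, 0.0643]
tool_rot: [0.009, 0.937, -0.005, 0.349]
contact_force: [0.0, -0.1, -0.0]
gripper_width: 0.879
grasp_force: 0.0
```

Call:
{"op": "play_rows", "data": {
  "commands": [
    [0, 0, -15, 0, 0, 0],
    [0, 0, -30, 0, 0, 0],
    [0, 0, -35, 0, 0, 0],
    [0, 0, -35, 0, 0, 0],
    [20, -20, -20, 0, 0, 0]
  ]
}}

```text
time: 62.42
tool_pos: [0.4545, -0.3478, 0.1798]
tool_rot: [0.011, 0.937, -0.008, 0.348]
contact_force: [0.1, -0.2, 0.4]
gripper_width: 0.876
grasp_force: 0.0
```

Call:
{"op": "play_rows", "data": {
  "commands": [
    [20, -37, 0, 0, 0, 0],
    [0, -37, 0, 0, 0, 0],
    [0, -37, 0, 0, 0, 0],
    [0, -37, 0, 0, 0, 0],
    [0, -37, 0, 0, 0, 0]
  ],
  "hand": 85
}}

```text
time: 62.83
tool_pos: [0.4749, -0.1594, 0.1899]
tool_rot: [0.009, 0.937, -0.006, 0.349]
contact_force: [0.7, 0.6, -0.2]
gripper_width: 0.992
grasp_force: 0.0
```

Call:
{"op": "play_rows", "data": {
  "commands": [
    [0, -37, 0, 0, 0, 0],
    [0, -37, 0, 0, 0, 0],
    [0, -37, 0, 0, 0, 0],
    [0, -37, 0, 0, 0, 0],
    [0, -37, 0, 0, 0, 0]
  ]
}}

```text
time: 63.25
tool_pos: [0.4778, 0.0261, 0.1883]
tool_rot: [0.009, 0.937, -0.006, 0.35]
contact_force: [1.6, 0.2, -0.4]
gripper_width: 0.997
grasp_force: 0.0
```

Call:
{"op": "play_rows", "data": {
  "commands": [
    [0, -37, 0, 0, 0, 0],
    [0, -37, 0, 0, 0, 0],
    [0, -37, 0, 0, 0, 0],
    [0, -37, 0, 0, 0, 0],
    [0, -37, 0, 0, 0, 0]
  ]
}}

```text
time: 63.67
tool_pos: [0.4805, 0.2123, 0.1857]
tool_rot: [0.007, 0.937, -0.005, 0.35]
contact_force: [0.9, -1.0, -0.3]
gripper_width: 0.999
grasp_force: 0.0
```

```bash
python3 - <<'E'
from h import *
s=manip.state(); print(s['time'],s['joint_pos'].round(2),s['tool_pos'].round(4),s['contact_force'])
go([[.44,.403,.12],[.622,.403,.066]])
f=grab('scene'); hsv=cv2.cvtColor(f['image'],cv2.COLOR_RGB2HSV);m=((hsv[...,1]<70)&(hsv[...,2]>130)).astype(np.uint8);m[:330]=0;m[:,:215]=0;m[:,310:]=0
N,l,st,ce=cv2.connectedComponentsWithStats(m)
for i in range(1,N):
    if st[i,4]>60: print(st[i],ce[i].round(1),onz(f,*ce[i],.073).round(4))
# left jar in cabinet: compare s9/now against s8 crop by phase correlation of the patch
g=cv2.imread('pics/s8.png',0).astype(np.float32); n=cv2.cvtColor(f['image'],cv2.COLOR_RGB2GRAY).astype(np.float32)
u=proj(f,[.615,.403,.08]).round().astype(int); sl=np.s_[u[1]-14:u[1]+14,u[0]-14:u[0]+14]; print(u,cv2.phaseCorrelate(g[sl].copy(),n[sl].copy()),abs(g[sl]-n[sl]).mean())
E
```

```text
63.6667 [ 0.43 -0.57  2.3  -0.42  0.79  2.22] [0.4805 0.2123 0.1857] [ 0.88936723 -1.00398401 -0.29402594]
axes x [ 0.755 -0.004  0.655] y [-0.015 -1.     0.01 ] z [ 0.655 -0.017 -0.755]
[0.44  0.403 0.12 ] -> tool mm [ -74.5 -190.7   19.8]
[0.622 0.403 0.066] -> tool mm [  27.6 -193.9  179.8]
[267 337  19  21 306] [276.2 347. ] [ 0.5254 -0.3701  0.073 ]
[272 375  20  22 340] [281.5 385.5] [ 0.5737 -0.4696  0.073 ]
[361 140] ((-0.006958844936697517, -0.027627223530483747), 0.9943743809064229) 6.341837
```

Jar 1 in the tray was knocked about 3 cm but is still inside the limits. The left jar in the cabinet is unmoved; fetch it.

Call:
{"op": "play_rows", "data": {
  "commands": [
    [-15, -38, 4, 0, 0, 0],
    [-15, -38, 4, 0, 0, 0],
    [-15, -38, 4, 0, 0, 0],
    [-15, -38, 4, 0, 0, 0],
    [-15, -38, 4, 0, 0, 0]
  ]
}}

```text
time: 64.13
tool_pos: [0.4393, 0.402, 0.118]
tool_rot: [0.007, 0.937, -0.005, 0.349]
contact_force: [1.0, -0.9, 0.1]
gripper_width: 0.999
grasp_force: 0.0
```

Call:
{"op": "play_rows", "data": {
  "commands": [
    [0, 0, 0, 0, 0, 0],
    [17, -4, 27, 0, 0, 0],
    [17, -3, 27, 0, 0, 0],
    [17, -1, 27, 0, 0, 0],
    [17, 0, 27, 0, 0, 0]
  ]
}}

```text
time: 64.55
tool_pos: [0.5639, 0.4055, 0.081]
tool_rot: [0.008, 0.937, -0.005, 0.349]
contact_force: [-0.1, 0.0, -0.0]
gripper_width: 0.998
grasp_force: 0.0
```

Call:
{"op": "play_rows", "data": {
  "commands": [
    [0, 0, 0, 0, 0, 0],
    [0, 0, 0, 0, 0, 0]
  ]
}}

```text
time: 64.72
tool_pos: [0.5635, 0.4041, 0.0803]
tool_rot: [0.009, 0.937, -0.007, 0.348]
contact_force: [0.3, -0.2, 0.5]
gripper_width: 0.994
grasp_force: 0.0
```

```bash
python3 - <<'E'
from h import *
s=manip.state(); print(s['time'],s['joint_pos'].round(2),s['tool_pos'].round(4),s['contact_force'])
go([[.622,.403,.066]])
E
```

```text
64.7167 [ 0.69  0.12  1.92 -0.77  0.68  2.79] [0.5635 0.4041 0.0803] [ 0.31766656 -0.22807242  0.48470875]
axes x [ 0.758 -0.006  0.653] y [-0.019 -1.     0.012] z [ 0.653 -0.021 -0.757]
[0.622 0.403 0.066] -> tool mm [35.  -0.2 49. ]
```

Call:
{"op": "play_rows", "data": {
  "commands": [
    [12, -1, 17, 0, 0, 0],
    [12, -1, 17, 0, 0, 0],
    [11, 0, 16, 0, 0, 0],
    [0, 0, 0, 0, 0, 0],
    [0, 0, 0, 0, 0, 0]
  ]
}}

```text
time: 65.13
tool_pos: [0.6211, 0.4059, 0.066]
tool_rot: [0.008, 0.937, -0.006, 0.348]
contact_force: [1.2, 0.2, 0.4]
gripper_width: 0.992
grasp_force: 0.0
```

Call:
{"op": "play_rows", "data": {
  "commands": [
    [0, 0, 0, 0, 0, 0],
    [0, 0, 0, 0, 0, 0],
    [0, 0, 0, 0, 0, 0],
    [0, 0, 0, 0, 0, 0],
    [0, 0, 0, 0, 0, 0]
  ],
  "hand": 50
}}

```text
time: 65.55
tool_pos: [0.6212, 0.4063, 0.0664]
tool_rot: [0.008, 0.937, -0.005, 0.349]
contact_force: [-2.7, -1.8, 6.6]
gripper_width: 0.711
grasp_force: 65.4
```

```bash
python3 - <<'E'
from h import *
s=manip.state(); print(s['time'],s['joint_pos'].round(2),s['tool_pos'].round(4),s['contact_force'],s['gripper_width'])
E
```

```text
65.55 [ 0.63  0.23  1.82 -0.76  0.63  2.74] [0.6212 0.4063 0.0664] [-2.66445471 -1.81863192  6.62965333] 0.7110167582228488
```

Call:
{"op": "play_rows", "data": {
  "commands": [
    [6, 0, -6, 0, 0, 0],
    [6, 0, -6, 0, 0, 0],
    [-20, 0, -30, 0, 0, 0],
    [-22, 0, -30, 0, 0, 0],
    [-22, 0, -30, 0, 0, 0]
  ]
}}

```text
time: 65.97
tool_pos: [0.514, 0.4074, 0.1082]
tool_rot: [0.009, 0.938, -0.006, 0.348]
contact_force: [0.1, 1.9, -2.3]
gripper_width: 0.709
grasp_force: 66.6
```

Call:
{"op": "play_rows", "data": {
  "commands": [
    [-22, 1, -31, 0, 0, 0],
    [-20, 2, -31, 0, 0, 0],
    [10, 20, -12, 0, 0, 0],
    [10, 36, -12, 0, 0, 0],
    [0, 36, 0, 0, 0, 0]
  ]
}}

```text
time: 66.38
tool_pos: [0.4411, 0.3166, 0.1644]
tool_rot: [0.006, 0.937, -0.004, 0.35]
contact_force: [2.1, 0.2, -2.1]
gripper_width: 0.707
grasp_force: 67.2
```

Call:
{"op": "play_rows", "data": {
  "commands": [
    [0, 36, 0, 0, 0, 0],
    [0, 36, 0, 0, 0, 0],
    [0, 36, 0, 0, 0, 0],
    [0, 36, 0, 0, 0, 0],
    [0, 36, 0, 0, 0, 0]
  ]
}}

```text
time: 66.8
tool_pos: [0.437, 0.1342, 0.1615]
tool_rot: [0.008, 0.938, -0.004, 0.348]
contact_force: [0.8, -0.8, -3.5]
gripper_width: 0.71
grasp_force: 67.0
```

Call:
{"op": "play_rows", "data": {
  "commands": [
    [0, 36, 0, 0, 0, 0],
    [0, 36, 0, 0, 0, 0],
    [0, 36, 0, 0, 0, 0],
    [0, 36, 0, 0, 0, 0],
    [0, 36, 0, 0, 0, 0]
  ]
}}

```text
time: 67.22
tool_pos: [0.4458, -0.0444, 0.1624]
tool_rot: [0.009, 0.938, -0.005, 0.345]
contact_force: [0.5, -0.5, -2.0]
gripper_width: 0.713
grasp_force: 67.2
```

Call:
{"op": "play_rows", "data": {
  "commands": [
    [0, 36, 0, 0, 0, 0],
    [0, 36, 0, 0, 0, 0],
    [0, 36, 0, 0, 0, 0],
    [0, 36, 0, 0, 0, 0],
    [0, 36, 0, 0, 0, 0]
  ]
}}

```text
time: 67.63
tool_pos: [0.4424, -0.2251, 0.1653]
tool_rot: [0.01, 0.938, -0.006, 0.346]
contact_force: [0.6, 0.9, -1.8]
gripper_width: 0.71
grasp_force: 67.1
```

Call:
{"op": "play_rows", "data": {
  "commands": [
    [0, 36, 0, 0, 0, 0],
    [0, 36, 0, 0, 0, 0],
    [0, 36, 0, 0, 0, 0],
    [0, 36, 0, 0, 0, 0],
    [0, 36, 0, 0, 0, 0]
  ]
}}

```text
time: 68.05
tool_pos: [0.4397, -0.4046, 0.1672]
tool_rot: [0.009, 0.939, -0.005, 0.345]
contact_force: [-0.4, 0.2, -2.2]
gripper_width: 0.71
grasp_force: 67.1
```

```bash
python3 - <<'E'
from h import *
s=manip.state(); print(s['time'],s['joint_pos'].round(2),s['tool_pos'].round(4),s['gripper_width'],s['grasp_force'])
go([[.436,-.442,.155],[.436,-.442,.075],[.436,-.442,.0605]])
f=grab('scene'); hsv=cv2.cvtColor(f['image'],cv2.COLOR_RGB2HSV);m=((hsv[...,1]<70)&(hsv[...,2]>130)).astype(np.uint8);m[:330]=0;m[:,:215]=0;m[:,310:]=0
N,l,st,ce=cv2.connectedComponentsWithStats(m)
for i in range(1,N):
    if st[i,4]>60: print(st[i],ce[i].round(1),onz(f,*ce[i],.073).round(4))
E
```

```text
68.05 [-1.16 -0.21  2.08  0.74  1.06  0.12] [ 0.4397 -0.4046  0.1672] 0.710320213111832 67.13739037513733
axes x [ 0.762 -0.004  0.648] y [-0.016 -1.     0.013] z [ 0.648 -0.021 -0.762]
[ 0.436 -0.442  0.155] -> tool mm [-10.5  37.2   7.7]
[ 0.436 -0.442  0.075] -> tool mm [-62.4  36.2  68.6]
[ 0.436  -0.442   0.0605] -> tool mm [-71.8  36.   79.6]
[267 337  19  21 308] [276.1 346.9] [ 0.5253 -0.37    0.073 ]
[227 338  22  25 408] [237.8 349.8] [ 0.4126 -0.4087  0.073 ]
[272 375  20  22 345] [281.6 385.5] [ 0.5739 -0.4694  0.073 ]
```

Call:
{"op": "play_rows", "data": {
  "commands": [
    [-5, 19, 4, 0, 0, 0],
    [-5, 19, 4, 0, 0, 0],
    [-13, 0, 15, 0, 0, 0],
    [-13, 0, 15, 0, 0, 0],
    [-13, 0, 15, 0, 0, 0]
  ]
}}

```text
time: 68.52
tool_pos: [0.4366, -0.4421, 0.0956]
tool_rot: [0.01, 0.938, -0.005, 0.345]
contact_force: [0.6, -1.0, -3.1]
gripper_width: 0.711
grasp_force: 67.4
```

Call:
{"op": "play_rows", "data": {
  "commands": [
    [-12, 0, 15, 0, 0, 0],
    [0, 0, 0, 0, 0, 0],
    [0, 0, 0, 0, 0, 0]
  ]
}}

```text
time: 68.77
tool_pos: [0.4371, -0.4408, 0.0757]
tool_rot: [0.008, 0.939, -0.006, 0.345]
contact_force: [-0.5, -0.0, -2.8]
gripper_width: 0.708
grasp_force: 67.3
```

```bash
python3 - <<'E'
from h import *
s=manip.state(); print(s['time'],s['joint_pos'].round(2),s['tool_pos'].round(4),s['contact_force'])
go([[.436,-.442,.0605]])
E
```

```text
68.7667 [-1.19  0.01  2.05  0.82  0.95 -0.06] [ 0.4371 -0.4408  0.0757] [-0.51188013 -0.04168507 -2.8491846 ]
axes x [ 0.762 -0.005  0.648] y [-0.016 -1.     0.011] z [ 0.647 -0.018 -0.762]
[ 0.436  -0.442   0.0605] -> tool mm [-10.7   1.1  10.9]
```

Lower, release, withdraw, then travel up to the handle pose (rotating on the way).

Call:
{"op": "play_rows", "data": {
  "commands": [
    [-4, 0, 4, 0, 0, 0],
    [-4, 0, 4, 0, 0, 0],
    [-3, 0, 3, 0, 0, 0],
    [0, 0, 0, 0, 0, 0]
  ]
}}

```text
time: 69.1
tool_pos: [0.436, -0.442, 0.0611]
tool_rot: [0.009, 0.938, -0.005, 0.345]
contact_force: [-0.4, 0.7, -3.1]
gripper_width: 0.709
grasp_force: 67.2
```

Call:
{"op": "play_rows", "data": {
  "commands": [
    [0, 0, 0, 0, 0, 0],
    [0, 0, 0, 0, 0, 0],
    [0, 0, 0, 0, 0, 0]
  ],
  "hand": 76
}}

```text
time: 69.35
tool_pos: [0.4367, -0.4432, 0.0629]
tool_rot: [0.01, 0.938, -0.005, 0.346]
contact_force: [-0.3, -0.1, 0.2]
gripper_width: 0.885
grasp_force: 0.0
```

Call:
{"op": "play_rows", "data": {
  "commands": [
    [5, 0, -12, 0, 0, 0],
    [15, 0, -25, 0, 0, 0],
    [20, 0, -30, 0, 0, 0],
    [25, 0, -30, 0, 0, 0],
    [25, -10, -30, 0, 0, 0]
  ]
}}

```text
time: 69.77
tool_pos: [0.4222, -0.4311, 0.219]
tool_rot: [0.01, 0.938, -0.006, 0.346]
contact_force: [0.6, -0.4, 0.7]
gripper_width: 0.89
grasp_force: 0.0
```

Call:
{"op": "play_rows", "data": {
  "commands": [
    [25, -30, -30, 0, 0, 0],
    [25, -36, -25, 0, 0, 0],
    [25, -36, -20, 0, 0, 0],
    [25, -36, -20, 0, 0, 0],
    [15, -36, -15, 0, 0, 0]
  ],
  "hand": 50
}}

```text
time: 70.18
tool_pos: [0.4395, -0.2744, 0.356]
tool_rot: [0.011, 0.938, -0.006, 0.347]
contact_force: [1.0, -0.5, 0.6]
gripper_width: 0.585
grasp_force: 0.0
```

Call:
{"op": "play_rows", "data": {
  "commands": [
    [0, -36, 0, 0, 0, 0],
    [0, -36, 0, 0, 0, 0],
    [0, -36, 0, 0, 0, 0],
    [0, -36, 0, 0, 0, 0],
    [0, -36, 0, 0, 0, 0]
  ]
}}

```text
time: 70.6
tool_pos: [0.4417, -0.094, 0.351]
tool_rot: [0.01, 0.938, -0.006, 0.347]
contact_force: [1.5, -0.2, -0.8]
gripper_width: 0.582
grasp_force: 0.0
```

```bash
python3 - <<'E'
from h import *
s=manip.state(); print(s['time'],s['joint_pos'].round(2),s['tool_pos'].round(4),s['contact_force'])
go([[.42,.28,.42]])
for n,z in(('scene',.073),('top',.073)):
    f=grab(n); hsv=cv2.cvtColor(f['image'],cv2.COLOR_RGB2HSV);m=((hsv[...,1]<70)&(hsv[...,2]>130)).astype(np.uint8)
    if n=='scene': m[:325]=0;m[:,:215]=0;m[:,310:]=0
    else: m[:160]=0;m[260:]=0;m[:,:410]=0;m[:,520:]=0
    N,l,st,ce=cv2.connectedComponentsWithStats(m)
    for i in range(1,N):
        if st[i,4]>60:
            p=onz(f,*ce[i],z); d=p[:2]-[.4875,-.431]; c,q=np.cos(.211),np.sin(.211); print(n,st[i,2:],p.round(4),'tray',np.round([c*d[0]+q*d[1],-q*d[0]+c*d[1]],3))
E
```

```text
70.6 [-0.61 -0.97  2.24  0.38  1.27  0.97] [ 0.4417 -0.094   0.351 ] [ 1.53407475 -0.20175516 -0.8216458 ]
axes x [ 0.759 -0.005  0.651] y [-0.018 -1.     0.014] z [ 0.651 -0.022 -0.759]
[0.42 0.28 0.42] -> tool mm [  26.7 -372.5  -74.9]
scene [ 19  21 306] [ 0.5254 -0.3701  0.073 ] tray [0.05  0.052]
scene [ 20  21 318] [ 0.427  -0.4433  0.073 ] tray [-0.062  0.001]
scene [ 20  22 340] [ 0.5737 -0.4696  0.073 ] tray [ 0.076 -0.056]
top [ 16  17 221] [ 0.5681 -0.4656  0.073 ] tray [ 0.072 -0.051]
top [ 17  18 236] [ 0.5197 -0.3664  0.073 ] tray [0.045 0.056]
top [ 17  17 231] [ 0.4212 -0.4396  0.073 ] tray [-0.067  0.005]
```

All three are upright in the tray within limits. Now shut the sash.

Call:
{"op": "play_rows", "data": {
  "commands": [
    [4, -37, -8, 0, 0, 0],
    [4, -37, -8, 0, 0, 0],
    [4, -37, -8, 0, 0, 0],
    [4, -37, -8, 0, 0, 0],
    [4, -37, -8, 0, 0, 0]
  ]
}}

```text
time: 71.12
tool_pos: [0.4358, 0.0912, 0.3926]
tool_rot: [0.009, 0.938, -0.006, 0.347]
contact_force: [0.5, 0.1, -1.0]
gripper_width: 0.586
grasp_force: 0.0
```

Call:
{"op": "play_rows", "data": {
  "commands": [
    [4, -37, -8, 0, 0, 0],
    [4, -37, -8, 0, 0, 0],
    [0, -37, -8, 0, 0, 0],
    [0, -37, -8, 0, 0, 0],
    [0, -37, 0, 0, 0, 0]
  ]
}}

```text
time: 71.53
tool_pos: [0.424, 0.2782, 0.4211]
tool_rot: [0.007, 0.938, -0.005, 0.347]
contact_force: [1.4, -1.4, 1.5]
gripper_width: 0.588
grasp_force: 0.0
```

Call:
{"op": "play_rows", "data": {
  "commands": [
    [0, 0, 0, 0, 0, -7],
    [0, 0, 0, 0, 0, -7],
    [0, 0, 0, 0, 0, -7],
    [0, 0, 0, 0, 0, -7],
    [0, 0, 0, 0, 0, -7]
  ]
}}

```text
time: 71.95
tool_pos: [0.4249, 0.2758, 0.4184]
tool_rot: [0.113, 0.896, 0.279, 0.326]
contact_force: [0.1, -0.1, -0.2]
gripper_width: 0.582
grasp_force: 0.0
```

Call:
{"op": "play_rows", "data": {
  "commands": [
    [0, 0, 0, 0, 0, -7],
    [0, 0, 0, 0, 0, -7],
    [0, 0, 0, 0, 0, -7],
    [0, 0, 0, 0, 0, -7],
    [0, 0, 0, 0, 0, -7]
  ]
}}

```text
time: 72.37
tool_pos: [0.425, 0.2755, 0.4185]
tool_rot: [0.206, 0.771, 0.536, 0.277]
contact_force: [-0.8, -0.3, -0.3]
gripper_width: 0.588
grasp_force: 0.0
```

Call:
{"op": "play_rows", "data": {
  "commands": [
    [0, 0, 0, 0, 0, -7],
    [0, 0, 0, 0, 0, -7],
    [0, 0, 0, 0, 0, -5],
    [0, 0, 0, 6, 0, 0],
    [0, 0, 0, 6, 0, 0]
  ]
}}

```text
time: 72.78
tool_pos: [0.4236, 0.2759, 0.4177]
tool_rot: [0.174, 0.695, 0.676, 0.169]
contact_force: [0.5, 0.2, 0.9]
gripper_width: 0.585
grasp_force: 0.0
```

Call:
{"op": "play_rows", "data": {
  "commands": [
    [0, 0, 0, 0, 0, 0],
    [0, 0, 0, 0, 0, 0]
  ]
}}

```text
time: 72.95
tool_pos: [0.4258, 0.2753, 0.4189]
tool_rot: [0.177, 0.696, 0.674, 0.171]
contact_force: [-0.2, 0.7, 0.5]
gripper_width: 0.585
grasp_force: 0.0
```

```bash
python3 - <<'E'
from h import *
s=manip.state(); print(s['time'],s['joint_pos'].round(2),s['tool_pos'].round(4),s['contact_force'])
go([[.496,.281,.327]])
E
```

```text
72.95 [ 0.58 -0.54  1.84 -0.28  1.42  0.6 ] [0.4258 0.2753 0.4189] [-0.15175502  0.67038578  0.48311804]
axes x [ 0.032  0.999 -0.001] y [ 0.878 -0.028  0.477] z [ 0.477 -0.017 -0.879]
[0.496 0.281 0.327] -> tool mm [  8.1  17.6 114.1]
```

Call:
{"op": "play_rows", "data": {
  "commands": [
    [8, 17, 5, 0, 0, 0],
    [0, 0, 29, 0, 0, 0],
    [0, 0, 30, 0, 0, 0],
    [0, 0, 30, 0, 0, 0],
    [0, 0, 20, 0, 0, 0]
  ]
}}

```text
time: 73.37
tool_pos: [0.4934, 0.2811, 0.3218]
tool_rot: [0.177, 0.696, 0.676, 0.169]
contact_force: [-0.5, 0.0, -0.2]
gripper_width: 0.582
grasp_force: 0.0
```

Call:
{"op": "play_rows", "data": {
  "commands": [
    [0, 0, 0, 0, 0, 0],
    [0, 0, 0, 0, 0, 0],
    [0, 0, 0, 0, 0, 0],
    [0, 0, 0, 0, 0, 0],
    [0, 0, 0, 0, 0, 0]
  ],
  "hand": 0
}}

```text
time: 73.78
tool_pos: [0.4947, 0.2819, 0.3284]
tool_rot: [0.178, 0.695, 0.675, 0.173]
contact_force: [7.1, -1.1, -4.8]
gripper_width: 0.133
grasp_force: 58.5
```

Call:
{"op": "play_rows", "data": {
  "commands": [
    [0, -9.4, 17.7, 0, 0, 0],
    [0, -9.4, 17.7, 0, 0, 0],
    [0, -9.4, 17.7, 0, 0, 0],
    [0, -9.4, 17.7, 0, 0, 0],
    [0, -9.4, 17.7, 0, 0, 0]
  ]
}}

```text
time: 74.2
tool_pos: [0.4948, 0.2819, 0.2293]
tool_rot: [0.178, 0.695, 0.675, 0.172]
contact_force: [-6.6, -3.9, 6.1]
gripper_width: 0.137
grasp_force: 60.0
```

```bash
python3 - <<'E'
from h import *
s=manip.state(); print(s['time'],s['tool_pos'].round(4),s['contact_force'],s['gripper_width'],s['grasp_force'])
E
```

```text
74.2 [0.4948 0.2819 0.2293] [-6.55375007 -3.86116445  6.05405086] 0.1366379360549624 60.04645049571991
```

Call:
{"op": "play_rows", "data": {
  "commands": [
    [0, -9.4, 17.7, 0, 0, 0],
    [0, -9.4, 17.7, 0, 0, 0],
    [0, -9.4, 17.7, 0, 0, 0],
    [0, -9.4, 17.7, 0, 0, 0],
    [0, -9.4, 17.7, 0, 0, 0]
  ]
}}

```text
time: 74.62
tool_pos: [0.4948, 0.2819, 0.1273]
tool_rot: [0.177, 0.695, 0.675, 0.171]
contact_force: [-8.5, -1.6, 5.2]
gripper_width: 0.139
grasp_force: 60.2
```

Call:
{"op": "play_rows", "data": {
  "commands": [
    [0, -9.4, 17.7, 0, 0, 0],
    [0, -9.4, 17.7, 0, 0, 0],
    [0, -9.4, 17.7, 0, 0, 0],
    [0, 0, 0, 0, 0, 0]
  ]
}}

```text
time: 74.95
tool_pos: [0.4947, 0.2819, 0.0642]
tool_rot: [0.176, 0.695, 0.676, 0.17]
contact_force: [-2.4, 3.2, -3.7]
gripper_width: 0.138
grasp_force: 61.0
```

Call:
{"op": "play_rows", "data": {
  "commands": [
    [0, -1.9, 3.5, 0, 0, 0],
    [0, -1.4, 2.6, 0, 0, 0],
    [0, 0, 0, 0, 0, 0]
  ]
}}

```text
time: 75.2
tool_pos: [0.4949, 0.2818, 0.063]
tool_rot: [0.177, 0.696, 0.675, 0.169]
contact_force: [-33.4, -6.8, 30.0]
gripper_width: 0.133
grasp_force: 65.7
```

```bash
python3 - <<'E'
from h import *
s=manip.state(); print(s['time'],s['tool_pos'].round(4),s['contact_force'],s['gripper_width'],s['grasp_force'])
E
```

```text
75.2 [0.4949 0.2818 0.063 ] [-33.42260013  -6.81644885  30.01393836] 0.13299429151499345 65.72618365287781
```

At the bottom stop. Release, withdraw clear of everything, and take a final look.

Call:
{"op": "play_rows", "data": {
  "commands": [
    [0, 2, -4, 0, 0, 0],
    [0, 0, 0, 0, 0, 0],
    [0, 0, 0, 0, 0, 0],
    [0, 0, 0, 0, 0, 0]
  ],
  "hand": 50
}}

```text
time: 75.53
tool_pos: [0.4966, 0.2817, 0.0646]
tool_rot: [0.177, 0.695, 0.675, 0.171]
contact_force: [-0.2, -0.1, -0.3]
gripper_width: 0.588
grasp_force: 0.0
```

Call:
{"op": "play_rows", "data": {
  "commands": [
    [0, 0, -20, 0, 0, 0],
    [0, 0, -30, 0, 0, 0],
    [0, 0, -35, 0, 0, 0],
    [0, 0, -40, 0, 0, 0],
    [0, 0, -40, 0, 0, 0]
  ]
}}

```text
time: 75.95
tool_pos: [0.4162, 0.2832, 0.2089]
tool_rot: [0.177, 0.696, 0.675, 0.17]
contact_force: [0.4, 1.2, 0.7]
gripper_width: 0.586
grasp_force: 0.0
```

Call:
{"op": "play_rows", "data": {
  "commands": [
    [0, 0, -20, 0, 0, 0],
    [0, 0, 0, 0, 0, 0],
    [0, 0, 0, 0, 0, 0],
    [0, 0, 0, 0, 0, 0],
    [0, 0, 0, 0, 0, 0]
  ]
}}

```text
time: 76.37
tool_pos: [0.4073, 0.2834, 0.2231]
tool_rot: [0.176, 0.696, 0.676, 0.168]
contact_force: [0.9, 0.2, -0.6]
gripper_width: 0.587
grasp_force: 0.0
```

```bash
python3 - <<'E'
from h import *
s=manip.state(); print(s['time'],s['tool_pos'].round(4),s['contact_force'])
t=grab('top','t10.png');f=grab('scene','s10.png')
a=cv2.resize(cv2.imread('pics/t10.png')[80:270,130:520],None,fx=1.05,fy=1.05); b=cv2.resize(cv2.imread('pics/s10.png')[60:400,210:440],None,fx=1.7,fy=1.7)
o=np.zeros((580,800,3),np.uint8);o[:a.shape[0],:a.shape[1]]=a;o[:b.shape[0],409:409+b.shape[1]]=b[:,:391];cv2.imwrite('pics/m10.png',o)
E
```

```text
76.3667 [0.4073 0.2834 0.2231] [ 0.89516802  0.16667059 -0.58428036]
```

View pics/m10.png

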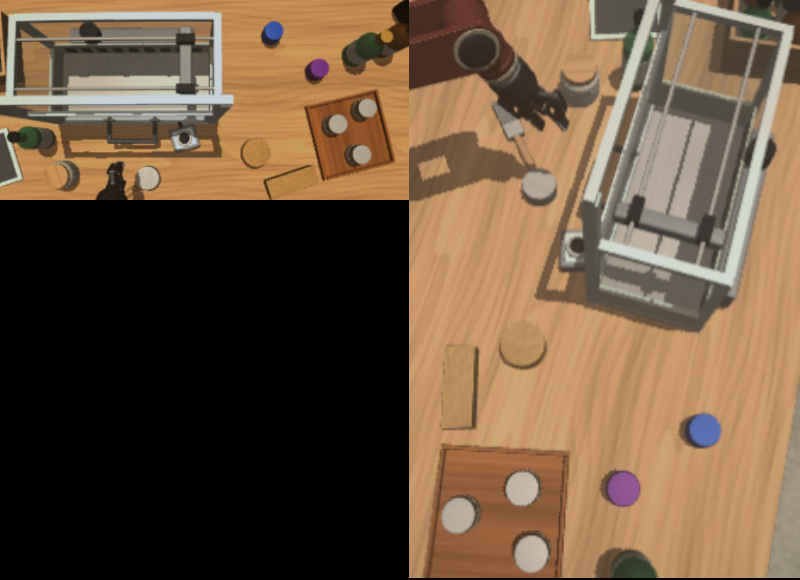

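The three jars stand in the tray (right pane (459,515), (522,488), (531,552)). The cabinet is empty and its sash shut, the button is up, and the other goods are where they were.

```bash
python3 -c "
from plant import manip
print(manip.job_done())"
```

```text
the job is handed in; nothing more can be done
None
```

The job is handed in, but no verdict came back: all three jars were dusted and stand upright in the display tray, with the sash shut, the button up and the other goods where they were.

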